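# Proof-pull the soldered T-bars and put them away

## Task

Test the solder joint of each brass T-bar on the soldering board, working from the left one to the right: lay it in the nest of the sprung pull gauge with its cross bar behind the two prongs, pull it by its stem towards you until the pointer stands in the dark band, and hold it there for two seconds, never going past the thick last line of the scale. Let the gauge back, lay the tested bar in the open upper drawer of the little chest, and when all bars are in, push that drawer fully home until its catch holds it. Leave the tin on the chest where it is.

Things in the scene. Friction and masses are not known exactly. Their poses are not given: they have to be found in the camera images.
- tbar1_mid (a point): centre of the left one of three alike brass T-bars on the 12 mm thick soldering board (absent in some starts): 12 mm square bar, 120 mm long over all, 160 g; the 108 mm stem is soldered to the middle of a 46 mm long, 12 mm wide cross bar. This point is half-way up, on the stem, 60 mm from either end; its x axis runs along the stem to the cross bar
- tbar1_head (a point): centre of the cross bar of tbar1, 54 mm from its _mid along x. The cross bar lies away from the robot; both flat sides are alike. Good grip: across the stem, 15 to 35 mm on the tail side of _mid
- tbar1: the left T-bar itself; origin at its underside, 6 mm from its _mid; same axes
- tbar2_mid (a point): centre of the middle one of three alike brass T-bars on the 12 mm thick soldering board (absent in some starts): 12 mm square bar, 120 mm long over all, 160 g; the 108 mm stem is soldered to the middle of a 46 mm long, 12 mm wide cross bar. This point is half-way up, on the stem, 60 mm from either end; its x axis runs along the stem to the cross bar
- tbar2_head (a point): centre of the cross bar of tbar2, 54 mm from its _mid along x. The cross bar lies away from the robot; both flat sides are alike. Good grip: across the stem, 15 to 35 mm on the tail side of _mid
- tbar2: the middle T-bar itself; origin at its underside, 6 mm from its _mid; same axes
- tbar3_mid (a point): centre of the right one of three alike brass T-bars on the 12 mm thick soldering board (absent in some starts): 12 mm square bar, 120 mm long over all, 160 g; the 108 mm stem is soldered to the middle of a 46 mm long, 12 mm wide cross bar. This point is half-way up, on the stem, 60 mm from either end; its x axis runs along the stem to the cross bar
- tbar3_head (a point): centre of the cross bar of tbar3, 54 mm from its _mid along x. The cross bar lies away from the robot; both flat sides are alike. Good grip: across the stem, 15 to 35 mm on the tail side of _mid
- tbar3: the right T-bar itself; origin at its underside, 6 mm from its _mid; same axes
- gauge: sprung pull gauge, fixed on the bench: grey base 255 x 84 x 12 mm with a low rail (28 mm high, 20 mm wide, 34 mm at its near end) and at the far end a spring barrel 74 mm high. A steel nest slides on the rail and is pulled along the gauge's own -x axis, towards the robot. Origin on the bench under nest_seat at rest; +x to the barrel; base reaches 125 mm either way
- nest: steel nest on the slide that holds a T-bar's cross bar; its frame is the gauge's frame shifted by the slide
- nest_seat (a point): cross bar's centre when it lies in the nest, bearing on the prongs: 60.5 mm above the bench, moves with the slide. Nest open above: bed 54.5 mm high, 30 mm wide, to 56 mm from here towards the robot; two prongs, 79 mm high, 26 mm apart, stem between them, their faces 6 mm from here; back wall 73 mm high, its face 14 mm from here on the +x side (8 mm play)
- gauge_slide (a joint): pull of the gauge, m, read by the brass pointer on the scale strip on its left (+y) side: 0 at rest, line every 5 mm, solid dark band from 45 to 55 mm, thick last line at 65 mm. Grows as the nest is pulled. Sprung: 2.2 N at 0, plus 220 N per m (13 N at 50 mm); stop at 78 mm; springs back by itself
- drawer_floor (a point): centre of the inside floor of the upper drawer of the wooden chest (190 wide, 180 deep, 113 mm high); 62 mm above the bench; inside reaches 75 mm forward (-x) and 80 mm back of it, 162 mm wide (y), sides 32 mm high inside. Moves with the drawer, which opens along its own -x, towards the robot. Open by q, the chest's front face lies q - 75 mm behind this point (+x)
- drawer_pull (a point): foremost point of the half-round brass pull in the middle of the upper drawer's front, 81 mm above the bench; moves with the drawer. Pull 60 mm wide, 22 mm high, stands 9 mm out from the front, which is 186 mm wide and reaches from 54 to 104 mm above the bench. The lower drawer is shut and stays so
- drawer (a joint): opening of the upper drawer, m: 0 home, grows towards the robot, 0.165 at most. Light to slide (1 N), but a roller catch resists from 13 mm down to 6 mm with some 4 to 10 N; push on until it stops at 0, where the catch holds it
- tin: round findings tin, 76 mm wide, 29 mm high, standing loose on top of the chest, towards its back; origin at its underside. Leave it there

How it is judged:
On the way, in this order (a step that is already met when the one before it is completed fails the run):
1. the left T-bar lies in the nest and is pulled by it until the pointer stands in the dark band, its cross bar loading the prongs, for at least 1 s (distance between tbar1_head and nest_seat below 0.01 m and x of tbar1_head in the frame of gauge between -0.058 and -0.042 m and contact force between tbar1 and nest above 6 N), for 1 s.
2. the middle T-bar lies in the nest and is pulled by it until the pointer stands in the dark band, its cross bar loading the prongs, for at least 1 s (distance between tbar2_head and nest_seat below 0.01 m and x of tbar2_head in the frame of gauge between -0.058 and -0.042 m and contact force between tbar2 and nest above 6 N), for 1 s.
3. the right T-bar lies in the nest and is pulled by it until the pointer stands in the dark band, its cross bar loading the prongs, for at least 1 s (distance between tbar3_head and nest_seat below 0.01 m and x of tbar3_head in the frame of gauge between -0.058 and -0.042 m and contact force between tbar3 and nest above 6 N), for 1 s.
At the end, for the whole second after the job is handed in: every T-bar that was there lies in the upper drawer (its centre over the drawer's floor, at most 34 mm above it) at rest, the drawer is home (within 2 mm), and the gauge is back at rest (within 3 mm of zero) (x of tbar1_mid in the frame of drawer_floor between -0.08 and 0.08 m and y of tbar1_mid in the frame of drawer_floor between -0.083 and 0.083 m and z of tbar1_mid in the frame of drawer_floor between -0.002 and 0.034 m and linear speed of each of tbar1, tbar2, tbar3 below 0.02 m/s and x of tbar2_mid in the frame of drawer_floor between -0.08 and 0.08 m and y of tbar2_mid in the frame of drawer_floor between -0.083 and 0.083 m and z of tbar2_mid in the frame of drawer_floor between -0.002 and 0.034 m and x of tbar3_mid in the frame of drawer_floor between -0.08 and 0.08 m and y of tbar3_mid in the frame of drawer_floor between -0.083 and 0.083 m and z of tbar3_mid in the frame of drawer_floor between -0.002 and 0.034 m and value of joint drawer below 0.002 m and value of joint gauge_slide below 0.003 m); the robot touches nothing.
It fails at once if the gauge is pulled past the thick last line of its scale (65 mm, with 2 mm to spare) (value of joint gauge_slide above 0.067 m).
It fails at once if the tin is pushed away (more than 30 mm) (distance of tin from where it was at the start of the episode above 0.03 m).
Of tbar1, tbar2, tbar3 only 2 to 3 are there at a start; the rules pass over those that are not, and their reading is None.
At some moment in a run one of tbar1, tbar2, tbar3 may be knocked a few centimetres aside while the robot is not near it.
Once in a run the grip may slacken for a moment while it holds something.
It also fails if it takes over 210 s, if anything falls off the work surface, if the arm or the gripper's body presses on something with over 40 N, if the wrist force passes 120 N, or if a joint passes its speed limit or range.

## Robot

A 6-joint arm with a two-finger parallel gripper is mounted at the origin on a cart in front of the work surface, level with it; the furniture and walls round the work are solid. World frame = base frame: x ahead of the robot, y to its left, z up, the work surface at z = 0. Lengths are in m, angles in rad, forces in N, time in s.
With the tool pointing down it reaches from about 0.275 to 0.725 m from the base axis. Payload 15.9 kg.
Tool frame: the origin (TCP) lies between the finger pads; the fingertips stand 14 mm ahead of it and the grasp point (between the pads) lies 5 mm behind it; x points along the fingers, z is the direction in which the jaws open and shut, and the axes are right-handed (so a half turn about x gives the same grasp; the last joint's range is limited). The gripper opens to 85 mm and grips with 20 to 120 N. Pads are 22 mm wide; open, the fingers measure 114 mm over their backs; the gripper's body (76 mm by 85 mm) begins 54 mm behind the grasp point. The pads swing forward as they close: fully open they stand 13 mm farther back than shut.
Start: joints at [-1.283, 0.213, -0.034, 1.323, 0, 1.571], TCP at [0.142, -0.479, 0.245] pointing down, gripper open.
Joint ranges: [-2.98, 2.98], [-0.74, 1.72], [-1.14, 1.35], [-2.1, 2.04], [-1.57, 1.44], [-3.14, 3.14]. Speed limits (rad/s): [1.89, 1.89, 2.39, 2.57, 3.14, 3.14].

## Interface

Orientations are given as a unit quaternion [x, y, z, w].
In Python, from cell import sensors, cams, job, models gives the robot as it stands.
- The arm moves only by the shell command python3 -m pendant 'ROWS'. ROWS is JSON, a list of rows, each an object with "hand": the closure, from 0 (fully open) to 1 (shut); "xyz": the shift along the tool's x, y, z in m, a list of three; "rotation": the turn, a rotation vector about the tool's x, y, z in degrees, a list of three. In form: [{"hand": hand, "xyz": [tx, ty, tz], "rotation": [rx, ry, rz]}, ...]. A call has 1 to 5 rows; each row shifts and turns the pose as measured when the row begins, along the tool's axes as they then stand; what a row does not reach is not made up. A row lasts 1/12 s, in which the tool goes at most 41.7 mm and 7.16 degrees, less where a joint would pass 70% of its speed; a pose out of reach is approached as far as the arm can. A call is refused whole if a number of a shift passes 0.0417 or a number of a turn 7.16, either way. A call with a gripper value outside its range is refused whole. The fingers move at their own pace and stop on an object; the grip force is fixed at half the most. Time passes only in rows, so rows that do not move let the fingers close. It gives the time, the measured TCP pose, the force and the opening at its end, in the units of the state.
- sensors.get_state(): the state, without advancing time (a new reading comes with each control period).
- cams.camera(name): name is "side" or "top" or "wrist"; returns the picture (480x640x3 uint8, red, green, blue); there is no depth.
- cams.camera_params(name): a dict with "mtx" (3x3 intrinsics, pixels), "world_from_camera" (4x4, takes a point from camera to world coordinates). Camera axes: x right, y down, z forward; pixel columns grow to the right and rows downward; lengths in m; the calibration is good to about 2 mm. A picture is of the moment at which its call begins: read the wrist's pose just before it. camera_params takes no time and is no camera call; for the wrist camera it gives the pose at the moment of the call.
- job.job_done(): hands the job in, once; it reports no verdict.
Trained networks look in the newest picture that a camera, given by its name, has taken for a name from the list of things; names that differ only in an ending like _2 or _b are one class to them, and where a whole thing is asked for, a point or a joint stands for the part that bears it (a point fixed in the world has none). Each returns a list of dicts, best first, with "p" (0 to 1); they miss things now and then, are a little off and sometimes report something else, mostly with a low value. They report only what shows in the picture. A call takes as long as a camera call.
- models.look_for(query, camera): "location" ([x, y, z] in m, in world coordinates, good to about 4 mm: the middle of the surface that is visible of it).
- models.outline_of(query, camera): "mask" (480x640 bool, what is visible of it).
- models.pinpoint(query, camera): "location" ([x, y, z] in m, in world coordinates, good to about 4 mm: a listed point, or the origin of a listed thing).
The state is a dict: "clock": time; "q": joint angles; "joint_vel": joint speeds; "tau": joint torques, N m; "ee_pos": TCP position; "tool_rot": TCP orientation; "force": force on the tool from outside, world axes, zero at the start; "torque": the same for the moment, N m; "opening": finger opening in m.
Only numpy, scipy, OpenCV 4.12 (cv2) and the standard library are available. Lean on these libraries where they do the work, as an engineer would, in place of code of your own. Each camera call takes 0.05 s, during which the arm holds its last target.

## Working session

There is one attempt and no reset: what is moved stays moved. The work goes in short steps, Python scripts to look and compute and a shell command to move; the robot and the scene stay as the last step left them, time stands still between calls to the robot, and variables do not carry over. Pictures are saved under pics/ and viewed, and the job is handed in when it is done.

```bash
ls; mkdir -p pics
python3 - <<'E'
from cell import sensors,cams,models
import cv2
print(sensors.get_state())
for c in ["side","top","wrist"]:
    im=cams.camera(c); cv2.imwrite(f"pics/a_{c}.png",im[:,:,::-1])
    p=cams.camera_params(c); print(c,p)
E
```

```text
pics
{'clock': 0.0, 'q': array([-1.28303077e+00,  2.13329202e-01, -3.50575400e-02,  1.32349598e+00,
       -9.71440027e-06,  1.57079969e+00]), 'joint_vel': array([ 4.90356664e-04, -1.01015601e-03, -1.42564470e-04, -4.67099986e-05,
       -5.95216723e-05,  1.03516720e-03]), 'tau': array([-5.34940133e-03, -6.86156344e+01,  4.87126207e+01,  1.74144621e-02,
        1.37760494e-04,  1.58951013e-05]), 'ee_pos': array([ 0.14181059, -0.47913096,  0.24483024]), 'tool_rot': array([ 0.42336793,  0.56683578, -0.42291373,  0.56621619]), 'force': array([0.4676637 , 0.13428518, 0.4208773 ]), 'torque': array([-0.05319388, -0.01022377,  0.0639498 ]), 'opening': 0.08541176223445925}
side {'mtx': array([[571.93238312,   0.        , 315.61665827],
       [  0.        , 571.93238312, 246.27874012],
       [  0.        ,   0.        ,   1.        ]]), 'world_from_camera': array([[-0.91360047, -0.16849807,  0.37005754,  0.08155581],
       [-0.40649665,  0.35670602, -0.84114285,  1.08938007],
       [ 0.00972919, -0.91889565, -0.39438068,  0.57399756],
       [ 0.        ,  0.        ,  0.        ,  1.    
[... 178 characters left out ...]
orld_from_camera': array([[ 0.01175952, -0.99548545,  0.09418298,  0.4415572 ],
       [-0.99973129, -0.01358661, -0.01878171,  0.0341098 ],
       [ 0.01997655, -0.09393681, -0.99537772,  1.15898333],
       [ 0.        ,  0.        ,  0.        ,  1.        ]])}
wrist {'mtx': array([[390.48304999,   0.        , 315.64368057],
       [  0.        , 390.48304999, 234.19181338],
       [  0.        ,   0.        ,   1.        ]]), 'world_from_camera': array([[ 0.28250935, -0.91361538, -0.29239596,  0.21720273],
       [-0.95926353, -0.26950744, -0.08473022, -0.4572081 ],
       [-0.00139205,  0.30442186, -0.95253629,  0.37371379],
       [ 0.        ,  0.        ,  0.        ,  1.        ]])}
```

View pics/a_top.png

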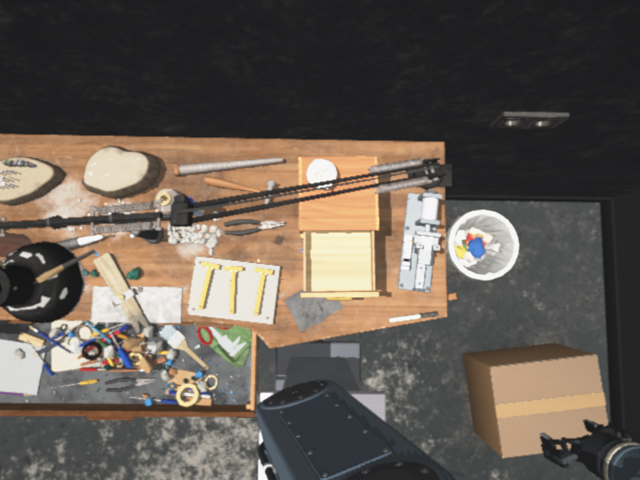

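View pics/a_side.png

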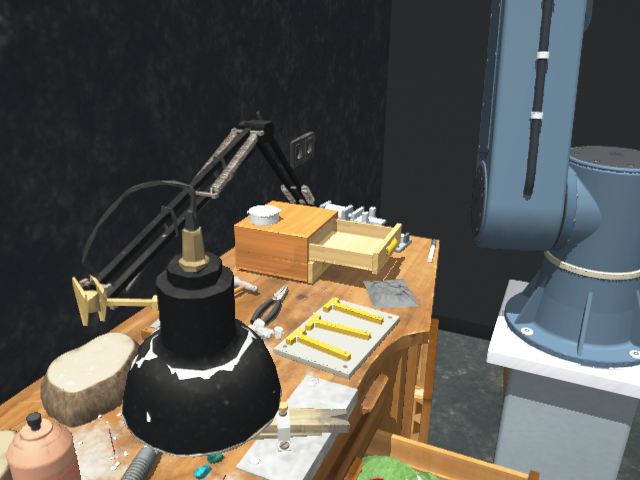

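Run:
```python
from cell import sensors,cams,models
import numpy as np
np.set_printoptions(precision=4,suppress=True)
for q in ["tbar1_mid","tbar1_head","tbar2_mid","tbar2_head","tbar3_mid","tbar3_head","gauge","nest_seat","drawer_floor","drawer_pull","tin"]:
  for c in ["top","side"]:
    print(q,c,[(np.array(d["location"]),round(d["p"],2)) for d in models.pinpoint(q,c)[:3]])
print(sensors.get_state()["clock"])
```

```text
tbar1_mid top [(array([0.4202, 0.3003, 0.0167]), 0.72), (array([0.4191, 0.3016, 0.011 ]), 0.72)]
tbar1_mid side [(array([0.4173, 0.3048, 0.0183]), 0.56), (array([0.4591, 0.1543, 0.0145]), 0.42)]
tbar1_head top [(array([0.4682, 0.2893, 0.0185]), 0.56)]
tbar1_head side [(array([0.467 , 0.2938, 0.0165]), 0.8)]
tbar2_mid top [(array([0.4118, 0.2364, 0.0171]), 0.58)]
tbar2_mid side [(array([0.4127, 0.2322, 0.0146]), 0.83)]
tbar2_head top [(array([0.465 , 0.2313, 0.0166]), 0.77)]
tbar2_head side [(array([0.4692, 0.2289, 0.0181]), 0.64)]
tbar3_mid top [(array([0.4022, 0.1625, 0.0178]), 0.87)]
tbar3_mid side [(array([0.4018, 0.1663, 0.0161]), 0.73)]
tbar3_head top [(array([0.4567, 0.1598, 0.0181]), 0.82)]
tbar3_head side [(array([0.4546, 0.1572, 0.017 ]), 0.75)]
gauge top [(array([ 0.5324, -0.2506,  0.0032]), 0.57)]
gauge side [(array([ 0.5361, -0.2532,  0.0002]), 0.69)]
nest_seat top [(array([ 0.5332, -0.2544,  0.0603]), 0.76)]
nest_seat side [(array([ 0.5346, -0.2517,  0.0569]), 0.87)]
drawer_floor top [(array([ 0.4843, -0.0311,  0.0623]), 0.71), (array([0.4664, 0.2906, 0.0186]), 0.55)]
drawer_floor side [(array([ 0.4848, -0.0327,  0.0622]), 0.92)]
drawer_pull top [(array([ 0.3858, -0.0399,  0.0812]), 0.65), (array([0.4571, 0.1593, 0.0197]), 0.34)]
drawer_pull side [(array([ 0.3837, -0.0321,  0.0797]), 0.65)]
tin top [(array([0.687 , 0.0154, 0.1133]), 0.66), (array([0.4664, 0.2306, 0.0181]), 0.19)]
tin side [(array([0.6892, 0.0141, 0.113 ]), 0.77)]
1.25
```

Three bars, the drawer open, the gauge on the right and a lamp arm overhead. Next I check the lamp's geometry and the gauge's yaw.

```bash
cat > h.py <<'E'
import numpy as np, cv2
from cell import sensors,cams,models
from scipy.spatial.transform import Rotation as R
np.set_printoptions(precision=4,suppress=True)
def ray(c,px,P=None):
    P=P or cams.camera_params(c); M=P["world_from_camera"]
    d=M[:3,:3]@np.linalg.inv(P["mtx"])@np.array([px[0],px[1],1.]); return M[:3,3],d/np.linalg.norm(d)
def atz(c,px,z,P=None):
    o,d=ray(c,px,P); return o+d*(z-o[2])/d[2]
def proj(c,X,P=None):
    P=P or cams.camera_params(c); M=np.linalg.inv(P["world_from_camera"])
    v=P["mtx"]@(M[:3,:3]@np.asarray(X,float)+M[:3,3]); return v[:2]/v[2]
def tri(a,b):
    (o1,d1),(o2,d2)=a,b
    A=np.stack([d1,-d2],1); t=np.linalg.lstsq(A,o2-o1,rcond=None)[0]
    p,q=o1+t[0]*d1,o2+t[1]*d2; return (p+q)/2,np.linalg.norm(p-q)
def st():
    s=sensors.get_state(); r=R.from_quat(s["tool_rot"]).as_matrix()
    print("t",round(s["clock"],2),"ee",s["ee_pos"],"F",s["force"].round(1),"op",round(s["opening"],4)); print("x",r[:,0],"y",r[:,1],"z",r[:,2]); print("q",s["q"]); return s,r
def goto(target,yaw=None):
    """tool-frame shift to the world target; world-frame report; yaw of jaw axis z (world, mod pi) wanted, deg"""
    s,r=st(); d=np.array(target)-s["ee_pos"]
    print("world d",d,"tool d",r.T@d)
    if yaw is not None:
        # desired: x down, z horizontal at yaw
        best=None
        for k in(0,np.pi):
            a=np.radians(yaw)+k; z=np.array([np.cos(a),np.sin(a),0]);x=np.array([0,0,-1.]);y=np.cross(z,x)
            v=R.from_matrix(r.T@np.stack([x,y,z],1)).as_rotvec(degrees=True)
            if best is None or np.linalg.norm(v)<np.linalg.norm(best): best=v
        print("rotvec tool deg",best)
def crop(c,box,name,k=4):
    im=cams.camera(c)[:,:,::-1]; x0,y0,x1,y1=box
    cv2.imwrite(f"pics/{name}.png",cv2.resize(im[y0:y1,x0:x1],None,fx=k,fy=k,interpolation=cv2.INTER_CUBIC))
E
python3 - <<'E'
from h import *
for a,b in [((180,210),(250,128)),((440,172),(300,195))]:
    print(tri(ray("top",a),ray("side",b)))
crop("top",(380,170,480,310),"g1",4)
crop("top",(180,240,300,330),"b1",6)
goto([0.48,-0.25,0.25],0)
E
```

```text
(array([0.5603, 0.2679, 0.3791]), np.float64(0.006366190626804338))
(array([ 0.7198, -0.2819,  0.0777]), np.float64(0.025731191213879862))
t 1.35 ee [ 0.1419 -0.4794  0.2453] F [-0.4 -0.5 -0.9] op 0.0854
x [-0.  0. -1.] y [ 0.9589  0.2839 -0.    ] z [ 0.2839 -0.9589 -0.    ]
q [-1.283   0.2129 -0.0344  1.3235 -0.      1.5708]
world d [0.3381 0.2294 0.0047] tool d [-0.0047  0.3893 -0.124 ]
rotvec tool deg [-73.5093  -0.0014  -0.0007]
```

View pics/g1.png

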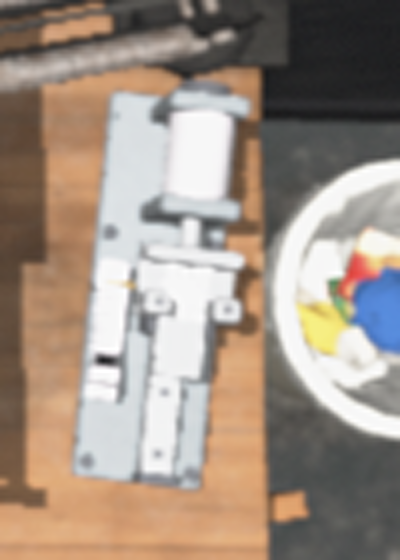

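View pics/b1.png

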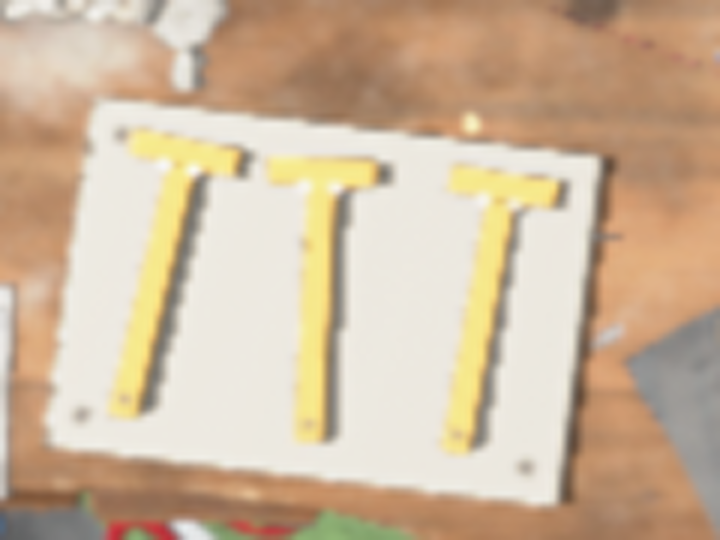

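```bash
python3 - <<'E'
from h import *
f=lambda p,k=4,o=(380,170):(p[0]/k+o[0],p[1]/k+o[1])
a=atz("top",f((110,95)),.012);b=atz("top",f((75,475)),.012);c=atz("top",f((195,488)),.012)
print(a,b,c,np.degrees(np.arctan2(*(a-b)[1::-1])),np.degrees(np.arctan2(*(b-c)[1::-1])))
goto([0.42,-0.25,0.28],90)
E
python3 -m pendant '[{"hand":0,"xyz":[0,0.04,-0.012],"rotation":[5,0,0]},{"hand":0,"xyz":[0,0.04,-0.012],"rotation":[5,0,0]},{"hand":0,"xyz":[0,0.04,-0.02],"rotation":[5,0,0]},{"hand":0,"xyz":[0,0.04,-0.03],"rotation":[1.5,0,0]},{"hand":0,"xyz":[0,0.04,-0.04],"rotation":[0,0,0]}]'
python3 -c "
from h import *
goto([0.42,-0.25,0.28],90)"
```

```text
[ 0.664  -0.2191  0.012 ] [ 0.4149 -0.1946  0.012 ] [ 0.4074 -0.2724  0.012 ] -5.605484725411684 84.51586479544349
t 1.35 ee [ 0.1419 -0.4794  0.2453] F [-0.4 -0.5 -0.9] op 0.0854
x [-0.  0. -1.] y [ 0.9589  0.2839 -0.    ] z [ 0.2839 -0.9589 -0.    ]
q [-1.283   0.2129 -0.0344  1.3235 -0.      1.5708]
world d [0.2781 0.2294 0.0347] tool d [-0.0347  0.3318 -0.141 ]
rotvec tool deg [16.4907 -0.0014  0.0005]
clock: 1.77
ee_pos: [0.3101, -0.3614, 0.2446]
tool_rot: [-0.505, -0.494, 0.507, -0.494]
force: [1.4, -0.9, -0.4]
opening: 0.0856
t 1.77 ee [ 0.3101 -0.3614  0.2446] F [ 1.4 -0.9 -0.4] op 0.0856
x [-0.0009 -0.0016 -1.    ] y [ 0.9997 -0.024  -0.0009] z [-0.024  -0.9997  0.0016]
q [-0.8605  0.1633 -0.0971  1.3097 -0.0017  2.3051]
world d [0.1099 0.1114 0.0354] tool d [-0.0357  0.1072 -0.1139]
rotvec tool deg [-1.3772  0.0918  0.0508]
```

```bash
python3 -m pendant '[{"hand":0,"xyz":[-0.012,0.035,-0.035],"rotation":[-1.4,0,0]},{"hand":0,"xyz":[-0.012,0.035,-0.035],"rotation":[0,0,0]},{"hand":0,"xyz":[-0.012,0.02,-0.03],"rotation":[0,0,0]},{"hand":0,"xyz":[0,0,0],"rotation":[0,0,0]}]'
python3 -c "
from h import *
P=cams.camera_params('wrist')
im=cams.camera('wrist');cv2.imwrite('pics/w1.png',im[:,:,::-1])
st()
for q in ['gauge','nest_seat']: print(q,[(np.array(d['location']),round(d['p'],2)) for d in models.pinpoint(q,'wrist')[:3]])
print(proj('wrist',[0.5335,-0.253,0.0605],P))
"
```

```text
clock: 2.1
ee_pos: [0.3923, -0.2679, 0.2763]
tool_rot: [0.499, 0.502, -0.499, 0.501]
force: [-0.0, -1.4, 0.2]
opening: 0.0855
t 2.15 ee [ 0.3912 -0.2695  0.2754] F [ 0.7  1.  -0.3] op 0.0853
x [-0.0015  0.     -1.    ] y [ 1.      0.0053 -0.0015] z [ 0.0053 -1.     -0.    ]
q [-0.6027  0.1592 -0.0247  1.3881 -0.0008  2.5335]
gauge [(array([ 0.5373, -0.2544,  0.0011]), 0.87)]
nest_seat [(array([ 0.5351, -0.2511,  0.0608]), 0.89)]
[297.9894  26.0686]
```

View pics/w1.png

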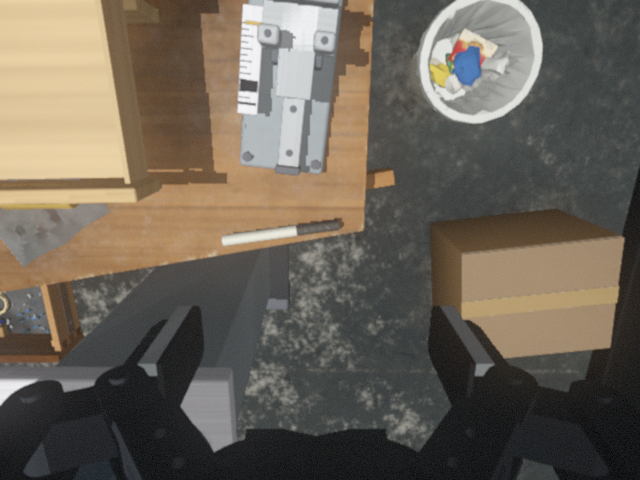

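Prong tops are at (268,35) and (325,40), the rail's near end at (289,165), and the scale at x≈247 with its dark band at row 86.

```bash
python3 -c "
from h import *
a=atz('wrist',(268,34),.079);b=atz('wrist',(325,40),.079);print(a,b,np.degrees(np.arctan2(*(a-b)[1::-1])),(a+b)/2)
for p in [(293,106),(287,152)]: print(atz('wrist',p,.028))
im=cv2.imread('pics/w1.png')[0:190,220:360];cv2.imwrite('pics/w1c.png',cv2.resize(im,None,fx=4,fy=3*4/4,interpolation=2))
goto([0.395,0.307,0.2],90)
"
```

```text
[ 0.5207 -0.2357  0.079 ] [ 0.5167 -0.2783  0.079 ] 84.59519840274018 [ 0.5187 -0.257   0.079 ]
[ 0.4698 -0.2506  0.028 ]
[ 0.4285 -0.2443  0.028 ]
t 2.25 ee [ 0.3892 -0.2717  0.2743] F [-0.8 -0.1 -0.8] op 0.0854
x [-0.0032  0.0003 -1.    ] y [ 1.      0.0021 -0.0032] z [ 0.0021 -1.     -0.0003]
q [-0.6084  0.1598 -0.0266  1.3872 -0.0016  2.5311]
world d [ 0.0058  0.5787 -0.0743] tool d [ 0.0745  0.0073 -0.5786]
rotvec tool deg [ 0.1218 -0.0151  0.1838]
```

View pics/w1c.png

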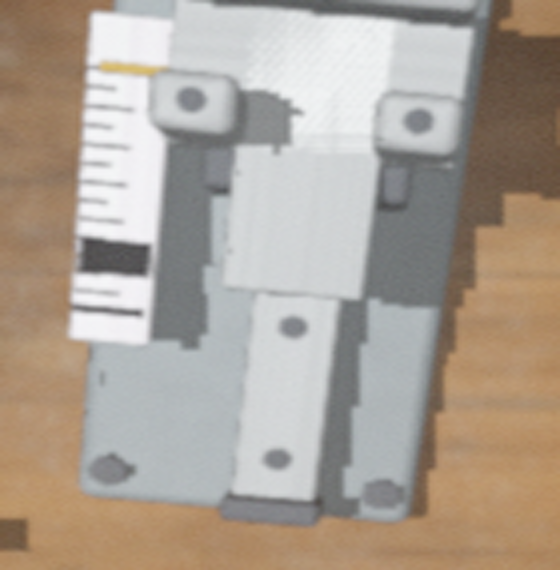

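```bash
python3 -m pendant '[{"hand":0,"xyz":[0,0,-0.041],"rotation":[0,0,0]},{"hand":0,"xyz":[0,0,-0.041],"rotation":[0,0,0]},{"hand":0,"xyz":[0,0,-0.041],"rotation":[0,0,0]},{"hand":0,"xyz":[0,0,-0.041],"rotation":[0,0,0]},{"hand":0,"xyz":[0,0,-0.041],"rotation":[0,0,0]}]'
python3 -m pendant '[{"hand":0,"xyz":[0,0,-0.041],"rotation":[0,0,0]},{"hand":0,"xyz":[0,0,-0.041],"rotation":[0,0,0]},{"hand":0,"xyz":[0,0,-0.041],"rotation":[0,0,0]},{"hand":0,"xyz":[0,0,-0.041],"rotation":[0,0,0]},{"hand":0,"xyz":[0,0,-0.041],"rotation":[0,0,0]}]'
python3 -m pendant '[{"hand":0,"xyz":[0.01,0,-0.041],"rotation":[0,0,0]},{"hand":0,"xyz":[0.01,0,-0.041],"rotation":[0,0,0]},{"hand":0,"xyz":[0.01,0,-0.041],"rotation":[0,0,0]}]'
python3 -c "
from h import *
goto([0.36,0.307,0.2],90)"
```

```text
clock: 2.67
ee_pos: [0.3861, -0.0714, 0.2711]
tool_rot: [-0.503, -0.497, 0.506, -0.494]
force: [0.7, 0.5, 0.3]
opening: 0.0856
clock: 3.08
ee_pos: [0.3851, 0.0518, 0.2731]
tool_rot: [0.494, 0.54, -0.465, 0.499]
force: [0.1, 0.0, -0.2]
opening: 0.0854
clock: 3.33
ee_pos: [0.3819, 0.1016, 0.2545]
tool_rot: [0.486, 0.575, -0.429, 0.499]
force: [-0.3, -0.4, 0.5]
opening: 0.0852
t 3.33 ee [0.3819 0.1016 0.2545] F [-0.3 -0.4  0.5] op 0.0852
x [-0.0298  0.131  -0.9909] y [ 0.9873  0.1586 -0.0087] z [ 0.156  -0.9786 -0.1341]
q [ 0.1574  0.0003 -0.2584  1.3211  0.1345  3.1397]
world d [-0.0219  0.2054 -0.0545] tool d [ 0.0816  0.0114 -0.1972]
rotvec tool deg [ 9.0781 -7.6502  1.1118]
```

Joint 6 hits its limit in this orientation, so I turn the hand by half a turn.

```bash
R='{"hand":0,"xyz":[0,0,0],"rotation":[-7.1,0,0]}'
python3 -m pendant '[{"hand":0,"xyz":[0,0,0],"rotation":[-7,0,0]},{"hand":0,"xyz":[0,0,0],"rotation":[-7,-4,0]},{"hand":0,"xyz":[0,0,0],"rotation":[-7,-4,0]},{"hand":0,"xyz":[0,0,0],"rotation":[-7.1,0,0]},{"hand":0,"xyz":[0,0,0],"rotation":[-7.1,0,0]}]'
python3 -m pendant '[{"hand":0,"xyz":[0,0,0],"rotation":[-7.1,0,0]},{"hand":0,"xyz":[0,0,0],"rotation":[-7.1,0,0]},{"hand":0,"xyz":[0,0,0],"rotation":[-7.1,0,0]},{"hand":0,"xyz":[0,0,0],"rotation":[-7.1,0,0]},{"hand":0,"xyz":[0,0,0],"rotation":[-7.1,0,0]}]'
python3 -m pendant '[{"hand":0,"xyz":[0,0,0],"rotation":[-7.1,0,0]},{"hand":0,"xyz":[0,0,0],"rotation":[-7.1,0,0]},{"hand":0,"xyz":[0,0,0],"rotation":[-7.1,0,0]},{"hand":0,"xyz":[0,0,0],"rotation":[-7.1,0,0]},{"hand":0,"xyz":[0,0,0],"rotation":[-7.1,0,0]}]'
python3 -m pendant '[{"hand":0,"xyz":[0,0,0],"rotation":[-7.1,0,0]},{"hand":0,"xyz":[0,0,0],"rotation":[-7.1,0,0]},{"hand":0,"xyz":[0,0,0],"rotation":[-7.1,0,0]},{"hand":0,"xyz":[0,0,0],"rotation":[-7.1,0,0]},{"hand":0,"xyz":[0,0,0],"rotation":[-7.1,0,0]}]'
python3 -c "
from h import *
goto([0.36,0.307,0.2],90)"
```

```text
clock: 3.75
ee_pos: [0.3818, 0.0969, 0.2511]
tool_rot: [0.288, 0.646, -0.276, 0.651]
force: [1.0, -0.3, -0.2]
opening: 0.0851
clock: 4.17
ee_pos: [0.382, 0.0904, 0.2492]
tool_rot: [0.073, 0.7, -0.065, 0.708]
force: [-0.2, -0.1, -0.9]
opening: 0.0853
clock: 4.58
ee_pos: [0.3823, 0.0834, 0.2472]
tool_rot: [-0.148, 0.687, 0.153, 0.695]
force: [-0.7, -0.7, -0.5]
opening: 0.085
clock: 5.0
ee_pos: [0.3824, 0.0763, 0.2453]
tool_rot: [-0.355, 0.608, 0.356, 0.615]
force: [0.7, -0.1, -0.2]
opening: 0.0854
t 5.0 ee [0.3824 0.0763 0.2453] F [ 0.7 -0.1 -0.2] op 0.0854
x [ 0.0074  0.0062 -1.    ] y [-0.8693  0.4942 -0.0033] z [0.4941 0.8693 0.009 ]
q [ 0.1932 -0.0206 -0.2954  1.2876  0.0047  0.7102]
world d [-0.0224  0.2307 -0.0453] tool d [0.0466 0.1337 0.1891]
rotvec tool deg [-29.6154   0.4577   0.3197]
```

```bash
python3 -m pendant '[{"hand":0,"xyz":[0,0.02,0.04],"rotation":[-6,0,0]},{"hand":0,"xyz":[0,0.02,0.04],"rotation":[-6,0,0]},{"hand":0,"xyz":[0.01,0.02,0.04],"rotation":[-6,0.4,0.3]},{"hand":0,"xyz":[0.01,0.02,0.04],"rotation":[0,0,0]},{"hand":0,"xyz":[0.01,0.02,0.04],"rotation":[0,0,0]}]'
python3 -c "
from h import *
goto([0.36,0.307,0.2],78)"
```

```text
clock: 5.42
ee_pos: [0.3593, 0.2781, 0.2174]
tool_rot: [-0.447, 0.548, 0.445, 0.55]
force: [1.1, -0.4, 0.3]
opening: 0.0854
t 5.42 ee [0.3593 0.2781 0.2174] F [ 1.1 -0.4  0.3] op 0.0854
x [ 0.004  -0.0015 -1.    ] y [-0.9788  0.205  -0.0042] z [ 0.205   0.9788 -0.0006]
q [ 0.6611  0.1248 -0.2112  1.2326 -0.0036  0.8676]
world d [ 0.0007  0.0289 -0.0174] tool d [0.0174 0.0053 0.0284]
rotvec tool deg [ 0.1711 -0.0347  0.2402]
```

```bash
python3 -m pendant '[{"hand":0,"xyz":[0.01,0,0.02],"rotation":[0,0,0]},{"hand":0,"xyz":[0,0,0],"rotation":[0,0,0]}]'
python3 -c "
from h import *
st()
im=cams.camera('wrist');cv2.imwrite('pics/w2.png',im[:,:,::-1])
for q in ['tbar1_mid','tbar1_head','tbar2_mid','tbar2_head','tbar3_mid','tbar3_head']: print(q,[(np.array(d['location']),round(d['p'],2)) for d in models.pinpoint(q,'wrist')[:3]])
goto([0.395,0.307,0.2],78)
"
```

```text
clock: 5.58
ee_pos: [0.3623, 0.3015, 0.2044]
tool_rot: [-0.447, 0.549, 0.445, 0.548]
force: [-0.3, -0.9, -0.8]
opening: 0.0852
t 5.58 ee [0.3623 0.3015 0.2044] F [-0.3 -0.9 -0.8] op 0.0852
x [ 0.0016 -0.0023 -1.    ] y [-0.9791  0.2032 -0.002 ] z [ 0.2032  0.9791 -0.0019]
q [ 0.6958  0.1662 -0.1956  1.2092 -0.0028  0.9005]
tbar1_mid [(array([0.4185, 0.2996, 0.0188]), 0.92)]
tbar1_head [(array([0.4718, 0.2922, 0.0187]), 0.88), (array([0.4169, 0.3055, 0.0089]), 0.55)]
tbar2_mid [(array([0.4109, 0.2393, 0.0179]), 0.85)]
tbar2_head [(array([0.4638, 0.2341, 0.0156]), 0.61)]
tbar3_mid [(array([0.4032, 0.1685, 0.0214]), 0.88)]
tbar3_head []
t 5.93 ee [0.3629 0.2989 0.2072] F [0.4 0.  0.7] op 0.0855
x [ 0.0041 -0.0006 -1.    ] y [-0.9785  0.2062 -0.0041] z [0.2062 0.9785 0.0003]
q [ 0.6909  0.1599 -0.1959  1.2122 -0.0031  0.8986]
world d [ 0.0321  0.0081 -0.0072] tool d [ 0.0074 -0.0297  0.0146]
rotvec tool deg [0.1026 0.0149 0.2364]
```

View pics/w2.png

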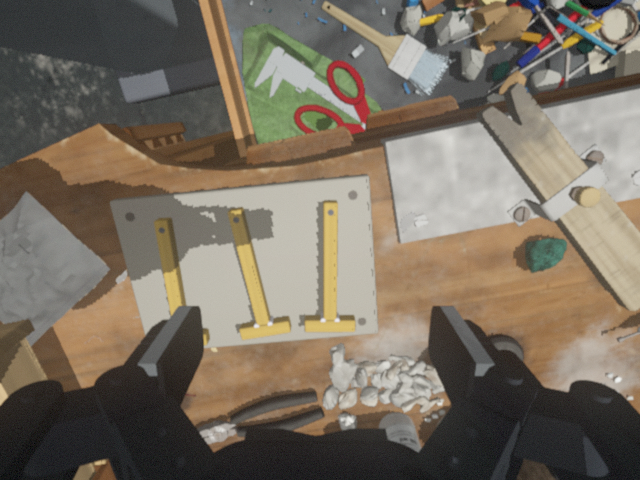

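Bar 1 (right in the picture): tail end (330,202), cross bar centre (330,325). Its stem stands upright in the picture.

```bash
python3 -c "
from h import *
im=cv2.imread('pics/w2.png')
for n,(a,b) in {'1':((331,203),(330,325)),'2':((237,210),(264,328)),'3':((163,220),(182,338))}.items():
    A=atz('wrist',a,.024);B=atz('wrist',b,.024); print(n,A,B,np.linalg.norm(B-A),np.degrees(np.arctan2(*(B-A)[1::-1])), 'mid',(A+(B-A)*60/114))
"
```

```text
1 [0.3618 0.3121 0.024 ] [0.4727 0.2891 0.024 ] 0.1132804686172215 -11.745806880475937 mid [0.4201 0.3    0.024 ]
2 [0.3515 0.2354 0.024 ] [0.4632 0.2298 0.024 ] 0.11188700411414941 -2.8663118578389892 mid [0.4103 0.2324 0.024 ]
3 [0.347  0.1731 0.024 ] [0.4577 0.1536 0.024 ] 0.11243908049607043 -9.961389293955163 mid [0.4053 0.1629 0.024 ]
```

```bash
python3 -m pendant '[{"hand":0.4,"xyz":[0.03,-0.03,0.013],"rotation":[0,0,0.2]},{"hand":0.4,"xyz":[0.04,0,0],"rotation":[0,0,0]},{"hand":0.4,"xyz":[0.03,0,0],"rotation":[0,0,0]},{"hand":0.4,"xyz":[0,0,0],"rotation":[0,0,0]}]'
python3 -c "
from h import *
goto([0.3955,0.305,0.028],78.3)"
```

```text
clock: 6.27
ee_pos: [0.3982, 0.3041, 0.1104]
tool_rot: [-0.444, 0.546, 0.444, 0.554]
force: [-1.4, -0.9, -1.5]
opening: 0.051
t 6.27 ee [0.3982 0.3041 0.1104] F [-1.4 -0.9 -1.5] op 0.051
x [ 0.0087  0.0062 -0.9999] y [-0.9775  0.2108 -0.0072] z [0.2107 0.9775 0.0079]
q [ 0.6524  0.2732 -0.3065  0.9805 -0.0003  0.8648]
world d [-0.0027  0.0009 -0.0824] tool d [ 0.0824  0.0034 -0.0003]
rotvec tool deg [-0.4679  0.4499  0.4125]
```

```bash
python3 -m pendant '[{"hand":0.4,"xyz":[0.03,0.002,0],"rotation":[-0.4,0.4,0.4]},{"hand":0.4,"xyz":[0.03,0,0],"rotation":[0,0,0]},{"hand":0.4,"xyz":[0.01,0,0],"rotation":[0,0,0]},{"hand":0.4,"xyz":[0,0,0],"rotation":[0,0,0]}]'
python3 -c "
from h import *
goto([0.3955,0.305,0.028],78.3)
crop('wrist',(160,150,480,400),'w3',2.4)"
```

```text
clock: 6.6
ee_pos: [0.3988, 0.3038, 0.0436]
tool_rot: [-0.445, 0.548, 0.445, 0.551]
force: [0.1, -0.2, 0.4]
opening: 0.0514
t 6.6 ee [0.3988 0.3038 0.0436] F [ 0.1 -0.2  0.4] op 0.0514
x [ 0.0033  0.0029 -1.    ] y [-0.9783  0.2071 -0.0027] z [0.2071 0.9783 0.0035]
q [ 0.6508  0.345  -0.3947  0.8266  0.0003  0.8594]
world d [-0.0033  0.0012 -0.0156] tool d [0.0156 0.0035 0.0004]
rotvec tool deg [-0.2545  0.2027  0.1529]
```

View pics/w3.png

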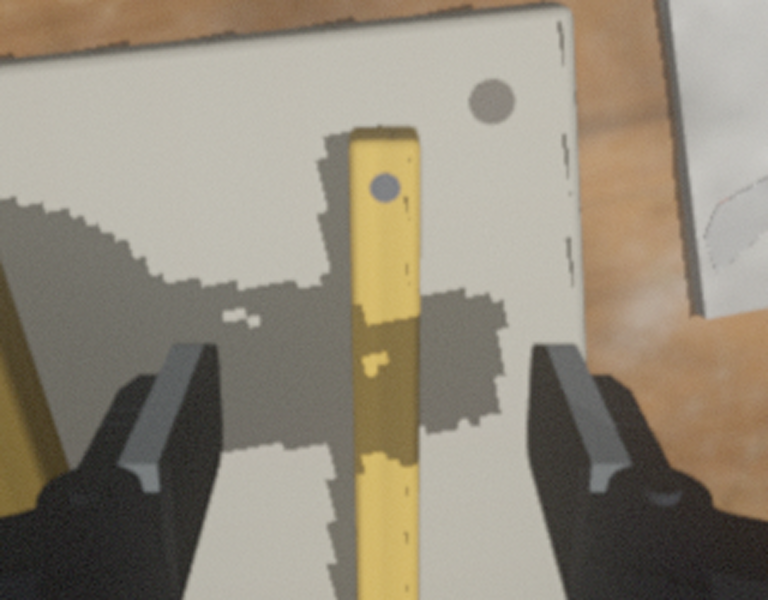

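The stem is centred between the pads. I lower the hand and close it.

```bash
python3 -m pendant '[{"hand":0.4,"xyz":[0.012,0.003,0],"rotation":[0,0,0]},{"hand":0.4,"xyz":[0.003,0,0],"rotation":[0,0,0]},{"hand":0.4,"xyz":[0,0,0],"rotation":[0,0,0]}]'
python3 -c "
from h import *
goto([0.3955,0.305,0.028],78.3)"
```

```text
clock: 6.9
ee_pos: [0.3991, 0.3064, 0.0354]
tool_rot: [-0.445, 0.545, 0.445, 0.554]
force: [-0.8, 0.6, -0.0]
opening: 0.0513
t 6.9 ee [0.3991 0.3064 0.0354] F [-0.8  0.6 -0. ] op 0.0513
x [ 0.0094  0.0075 -0.9999] y [-0.9781  0.2079 -0.0076] z [0.2078 0.9781 0.0093]
q [ 0.6546  0.3518 -0.4092  0.7978  0.0002  0.864 ]
world d [-0.0036 -0.0014 -0.0074] tool d [ 0.0074  0.0033 -0.0022]
rotvec tool deg [-0.2977  0.5329  0.4395]
```

```bash
python3 -m pendant '[{"hand":0.4,"xyz":[0.008,0.002,-0.002],"rotation":[0,0.5,0.4]},{"hand":0.4,"xyz":[0.0,0,0],"rotation":[0,0,0]}]'
python3 -c "
from h import *
goto([0.3955,0.305,0.028],78.3)"
```

```text
clock: 7.07
ee_pos: [0.3981, 0.3057, 0.0298]
tool_rot: [-0.445, 0.548, 0.445, 0.551]
force: [-1.6, -1.6, -0.7]
opening: 0.0511
t 7.07 ee [0.3981 0.3057 0.0298] F [-1.6 -1.6 -0.7] op 0.0511
x [ 0.003   0.0021 -1.    ] y [-0.9781  0.2079 -0.0025] z [0.2079 0.9781 0.0027]
q [ 0.6551  0.3628 -0.4095  0.7949 -0.0002  0.8645]
world d [-0.0026 -0.0007 -0.0018] tool d [ 0.0018  0.0024 -0.0013]
rotvec tool deg [-0.3004  0.1516  0.1465]
```

```bash
python3 -m pendant '[{"hand":0.4,"xyz":[0.003,0.002,-0.001],"rotation":[0,0,0]},{"hand":1,"xyz":[0,0,0],"rotation":[0,0,0]},{"hand":1,"xyz":[0,0,0],"rotation":[0,0,0]},{"hand":1,"xyz":[0,0,0],"rotation":[0,0,0]},{"hand":1,"xyz":[0,0,0],"rotation":[0,0,0]}]'
python3 -m pendant '[{"hand":1,"xyz":[0,0,0],"rotation":[0,0,0]},{"hand":1,"xyz":[0,0,0],"rotation":[0,0,0]}]'
python3 -c "
from h import *
goto([0.3955,0.305,0.2],78.3)"
```

```text
clock: 7.48
ee_pos: [0.3967, 0.3059, 0.0283]
tool_rot: [-0.445, 0.547, 0.445, 0.552]
force: [0.3, 0.6, -0.6]
opening: 0.0101
clock: 7.65
ee_pos: [0.3966, 0.3058, 0.0284]
tool_rot: [-0.445, 0.547, 0.445, 0.551]
force: [-1.0, 0.4, -1.2]
opening: 0.01
t 7.65 ee [0.3966 0.3058 0.0284] F [-1.   0.4 -1.2] op 0.01
x [ 0.0045  0.0033 -1.    ] y [-0.9782  0.2077 -0.0038] z [0.2077 0.9782 0.0042]
q [ 0.657   0.3611 -0.4165  0.7876 -0.0001  0.8662]
world d [-0.0011 -0.0008  0.1716] tool d [-0.1716  0.0003 -0.0003]
rotvec tool deg [-0.2897  0.2401  0.2158]
```

```bash
python3 -m pendant '[{"hand":1,"xyz":[-0.03,0,0],"rotation":[0,0,0]},{"hand":1,"xyz":[-0.04,0,0],"rotation":[0,0,0]},{"hand":1,"xyz":[-0.04,0,0],"rotation":[0,0,0]},{"hand":1,"xyz":[-0.04,0,-0.01],"rotation":[0,0,0]},{"hand":1,"xyz":[-0.02,0,-0.03],"rotation":[-2,0,0]}]'
python3 -m pendant '[{"hand":1,"xyz":[0,0.01,-0.04],"rotation":[-2,0,0]},{"hand":1,"xyz":[0,0.01,-0.04],"rotation":[-2,0,0]},{"hand":1,"xyz":[0,0,-0.04],"rotation":[0,0,0]},{"hand":1,"xyz":[0,0,-0.04],"rotation":[0,0,0]},{"hand":1,"xyz":[0,0,-0.04],"rotation":[0,0,0]}]'
python3 -c "
from h import *
goto([0.43,-0.2489,0.18],84.5)"
```

```text
clock: 8.07
ee_pos: [0.3845, 0.2656, 0.199]
tool_rot: [-0.455, 0.543, 0.455, 0.539]
force: [1.6, -0.2, -0.7]
opening: 0.0101
clock: 8.48
ee_pos: [0.3399, 0.0674, 0.2047]
tool_rot: [-0.478, 0.52, 0.477, 0.523]
force: [2.6, -1.0, -0.6]
opening: 0.0099
t 8.48 ee [0.3399 0.0674 0.2047] F [ 2.6 -1.  -0.6] op 0.0099
x [ 0.0043  0.0014 -1.    ] y [-0.996   0.089  -0.0041] z [0.089  0.996  0.0018]
q [ 0.1952 -0.094  -0.4668  1.1935  0.0006  0.2843]
world d [ 0.0901 -0.3163 -0.0247] tool d [ 0.0246 -0.1178 -0.3071]
rotvec tool deg [0.3936 0.1038 0.2365]
```

```bash
python3 -m pendant '[{"hand":1,"xyz":[0,0,-0.04],"rotation":[0,0,0]},{"hand":1,"xyz":[0,0,-0.04],"rotation":[0,0,0]},{"hand":1,"xyz":[0,-0.02,-0.04],"rotation":[0,0,0]},{"hand":1,"xyz":[0.0,-0.03,-0.04],"rotation":[0,0,0]},{"hand":1,"xyz":[0.0,-0.03,-0.04],"rotation":[0,0,0]}]'
python3 -m pendant '[{"hand":1,"xyz":[0.0,-0.01,-0.04],"rotation":[0,0,0]},{"hand":1,"xyz":[0.02,0,-0.03],"rotation":[0,0,0]},{"hand":1,"xyz":[0,0,0],"rotation":[0,0,0]}]'
python3 -c "
from h import *
goto([0.43,-0.2489,0.16],84.5)
for q in ['gauge','nest_seat','tbar1_head','tbar1_mid']: 
  cams.camera('wrist') if q=='gauge' else 0
  print(q,[(np.array(d['location']),round(d['p'],2)) for d in models.pinpoint(q,'wrist')[:2]])
im=cams.camera('wrist');cv2.imwrite('pics/w4.png',im[:,:,::-1])
"
```

```text
clock: 8.9
ee_pos: [0.3872, -0.1208, 0.2058]
tool_rot: [-0.479, 0.52, 0.476, 0.524]
force: [0.9, 1.9, -0.3]
opening: 0.01
clock: 9.15
ee_pos: [0.3932, -0.1993, 0.1848]
tool_rot: [-0.479, 0.521, 0.474, 0.525]
force: [-0.9, 0.7, -2.8]
opening: 0.0102
t 9.15 ee [ 0.3932 -0.1993  0.1848] F [-0.9  0.7 -2.8] op 0.0102
x [ 0.0091 -0.0013 -1.    ] y [-0.9956  0.093  -0.0092] z [ 0.093   0.9957 -0.0005]
q [-0.471   0.1058 -0.3167  1.1396  0.0029 -0.3779]
world d [ 0.0368 -0.0496 -0.0248] tool d [ 0.0252 -0.041  -0.046 ]
rotvec tool deg [ 0.162  -0.0274  0.5268]
gauge [(array([ 0.484 , -0.0294,  0.0608]), 0.44)]
nest_seat []
tbar1_head []
tbar1_mid [(array([ 0.4111, -0.206 ,  0.1719]), 0.63)]
```

View pics/w4.png

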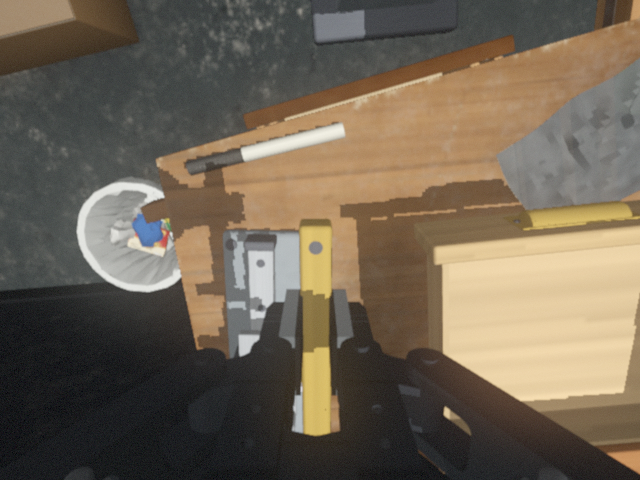

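The bar is held firmly and runs parallel to the rail, which shows at (262,240)-(255,310).

```bash
python3 -c "
from h import *
im=cv2.imread('pics/w4.png')[220:370,200:350];cv2.imwrite('pics/w4c.png',cv2.resize(im,None,fx=4,fy=4,interpolation=2))
"
```

```text
(no output)
```

View pics/w4c.png

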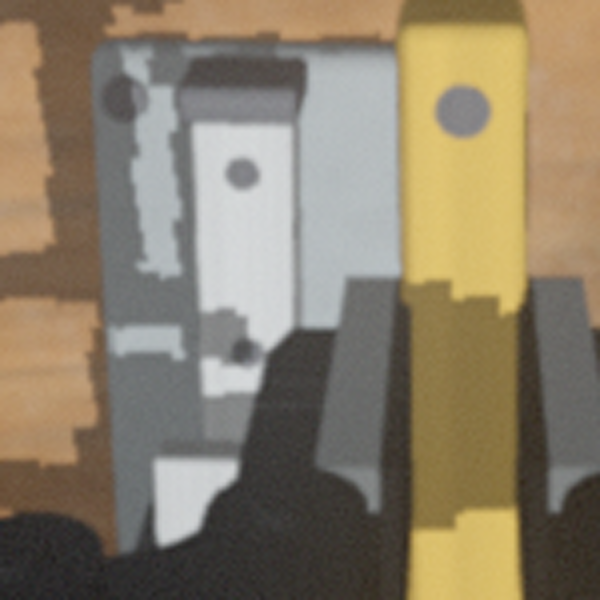

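```bash
python3 -c "
from h import *
u=np.array([0.9954,-0.0958,0])
for p in [(200+243/4,220+173/4),(200+245/4,220+350/4)]:
  a=atz('wrist',p,.028);print(a,'at .533',a+u*(.533-a[0])/u[0])
for p in [(200+462/4,220+110/4)]: print('tail screw',atz('wrist',p,.1848-.0104+.006))
goto([0.43,-0.247,0.15],84.5)
"
```

```text
[ 0.4321 -0.2417  0.028 ] at .533 [ 0.533  -0.2514  0.028 ]
[ 0.4714 -0.2466  0.028 ] at .533 [ 0.533  -0.2525  0.028 ]
tail screw [ 0.3665 -0.1919  0.1804]
t 9.45 ee [ 0.3947 -0.1944  0.1883] F [-0.  -0.8 -1.6] op 0.0099
x [ 0.0131 -0.0017 -0.9999] y [-0.9961  0.0878 -0.0132] z [ 0.0878  0.9961 -0.0006]
q [-0.4606  0.099  -0.3155  1.1438  0.0043 -0.3726]
world d [ 0.0353 -0.0526 -0.0383] tool d [ 0.0388 -0.0392 -0.0493]
rotvec tool deg [ 0.4623 -0.0293  0.7559]
```

```bash
python3 -m pendant '[{"hand":1,"xyz":[0.01,-0.02,-0.025],"rotation":[0.4,0,0.7]},{"hand":1,"xyz":[0.02,-0.025,-0.02],"rotation":[0,0,0]},{"hand":1,"xyz":[0.015,-0.02,0],"rotation":[0,0,0]},{"hand":1,"xyz":[0.0,0,0],"rotation":[0,0,0]}]'
python3 -c "
from h import *
goto([0.4593,-0.2454,0.115],84.5)"
```

```text
clock: 9.78
ee_pos: [0.4598, -0.2431, 0.1458]
tool_rot: [-0.48, 0.521, 0.475, 0.522]
force: [-0.4, -0.3, -2.2]
opening: 0.0102
t 9.78 ee [ 0.4598 -0.2431  0.1458] F [-0.4 -0.3 -2.2] op 0.0102
x [ 0.0069 -0.0036 -1.    ] y [-0.9961  0.0877 -0.0072] z [ 0.0878  0.9961 -0.003 ]
q [-0.4863  0.2865 -0.1931  1.0833  0.     -0.3985]
world d [-0.0005 -0.0023 -0.0308] tool d [ 0.0308  0.0005 -0.0023]
rotvec tool deg [ 0.4652 -0.17    0.4131]
```

```bash
python3 -m pendant '[{"hand":1,"xyz":[0.025,0,-0.002],"rotation":[0.4,-0.1,0.4]},{"hand":1,"xyz":[0.01,0,0],"rotation":[0,0,0]},{"hand":1,"xyz":[0.0,0,0],"rotation":[0,0,0]}]'
python3 -c "
from h import *
goto([0.4593,-0.2454,0.0715],84.5)
im=cams.camera('wrist');cv2.imwrite('pics/w5.png',im[:,:,::-1])
crop('top',(380,190,460,310),'t5',5)
crop('side',(300,180,430,280),'s5',5)
"
```

```text
clock: 10.03
ee_pos: [0.4615, -0.2426, 0.111]
tool_rot: [-0.478, 0.522, 0.476, 0.522]
force: [-0.7, 0.2, -1.0]
opening: 0.0102
t 10.03 ee [ 0.4615 -0.2426  0.111 ] F [-0.7  0.2 -1. ] op 0.0102
x [ 0.0014 -0.0018 -1.    ] y [-0.996   0.0898 -0.0016] z [ 0.0898  0.996  -0.0017]
q [-0.4835  0.3188 -0.2416  1.0083 -0.0009 -0.3935]
world d [-0.0022 -0.0028 -0.0395] tool d [ 0.0395  0.002  -0.0029]
rotvec tool deg [ 0.3458 -0.0947  0.0897]
```

View pics/t5.png

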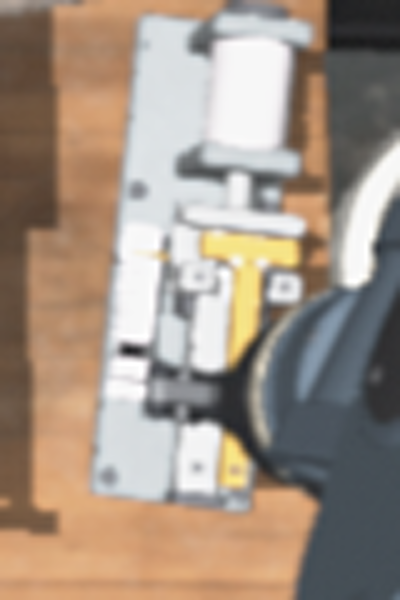

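View pics/s5.png

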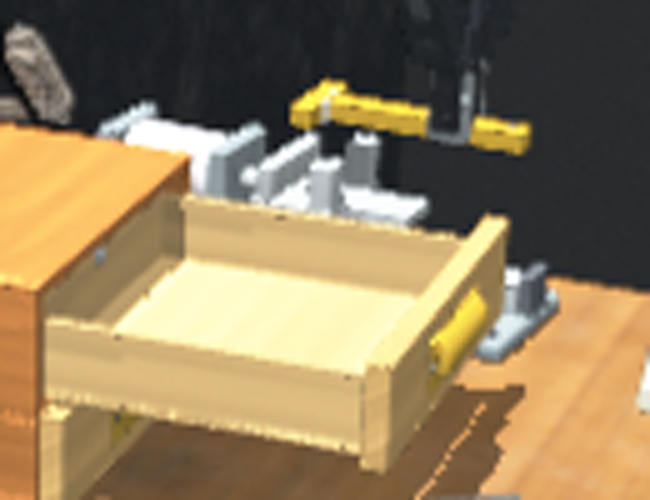

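View pics/w5.png

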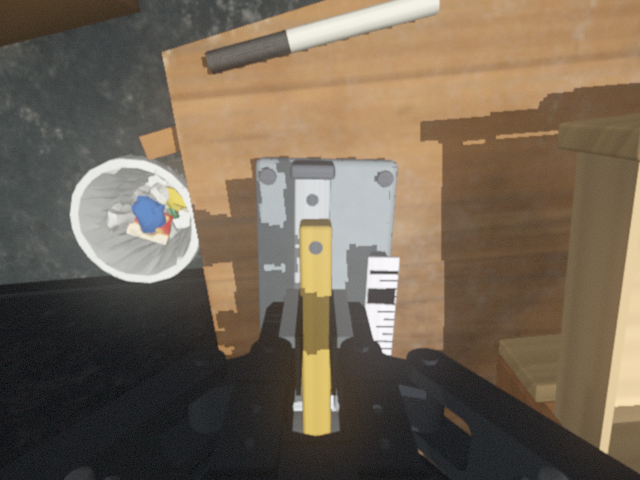

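```bash
python3 -c "
from h import *
f=lambda x,y:(x/5+380,y/5+190)
u=np.array([0.9954,-0.0958]);v=np.array([.0958,.9954])
h=atz('top',f(250,249),.107)[:2];a=atz('top',f(199,278),.079)[:2];b=atz('top',f(284,289),.079)[:2];w=atz('top',f(245,222),.073)[:2]
m=(a+b)/2;t=atz('top',f(236,470),.107)[:2]
print(h,m,w,'head rel prongs: along',(h-m)@u,'lat',(h-m)@v,'wall along',(w-m)@u,'prong dist',np.linalg.norm(a-b), 'tail-head yaw',np.degrees(np.arctan2(*(h-t)[::-1])))
# wrist: rail screws vs bar
for p in [(312,200),(314,178)]: print(atz('wrist',p,.028))
print(atz('wrist',(316,247),.107),sensors.get_state()['ee_pos'])
"
```

```text
[ 0.5345 -0.2515] [ 0.5199 -0.2547] [ 0.5509 -0.2584] head rel prongs: along 0.014231713299917327 lat 0.004586964301695908 wall along 0.031220208371407175 prong dist 0.042213853625714226 tail-head yaw -4.3028265920775555
[ 0.4333 -0.243   0.028 ]
[ 0.4211 -0.2408  0.028 ]
[ 0.4331 -0.2406  0.107 ] [ 0.4621 -0.2435  0.113 ]
```

```bash
python3 -m pendant '[{"hand":1,"xyz":[0.0,-0.002,-0.004],"rotation":[0.4,0,0]},{"hand":1,"xyz":[0.012,0,0],"rotation":[0,0,0]},{"hand":1,"xyz":[0.0,0,0],"rotation":[0,0,0]}]'
python3 -c "
from h import *
goto([0.4635,-0.2465,0.0715],84.5)
crop('top',(380,190,460,310),'t6',5)
crop('side',(330,180,410,240),'s6',8)
"
```

```text
clock: 10.43
ee_pos: [0.4652, -0.2485, 0.1046]
tool_rot: [-0.478, 0.523, 0.471, 0.525]
force: [-0.7, 0.4, -1.4]
opening: 0.0099
t 10.43 ee [ 0.4652 -0.2485  0.1046] F [-0.7  0.4 -1.4] op 0.0099
x [ 0.0084 -0.0056 -0.9999] y [-0.9952  0.0977 -0.0089] z [ 0.0978  0.9952 -0.0048]
q [-0.49    0.3286 -0.2449  0.9872 -0.001  -0.3921]
world d [-0.0017  0.002  -0.0331] tool d [0.0331 0.0022 0.002 ]
rotvec tool deg [-0.111  -0.2733  0.5108]
```

View pics/t6.png

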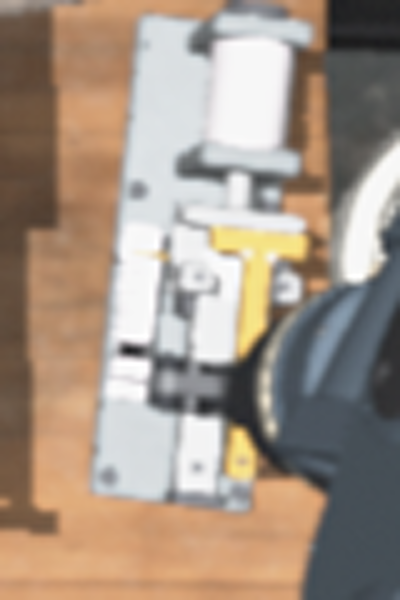

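View pics/s6.png

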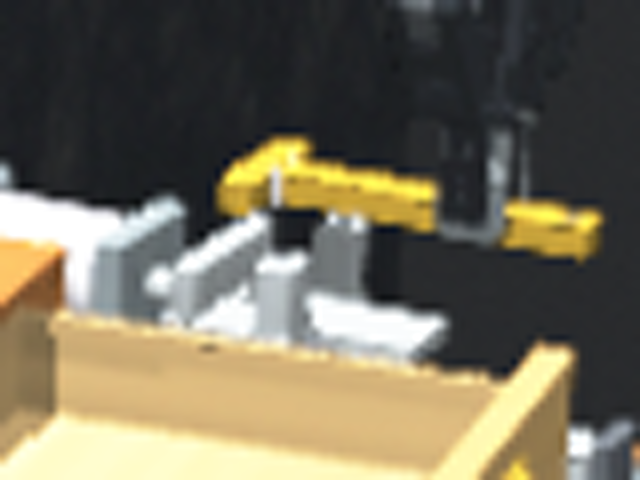

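```bash
cat > rel.py <<'E'
from h import *
def rel(hx,hy,z,tx,ty):
    f=lambda x,y:(x/5+380,y/5+190)
    u=np.array([0.9954,-0.0958]);v=np.array([.0958,.9954])
    h=atz('top',f(hx,hy),z)[:2];t=atz('top',f(tx,ty),z)[:2]
    m=(atz('top',f(199,278),.079)[:2]+atz('top',f(284,289),.079)[:2])/2
    print('head rel seat: along',(h-m)@u-.013,'lat',(h-m)@v,'yaw',np.degrees(np.arctan2(*(h-t)[::-1])))
E
python3 -c "
from rel import *
rel(260,240,.100,241,460)"
```

```text
head rel seat: along 0.0069077636200232575 lat -0.0017049973808014778 yaw -5.633333250351212
```

```bash
python3 -m pendant '[{"hand":1,"xyz":[0.004,0.002,0.002],"rotation":[0,-0.2,0.5]},{"hand":1,"xyz":[0.014,0.0005,0],"rotation":[0,0,0]},{"hand":1,"xyz":[0.008,0,0],"rotation":[0,0,0]},{"hand":1,"xyz":[0.0,0,0],"rotation":[0,0,0]}]'
python3 -c "
from h import *
goto([0.463,-0.247,0.0715],84.5)
crop('top',(380,190,460,310),'t7',5)
"
```

```text
clock: 10.87
ee_pos: [0.4648, -0.2474, 0.082]
tool_rot: [-0.477, 0.524, 0.473, 0.524]
force: [0.6, -0.5, -1.7]
opening: 0.0101
t 10.87 ee [ 0.4648 -0.2474  0.082 ] F [ 0.6 -0.5 -1.7] op 0.0101
x [ 0.0041 -0.0035 -1.    ] y [-0.9951  0.0984 -0.0044] z [ 0.0984  0.9951 -0.003 ]
q [-0.4884  0.3505 -0.2757  0.9393 -0.0011 -0.3899]
world d [-0.0018  0.0004 -0.0105] tool d [0.0105 0.0019 0.0002]
rotvec tool deg [-0.1461 -0.1748  0.2544]
```

View pics/t7.png

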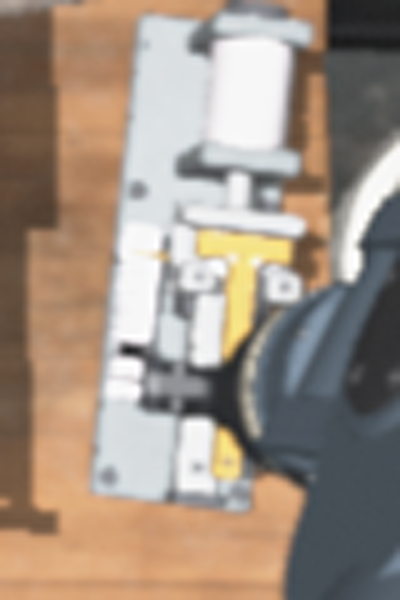

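```bash
python3 -c "
from rel import *
rel(245,243,.078,226,465)"
python3 -m pendant '[{"hand":1,"xyz":[0.004,0.002,0],"rotation":[0,-0.1,0.2]},{"hand":1,"xyz":[0.004,0.0,0],"rotation":[0,0,0]},{"hand":1,"xyz":[0.0,0,0],"rotation":[0,0,0]}]'
python3 -c "
from h import *
goto([0.463,-0.247,0.0715],84.5)"
```

```text
head rel seat: along 0.007224465142648765 lat -0.0002920988055594698 yaw -5.5527982978685655
clock: 11.17
ee_pos: [0.4632, -0.2474, 0.0751]
tool_rot: [-0.476, 0.524, 0.474, 0.524]
force: [-0.0, 0.0, -1.9]
opening: 0.0101
t 11.17 ee [ 0.4632 -0.2474  0.0751] F [-0.   0.  -1.9] op 0.0101
x [ 0.0014 -0.0017 -1.    ] y [-0.9952  0.0983 -0.0016] z [ 0.0983  0.9952 -0.0016]
q [-0.4901  0.357  -0.2857  0.926  -0.0008 -0.3917]
world d [-0.0002  0.0004 -0.0036] tool d [0.0036 0.0003 0.0004]
rotvec tool deg [-0.142  -0.0892  0.0915]
```

```bash
python3 -m pendant '[{"hand":1,"xyz":[0.003,0.001,0],"rotation":[0,0,0]},{"hand":1,"xyz":[0.001,0.0,0],"rotation":[0,0,0]},{"hand":1,"xyz":[0.0,0,0],"rotation":[0,0,0]}]'
python3 -m pendant '[{"hand":1,"xyz":[0.002,0.001,0],"rotation":[0,0,0]},{"hand":1,"xyz":[0.0,0.0,0],"rotation":[0,0,0]}]'
python3 -c "
from h import *
goto([0.463,-0.247,0.0715],84.5)"
```

```text
clock: 11.42
ee_pos: [0.4623, -0.2475, 0.071]
tool_rot: [-0.476, 0.524, 0.474, 0.524]
force: [-0.2, 0.0, -1.2]
opening: 0.0098
clock: 11.58
ee_pos: [0.4623, -0.2476, 0.0704]
tool_rot: [-0.477, 0.523, 0.473, 0.525]
force: [-2.3, 2.1, 6.3]
opening: 0.0099
t 11.58 ee [ 0.4623 -0.2476  0.0704] F [-2.3  2.1  6.3] op 0.0099
x [ 0.0045 -0.0024 -1.    ] y [-0.9952  0.0982 -0.0047] z [ 0.0982  0.9952 -0.002 ]
q [-0.4916  0.3577 -0.2979  0.91   -0.     -0.3933]
world d [0.0007 0.0006 0.0011] tool d [-0.0011 -0.0006  0.0006]
rotvec tool deg [-0.1333 -0.1135  0.2717]
```

```bash
python3 -m pendant '[{"hand":1,"xyz":[-0.0008,0.01,0.0],"rotation":[0,0,0.2]},{"hand":1,"xyz":[0,0.01,0],"rotation":[0,0,0]},{"hand":1,"xyz":[0.0,0,0],"rotation":[0,0,0]}]'
python3 -c "
from h import *
s,r=st();u=np.array([0.9954,-0.0958,0])
print('along',(s['ee_pos']-[0.4623,-0.2476,.0704])@u,'F',s['force']@u)
crop('top',(380,190,460,310),'t8',5)
"
```

```text
clock: 11.83
ee_pos: [0.4447, -0.2458, 0.0723]
tool_rot: [-0.477, 0.522, 0.473, 0.525]
force: [5.1, 0.1, -3.5]
opening: 0.0099
t 11.83 ee [ 0.4447 -0.2458  0.0723] F [ 5.1  0.1 -3.5] op 0.0099
x [ 0.0071 -0.0026 -1.    ] y [-0.9953  0.097  -0.0073] z [ 0.097   0.9953 -0.0019]
q [-0.5056  0.3241 -0.3418  0.8975  0.0012 -0.4084]
along -0.017671892131338015 F 5.025358424133241
```

View pics/t8.png

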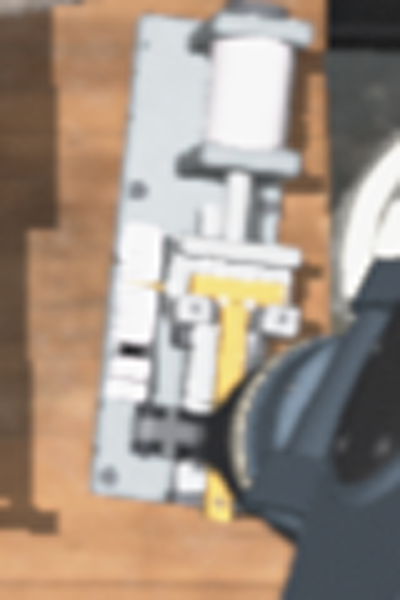

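```bash
python3 -m pendant '[{"hand":1,"xyz":[0.001,0.01,0.0],"rotation":[0,0,0.4]},{"hand":1,"xyz":[0,0.01,0],"rotation":[0,0,0]},{"hand":1,"xyz":[0.0,0.008,0],"rotation":[0,0,0]},{"hand":1,"xyz":[0.0,0,0],"rotation":[0,0,0]}]'
cat > pull.py <<'E'
from h import *
import sys
s,r=st();u=np.array([0.9954,-0.0958,0])
ref=np.array(eval(sys.argv[1])); a=(s['ee_pos']-ref)@u
F=s['force']@u
print('along',a,'F',F,'slide by F',(F-2.2)/220)
if len(sys.argv)>2: crop('top',(380,190,460,310),sys.argv[2],5)
E
python3 pull.py [.4623,-.2476,.0704] t9
```

```text
clock: 12.22
ee_pos: [0.4238, -0.2439, 0.0731]
tool_rot: [-0.479, 0.521, 0.472, 0.526]
force: [8.9, 0.7, -4.9]
opening: 0.0099
t 12.22 ee [ 0.4238 -0.2439  0.0731] F [ 8.9  0.7 -4.9] op 0.0099
x [ 0.0126 -0.0026 -0.9999] y [-0.9954  0.095  -0.0128] z [ 0.095   0.9955 -0.0014]
q [-0.5247  0.2842 -0.396   0.8784  0.0041 -0.4295]
along -0.038667306966541505 F 8.836449536847214 slide by F 0.03016567971294188
```

View pics/t9.png

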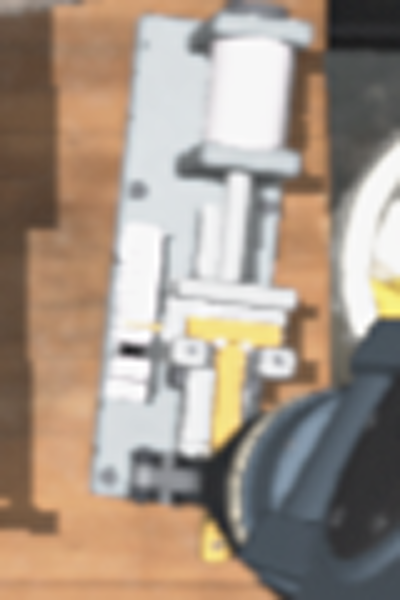

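```bash
python3 -m pendant '[{"hand":1,"xyz":[0.002,0.008,0.0],"rotation":[0,0,0.7]},{"hand":1,"xyz":[0,0.008,0],"rotation":[0,0,0]},{"hand":1,"xyz":[0.0,0.002,0],"rotation":[0,0,0]},{"hand":1,"xyz":[0.0,0,0],"rotation":[0,0,0]}]'
python3 pull.py [.4623,-.2476,.0704] t10
```

```text
clock: 12.6
ee_pos: [0.415, -0.2434, 0.0738]
tool_rot: [-0.481, 0.519, 0.472, 0.526]
force: [12.4, 1.6, -5.7]
opening: 0.0099
t 12.6 ee [ 0.415  -0.2434  0.0738] F [12.4  1.6 -5.7] op 0.0099
x [ 0.0167 -0.0024 -0.9999] y [-0.9956  0.0927 -0.0168] z [ 0.0927  0.9957 -0.0009]
q [-0.5344  0.2663 -0.4187  0.8703  0.0064 -0.4415]
along -0.04745226598162828 F 12.144663591002736 slide by F 0.045203016322739716
```

View pics/t10.png

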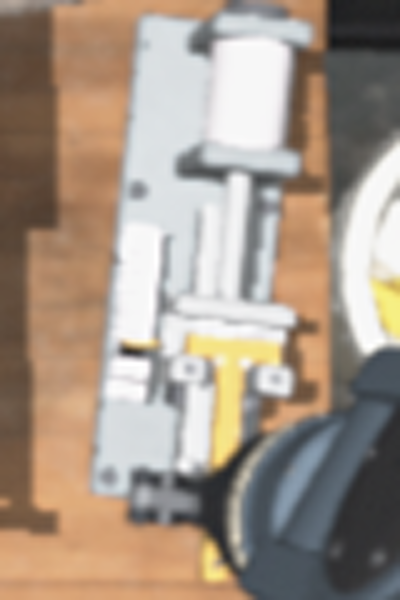

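```bash
python3 -m pendant '[{"hand":1,"xyz":[0.002,0.007,0.0],"rotation":[0,0,1]},{"hand":1,"xyz":[0,0.001,0],"rotation":[0,0,0]},{"hand":1,"xyz":[0.0,0.0,0],"rotation":[0,0,0]}]'
python3 pull.py [.4623,-.2476,.0704] t11
```

```text
clock: 12.9
ee_pos: [0.4142, -0.2437, 0.0741]
tool_rot: [-0.48, 0.52, 0.474, 0.525]
force: [11.9, 2.1, -4.1]
opening: 0.0099
t 12.9 ee [ 0.4142 -0.2437  0.0741] F [11.9  2.1 -4.1] op 0.0099
x [ 0.0115 -0.0018 -0.9999] y [-0.9958  0.0909 -0.0116] z [ 0.0909  0.9959 -0.0007]
q [-0.5346  0.2689 -0.4144  0.8768  0.0043 -0.4435]
along -0.04824642870673953 F 11.63400190312788 slide by F 0.042881826832399446
```

View pics/t11.png

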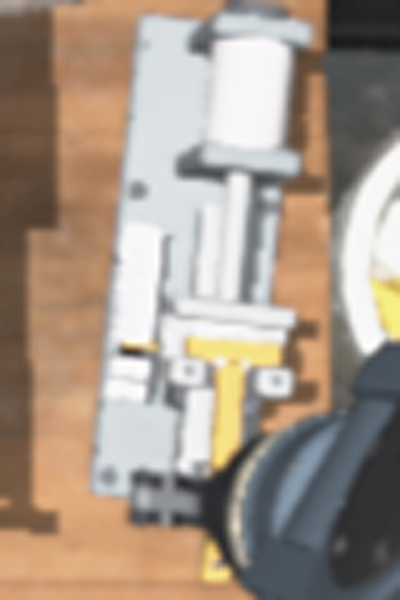

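```bash
python3 -m pendant '[{"hand":1,"xyz":[0.003,0.006,0.0],"rotation":[0,0,0.6]},{"hand":1,"xyz":[0.002,0.005,0],"rotation":[0,0,0.3]}]'
python3 pull.py [.4623,-.2476,.0704]
python3 -m pendant '[{"hand":1,"xyz":[0.001,0.002,0.0],"rotation":[0,0,0]},{"hand":1,"xyz":[0.001,0.002,0],"rotation":[0,0,0]}]'
python3 pull.py [.4623,-.2476,.0704] t12
```

```text
clock: 13.12
ee_pos: [0.4095, -0.2436, 0.0711]
tool_rot: [-0.479, 0.52, 0.475, 0.523]
force: [13.6, 3.9, 4.0]
opening: 0.0102
t 13.12 ee [ 0.4095 -0.2436  0.0711] F [13.6  3.9  4. ] op 0.0102
x [ 0.0067 -0.0013 -1.    ] y [-0.996   0.0891 -0.0068] z [ 0.0891  0.996  -0.0007]
q [-0.5381  0.268  -0.424   0.8723  0.0023 -0.4489]
along -0.05289880824882985 F 13.196096121050132 slide by F 0.049982255095682424
clock: 13.28
ee_pos: [0.4108, -0.2441, 0.071]
tool_rot: [-0.482, 0.518, 0.473, 0.525]
force: [13.3, 3.6, 0.0]
opening: 0.0096
t 13.28 ee [ 0.4108 -0.2441  0.071 ] F [13.3  3.6  0. ] op 0.0096
x [ 0.0162 -0.0021 -0.9999] y [-0.996   0.0876 -0.0163] z [ 0.0876  0.9962 -0.0007]
q [-0.5403  0.2636 -0.4305  0.8617  0.0065 -0.4525]
along -0.05164739290280498 F 12.870573068840901 slide by F 0.048502604858367736
```

View pics/t12.png

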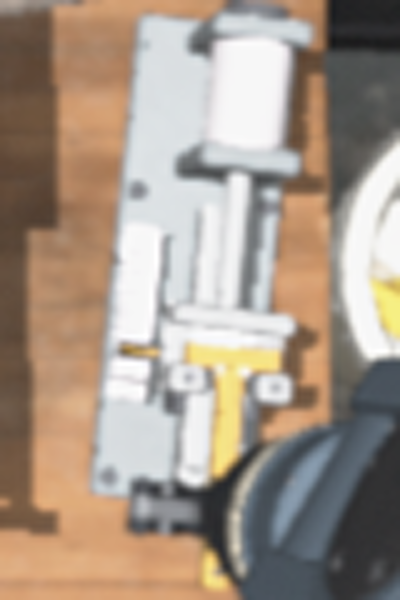

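```bash
python3 -m pendant '[{"hand":1,"xyz":[0.0005,0.004,0.0],"rotation":[-0.3,0,0.6]},{"hand":1,"xyz":[0.0005,0.003,0],"rotation":[0,0,0.3]},{"hand":1,"xyz":[0.0005,0.003,0],"rotation":[0,0,0.3]},{"hand":1,"xyz":[0.0005,0.003,0],"rotation":[0,0,0.3]}]'
python3 pull.py [.4623,-.2476,.0704]
python3 -m pendant '[{"hand":1,"xyz":[0.0005,0.003,0.0],"rotation":[0,0,0.3]},{"hand":1,"xyz":[0.0005,0.003,0],"rotation":[0,0,0.3]},{"hand":1,"xyz":[0.0005,0.003,0],"rotation":[0,0,0.3]},{"hand":1,"xyz":[0.0005,0.003,0],"rotation":[0,0,0.3]}]'
python3 pull.py [.4623,-.2476,.0704] t13
```

```text
clock: 13.67
ee_pos: [0.4085, -0.2444, 0.0727]
tool_rot: [-0.482, 0.517, 0.477, 0.522]
force: [14.5, 2.7, -4.2]
opening: 0.0097
t 13.67 ee [ 0.4085 -0.2444  0.0727] F [14.5  2.7 -4.2] op 0.0097
x [ 0.0097 -0.0012 -1.    ] y [-0.9968  0.0791 -0.0097] z [ 0.0792  0.9969 -0.0005]
q [-0.5416  0.2635 -0.4257  0.8727  0.0039 -0.4624]
along -0.05382800014705731 F 14.174682909819424 slide by F 0.054430376862815565
clock: 14.0
ee_pos: [0.4065, -0.2443, 0.0735]
tool_rot: [-0.482, 0.517, 0.479, 0.52]
force: [14.6, 3.2, -5.3]
opening: 0.0099
t 14.0 ee [ 0.4065 -0.2443  0.0735] F [14.6  3.2 -5.3] op 0.0099
x [ 0.0059  0.0004 -1.    ] y [-0.9971  0.0759 -0.0058] z [0.0759 0.9971 0.0009]
q [-0.5433  0.2626 -0.4246  0.8788  0.0034 -0.4673]
along -0.055895651084516614 F 14.223165406737602 slide by F 0.05465075184880728
```

View pics/t13.png

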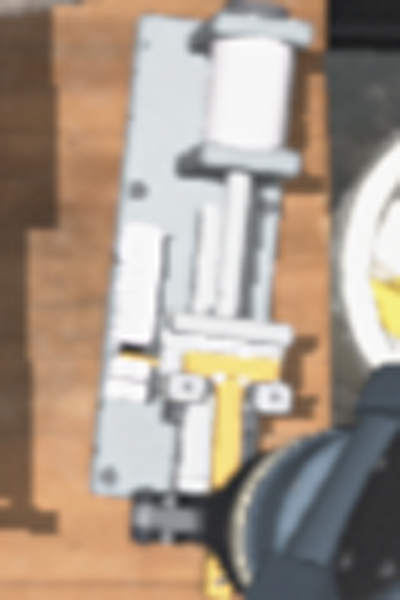

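```bash
python3 -m pendant '[{"hand":1,"xyz":[0.001,0.001,0.0],"rotation":[0.4,0,0.2]},{"hand":1,"xyz":[0.001,0.001,0],"rotation":[0.3,0,0.2]},{"hand":1,"xyz":[0.0005,0.001,0],"rotation":[0.3,0,0.2]},{"hand":1,"xyz":[0.0005,0.002,0],"rotation":[0,0,0.3]},{"hand":1,"xyz":[0.0005,0.002,0],"rotation":[0,0,0.3]}]'
python3 pull.py [.4623,-.2476,.0704]
python3 -m pendant '[{"hand":1,"xyz":[0.0005,0.002,0.0],"rotation":[0,0,0.2]},{"hand":1,"xyz":[0.0005,0.002,0],"rotation":[0,0,0.2]},{"hand":1,"xyz":[0.0005,0.002,0],"rotation":[0,0,0.2]},{"hand":1,"xyz":[0.0005,0.002,0],"rotation":[0,0,0.2]}]'
python3 pull.py [.4623,-.2476,.0704] t14
```

```text
clock: 14.47
ee_pos: [0.4106, -0.2439, 0.0729]
tool_rot: [-0.477, 0.52, 0.477, 0.524]
force: [13.8, 2.7, -2.4]
opening: 0.0097
t 14.47 ee [ 0.4106 -0.2439  0.0729] F [13.8  2.7 -2.4] op 0.0097
x [ 0.0039  0.0038 -1.    ] y [-0.9959  0.09   -0.0035] z [0.0899 0.9959 0.0042]
q [-0.5393  0.2722 -0.413   0.8842  0.0053 -0.4493]
along -0.05180886280127606 F 13.448754823733122 slide by F 0.05113070374424147
clock: 14.8
ee_pos: [0.4115, -0.2441, 0.0733]
tool_rot: [-0.478, 0.519, 0.478, 0.524]
force: [12.6, 1.9, -4.0]
opening: 0.0099
t 14.8 ee [ 0.4115 -0.2441  0.0733] F [12.6  1.9 -4. ] op 0.0099
x [ 0.0045  0.0047 -1.    ] y [-0.9962  0.0872 -0.004 ] z [0.0871 0.9962 0.005 ]
q [-0.5394  0.2733 -0.4105  0.8856  0.0063 -0.4521]
along -0.050953212071851606 F 12.335250320611868 slide by F 0.04606931963914485
```

View pics/t14.png

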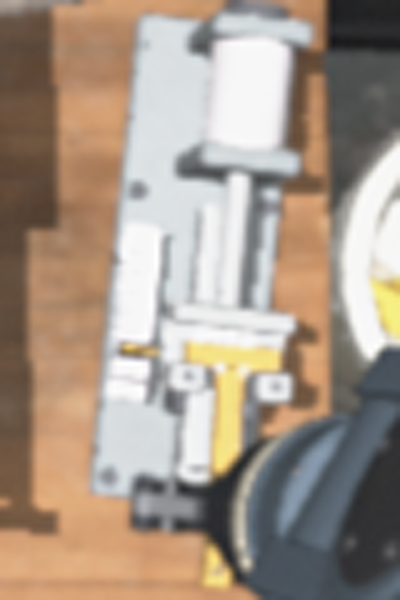

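Pointer in the band at row 351. I hold it with slightly more pull.

```bash
python3 -m pendant '[{"hand":1,"xyz":[0.001,0.004,0.0],"rotation":[0.4,0,0.2]},{"hand":1,"xyz":[0.001,0.0025,0],"rotation":[0.2,0,0.2]},{"hand":1,"xyz":[0.0005,0.0025,0],"rotation":[0.2,0,0.2]},{"hand":1,"xyz":[0.0005,0.0025,0],"rotation":[0,0,0.2]},{"hand":1,"xyz":[0.0005,0.0025,0],"rotation":[0,0,0.2]}]'
python3 pull.py [.4623,-.2476,.0704]
python3 -m pendant '[{"hand":1,"xyz":[0.0005,0.0025,0.0],"rotation":[0,0,0.2]},{"hand":1,"xyz":[0.0005,0.0025,0],"rotation":[0,0,0.2]},{"hand":1,"xyz":[0.0005,0.0025,0],"rotation":[0,0,0.2]},{"hand":1,"xyz":[0.0005,0.0025,0],"rotation":[0,0,0.2]},{"hand":1,"xyz":[0.0005,0.0025,0],"rotation":[0,0,0.2]}]'
python3 pull.py [.4623,-.2476,.0704]
```

```text
clock: 15.27
ee_pos: [0.4094, -0.2433, 0.073]
tool_rot: [-0.475, 0.52, 0.475, 0.528]
force: [14.7, 2.3, -3.7]
opening: 0.0099
t 15.27 ee [ 0.4094 -0.2433  0.073 ] F [14.7  2.3 -3.7] op 0.0099
x [ 0.0078  0.0073 -0.9999] y [-0.9952  0.0973 -0.007 ] z [0.0973 0.9952 0.008 ]
q [-0.5427  0.2685 -0.4181  0.8814  0.0103 -0.4452]
along -0.053060668431934216 F 14.39057873804755 slide by F 0.055411721536579764
clock: 15.68
ee_pos: [0.4084, -0.2433, 0.0734]
tool_rot: [-0.476, 0.518, 0.476, 0.527]
force: [14.1, 3.5, -6.1]
opening: 0.0102
t 15.68 ee [ 0.4084 -0.2433  0.0734] F [14.1  3.5 -6.1] op 0.0102
x [ 0.0099  0.0084 -0.9999] y [-0.9956  0.0936 -0.0091] z [0.0936 0.9956 0.0093]
q [-0.545   0.2655 -0.4209  0.8803  0.0123 -0.4513]
along -0.05402049505517543 F 13.69234034764806 slide by F 0.05223791067112755
```

```bash
python3 -m pendant '[{"hand":1,"xyz":[0.0005,0.002,0.0],"rotation":[0,0.5,0.5]},{"hand":1,"xyz":[0.0005,0.002,0],"rotation":[0,0,0.2]},{"hand":1,"xyz":[0.0005,0.002,0],"rotation":[0,0,0.2]},{"hand":1,"xyz":[0.0005,0.0025,0],"rotation":[0,0,0.2]},{"hand":1,"xyz":[0.0005,0.0025,0],"rotation":[0,0,0.2]}]'
python3 pull.py [.4623,-.2476,.0704] t15
python3 -m pendant '[{"hand":1,"xyz":[0,-0.008,0.0],"rotation":[0,0,0]},{"hand":1,"xyz":[0,-0.01,0],"rotation":[0,0,0]},{"hand":1,"xyz":[0,-0.01,0],"rotation":[0,0,0]},{"hand":1,"xyz":[0,-0.01,0],"rotation":[0,0,0]}]'
python3 pull.py [.4623,-.2476,.0704]
```

```text
clock: 16.1
ee_pos: [0.4086, -0.2435, 0.0736]
tool_rot: [-0.478, 0.521, 0.476, 0.524]
force: [14.7, 1.7, -5.9]
opening: 0.0098
t 16.1 ee [ 0.4086 -0.2435  0.0736] F [14.7  1.7 -5.9] op 0.0098
x [ 0.0049  0.0009 -1.    ] y [-0.9959  0.0904 -0.0048] z [0.0903 0.9959 0.0013]
q [-0.5395  0.266  -0.4195  0.8816  0.0033 -0.449 ]
along -0.05382914728948164 F 14.497562213643524 slide by F 0.055898010062016015
clock: 16.48
ee_pos: [0.4496, -0.2477, 0.0747]
tool_rot: [-0.479, 0.52, 0.475, 0.524]
force: [-0.3, -0.6, -1.4]
opening: 0.0099
t 16.48 ee [ 0.4496 -0.2477  0.0747] F [-0.3 -0.6 -1.4] op 0.0099
x [ 0.0084 -0.0002 -1.    ] y [-0.9958  0.0908 -0.0083] z [0.0908 0.9959 0.0006]
q [-0.5057  0.3313 -0.3244  0.9077  0.0039 -0.4148]
along -0.012589775892085566 F -0.2841863725837089 slide by F -0.011291756239016858
```

View pics/t15.png

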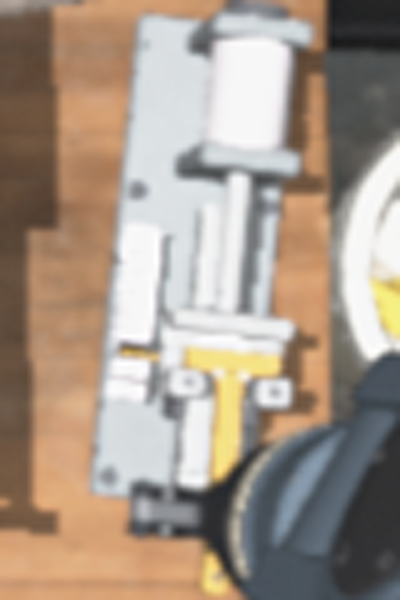

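```bash
python3 -m pendant '[{"hand":1,"xyz":[0,-0.008,0.0],"rotation":[0,0,0]},{"hand":1,"xyz":[0,-0.005,0],"rotation":[0,0,0.4]},{"hand":1,"xyz":[0,0,0],"rotation":[0,0,0]}]'
python3 pull.py [.4623,-.2476,.0704] t16
```

```text
clock: 16.73
ee_pos: [0.4649, -0.2492, 0.0746]
tool_rot: [-0.477, 0.522, 0.477, 0.522]
force: [-1.0, 0.1, -0.8]
opening: 0.0096
t 16.73 ee [ 0.4649 -0.2492  0.0746] F [-1.   0.1 -0.8] op 0.0096
x [ 0.0003  0.     -1.    ] y [-0.9959  0.0904 -0.0003] z [0.0904 0.9959 0.    ]
q [-0.4921  0.3632 -0.2778  0.9295  0.0002 -0.4016]
along 0.0027725764572184997 F -0.9835950293243096 slide by F -0.01447088649692868
```

View pics/t16.png

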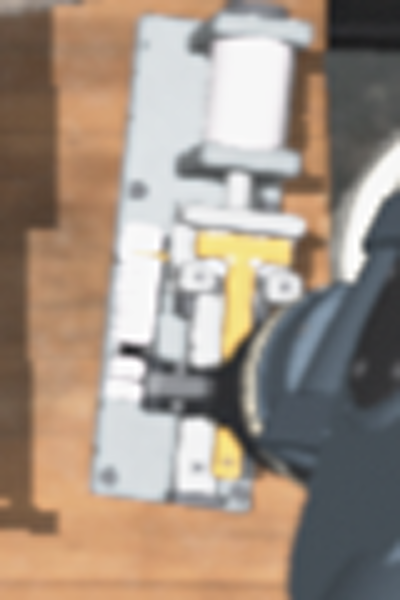

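```bash
python3 -m pendant '[{"hand":1,"xyz":[-0.02,0.002,0.0],"rotation":[0,0,0]},{"hand":1,"xyz":[-0.03,0,0],"rotation":[0,0,0]},{"hand":1,"xyz":[-0.04,0,0],"rotation":[0,0,0]},{"hand":1,"xyz":[-0.03,0.01,0.02],"rotation":[0,0,0]},{"hand":1,"xyz":[0,0.01,0.04],"rotation":[-3,0,0]}]'
python3 -m pendant '[{"hand":1,"xyz":[0,0,0.04],"rotation":[-4,0,0.0]},{"hand":1,"xyz":[0,0,0.04],"rotation":[0,0,0]},{"hand":1,"xyz":[0,0,0.04],"rotation":[0,0,0]},{"hand":1,"xyz":[0,0,0.04],"rotation":[0,0,0]},{"hand":1,"xyz":[0,0,0],"rotation":[0,0,0]}]'
python3 -c "
from h import *
goto([0.4507,0.0127,0.13],92)
crop('top',(280,130,440,310),'t17',3.3)
crop('side',(230,120,430,300),'s17',3.3)
for q in ['drawer_floor','drawer_pull']: print(q,[(np.array(d['location']),round(d['p'],2)) for d in models.pinpoint(q,'top')[:1]+models.pinpoint(q,'side')[:1]])
"
```

```text
clock: 17.2
ee_pos: [0.4442, -0.1892, 0.1963]
tool_rot: [-0.486, 0.512, 0.491, 0.51]
force: [2.1, 1.0, -1.2]
opening: 0.01
clock: 17.62
ee_pos: [0.4384, -0.0202, 0.1995]
tool_rot: [-0.506, 0.492, 0.509, 0.492]
force: [0.3, -0.5, -1.4]
opening: 0.0101
t 17.62 ee [ 0.4384 -0.0202  0.1995] F [ 0.3 -0.5 -1.4] op 0.0101
x [-0.004  0.003 -1.   ] y [-0.9995 -0.0307  0.0039] z [-0.0307  0.9995  0.0032]
q [-0.048   0.1061 -0.2785  1.1904  0.0028 -0.0787]
world d [ 0.0123  0.0329 -0.0695] tool d [ 0.0695 -0.0136  0.0323]
rotvec tool deg [-0.2397  0.1811 -0.2221]
drawer_floor [(array([ 0.487 , -0.0324,  0.0648]), 0.97)]
drawer_pull [(array([0.4102, 0.2307, 0.0126]), 0.75), (array([ 0.3862, -0.0342,  0.0773]), 0.69)]
```

View pics/t17.png

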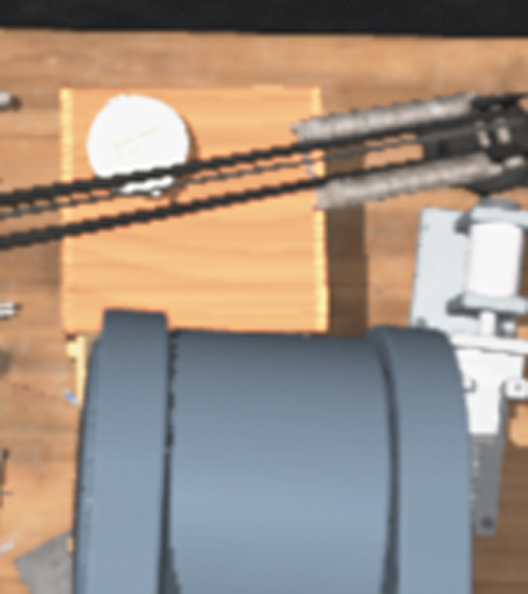

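View pics/s17.png

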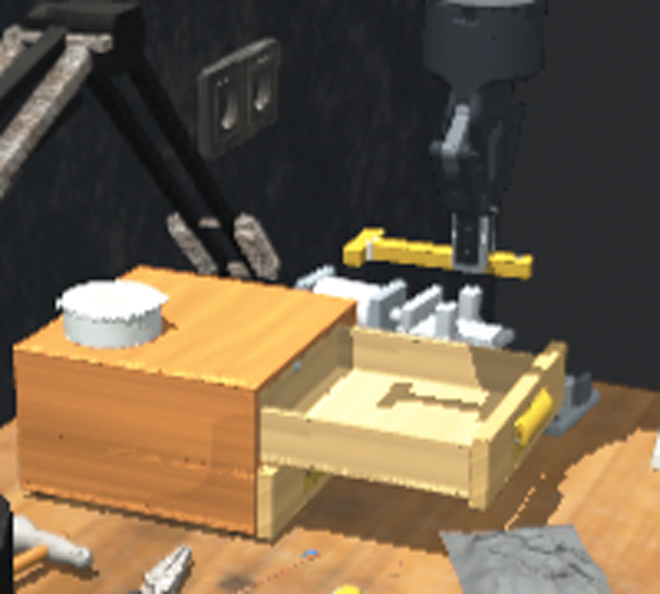

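```bash
python3 -m pendant '[{"hand":1,"xyz":[0.02,-0.01,0.03],"rotation":[0,0.2,-0.2]},{"hand":1,"xyz":[0.03,-0.003,0.005],"rotation":[0,0,0]},{"hand":1,"xyz":[0.015,0,0],"rotation":[0,0,0]},{"hand":1,"xyz":[0,0,0],"rotation":[0,0,0]}]'
python3 -c "
from h import *
goto([0.4507,0.0127,0.082],92)
im=cams.camera('wrist');cv2.imwrite('pics/w6.png',im[:,:,::-1])
"
```

```text
clock: 18.25
ee_pos: [0.4538, 0.0045, 0.1328]
tool_rot: [0.505, -0.497, -0.502, -0.497]
force: [-1.3, -0.3, -1.7]
opening: 0.0101
t 18.25 ee [0.4538 0.0045 0.1328] F [-1.3 -0.3 -1.7] op 0.0101
x [ 0.0029 -0.0029 -1.    ] y [-0.9999 -0.0135 -0.0028] z [-0.0135  0.9999 -0.0029]
q [ 0.0118  0.1707 -0.3777  1.0196 -0.0029 -0.0017]
world d [-0.0031  0.0082 -0.0508] tool d [0.0508 0.0031 0.0084]
rotvec tool deg [-1.2268 -0.1702  0.1603]
```

View pics/w6.png

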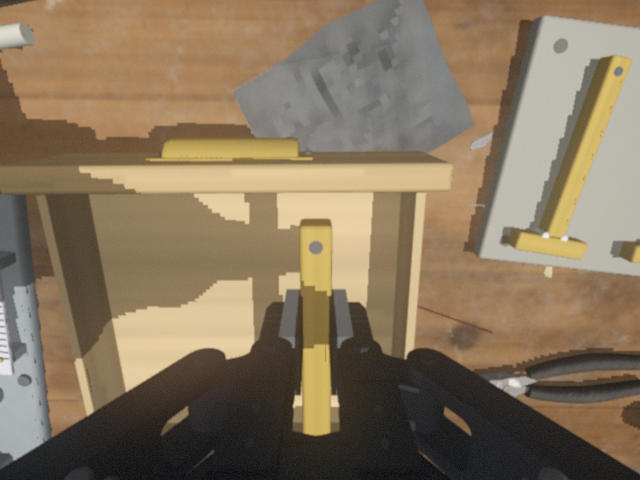

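```bash
python3 -m pendant '[{"hand":1,"xyz":[0.02,0.003,0.008],"rotation":[-1,0,0]},{"hand":1,"xyz":[0.02,0,0],"rotation":[0,0,0]},{"hand":1,"xyz":[0.008,0,0],"rotation":[0,0,0]},{"hand":1,"xyz":[0,0,0],"rotation":[0,0,0]}]'
python3 -c "
from h import *
goto([0.4507,0.0127,0.079],92)
"
```

```text
clock: 18.63
ee_pos: [0.4534, 0.0087, 0.0885]
tool_rot: [0.509, -0.493, -0.504, -0.495]
force: [-0.7, 0.1, -1.9]
opening: 0.0103
t 18.63 ee [0.4534 0.0087 0.0885] F [-0.7  0.1 -1.9] op 0.0103
x [ 0.0075 -0.0033 -1.    ] y [-0.9997 -0.0253 -0.0074] z [-0.0253  0.9997 -0.0035]
q [ 0.0216  0.2062 -0.4561  0.9011 -0.0035 -0.0037]
world d [-0.0027  0.004  -0.0095] tool d [0.0095 0.0027 0.0041]
rotvec tool deg [-0.552  -0.2023  0.4254]
```

```bash
python3 -m pendant '[{"hand":1,"xyz":[0.007,0.003,0.004],"rotation":[0,-0.2,0.4]},{"hand":1,"xyz":[0.003,0,0],"rotation":[0,0,0]},{"hand":1,"xyz":[0.001,0,0],"rotation":[0,0,0]}]'
python3 -c "
from h import *
goto([0.4507,0.0127,0.079],92)
"
```

```text
clock: 18.88
ee_pos: [0.4518, 0.0118, 0.0796]
tool_rot: [0.506, -0.494, -0.505, -0.495]
force: [-0.3, 0.6, -1.4]
opening: 0.0101
t 18.88 ee [0.4518 0.0118 0.0796] F [-0.3  0.6 -1.4] op 0.0101
x [ 0.0027  0.0004 -1.    ] y [-0.9997 -0.0228 -0.0027] z [-0.0228  0.9997  0.0003]
q [ 0.0258  0.2165 -0.4684  0.8833  0.0003  0.003 ]
world d [-0.0011  0.0009 -0.0006] tool d [0.0006 0.0011 0.001 ]
rotvec tool deg [-0.6938  0.0173  0.1543]
```

```bash
python3 -m pendant '[{"hand":0.7,"xyz":[0,0,0],"rotation":[0,0,0]},{"hand":0.7,"xyz":[0,0,0],"rotation":[0,0,0]},{"hand":0.7,"xyz":[0,0,0],"rotation":[0,0,0]}]'
python3 -m pendant '[{"hand":0.7,"xyz":[-0.02,0,0],"rotation":[0,0,0]},{"hand":0.7,"xyz":[-0.04,0,0],"rotation":[0,0,0]},{"hand":0.6,"xyz":[-0.04,0,0],"rotation":[0,0,0]},{"hand":0.4,"xyz":[-0.03,0.02,0.01],"rotation":[0,0,0]},{"hand":0.4,"xyz":[-0.01,0.04,0.035],"rotation":[0,0,0]}]'
python3 -c "
from h import *
goto([0.387,0.2336,0.15],87.1)
im=cams.camera('wrist');cv2.imwrite('pics/w7.png',im[:,:,::-1])
"
```

```text
clock: 19.13
ee_pos: [0.4529, 0.0117, 0.081]
tool_rot: [0.507, -0.493, -0.505, -0.496]
force: [-0.1, -0.0, -0.4]
opening: 0.0252
clock: 19.55
ee_pos: [0.4001, 0.0465, 0.2228]
tool_rot: [0.505, -0.495, -0.504, -0.496]
force: [0.4, 1.8, 0.5]
opening: 0.0511
t 19.55 ee [0.4001 0.0465 0.2228] F [0.4 1.8 0.5] op 0.0511
x [ 0.0021 -0.0001 -1.    ] y [-0.9998 -0.0191 -0.0021] z [-0.0191  0.9998 -0.0001]
q [ 0.116   0.0178 -0.3138  1.2371 -0.0003  0.0969]
world d [-0.0131  0.1871 -0.0728] tool d [0.0728 0.0097 0.1873]
rotvec tool deg [ 3.9956 -0.0038  0.1191]
```

View pics/w7.png

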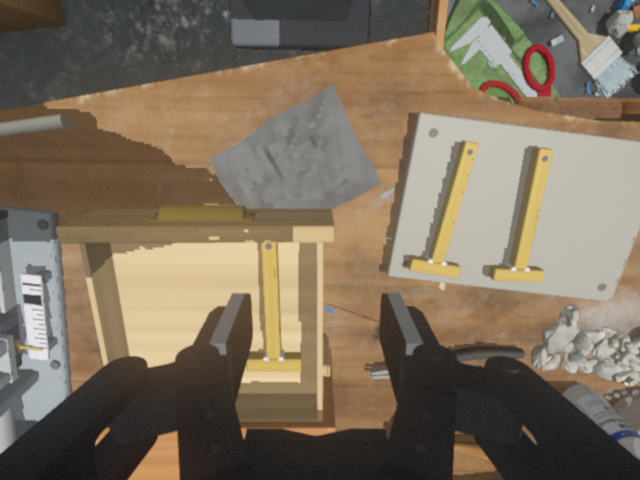

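Bar 1 lies in the drawer (stem (268,245)-(273,362)). I measure bar 2, at (545,152)-(518,274), again.

```bash
cat > bar.py <<'E'
from h import *
def bar(a,b,z=.024):
    A=atz('wrist',a,z);B=atz('wrist',b,z); d=(B-A)/np.linalg.norm(B-A)
    m=A+d*.060; g=m-d*.025; y=np.degrees(np.arctan2(d[1],d[0]))
    print('tail',A,'head',B,'len(114)',np.linalg.norm(B-A),'yaw',y,'mid',m,'grip',g); return g,y
E
python3 -c "
from bar import *
bar((469,142),(436,268)); g,y=bar((544.5,149),(519,274))
bar((269,242),(273,364),.074)
goto([g[0],g[1],.15],90+y)
"
```

```text
tail [0.3402 0.1755 0.024 ] head [0.4519 0.161  0.024 ] len(114) 0.11265317488308844 yaw -7.398918001765323 mid [0.3997 0.1678 0.024 ] grip [0.3749 0.171  0.024 ]
tail [0.3447 0.2386 0.024 ] head [0.4564 0.2373 0.024 ] len(114) 0.11179199972522733 yaw -0.6376650918716575 mid [0.4046 0.2379 0.024 ] grip [0.3796 0.2382 0.024 ]
tail [0.4127 0.0161 0.074 ] head [0.5202 0.0176 0.074 ] len(114) 0.10743894060016206 yaw 0.8091977709582068 mid [0.4727 0.0169 0.074 ] grip [0.4477 0.0165 0.074 ]
t 19.6 ee [0.3947 0.0504 0.2229] F [5.2 0.8 5. ] op 0.0512
x [ 0.0003  0.0019 -1.    ] y [-0.9998 -0.0206 -0.0003] z [-0.0206  0.9998  0.0019]
q [ 0.1257  0.0091 -0.3226  1.2386  0.0019  0.105 ]
world d [-0.015   0.1877 -0.0729] tool d [0.0732 0.0112 0.1879]
rotvec tool deg [1.8204 0.1103 0.0176]
```

```bash
python3 -m pendant '[{"hand":0.4,"xyz":[0,0.005,0.04],"rotation":[3,0,0]},{"hand":0.4,"xyz":[0,0.005,0.04],"rotation":[0,0,0]},{"hand":0.4,"xyz":[0.01,0.01,0.04],"rotation":[0,0,0]},{"hand":0.4,"xyz":[0.01,0,0.04],"rotation":[0,0,0]},{"hand":0.4,"xyz":[0.01,0,0.02],"rotation":[0,0,0]}]'
python3 -m pendant '[{"hand":0.4,"xyz":[0,0,0],"rotation":[0,0,0]},{"hand":0.4,"xyz":[0,0,0],"rotation":[0,0,0]}]'
python3 -c "
from h import *
st()
im=cams.camera('wrist');cv2.imwrite('pics/w8.png',im[:,:,::-1])
st()
"
```

```text
clock: 20.02
ee_pos: [0.3791, 0.2316, 0.1992]
tool_rot: [-0.491, 0.505, 0.488, 0.515]
force: [1.2, -0.0, -0.4]
opening: 0.051
clock: 20.18
ee_pos: [0.3778, 0.2356, 0.1978]
tool_rot: [-0.492, 0.504, 0.49, 0.513]
force: [0.4, -0.2, 0.3]
opening: 0.0515
t 20.18 ee [0.3778 0.2356 0.1978] F [ 0.4 -0.2  0.3] op 0.0515
x [ 0.0118  0.0064 -0.9999] y [-0.9993  0.0355 -0.0116] z [0.0354 0.9993 0.0068]
q [ 0.5582  0.1042 -0.2851  1.1681 -0.0008  0.5937]
t 20.23 ee [0.3778 0.2352 0.1977] F [-0.7 -0.4 -1.6] op 0.0512
x [ 0.0116  0.0064 -0.9999] y [-0.9993  0.0362 -0.0114] z [0.0361 0.9993 0.0068]
q [ 0.5573  0.104  -0.2855  1.1681 -0.0007  0.5934]
```

View pics/w8.png

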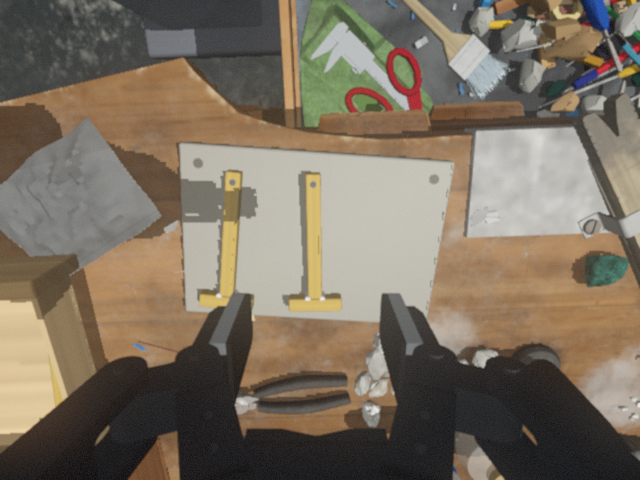

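```bash
python3 -c "
from bar import *
bar((233,172),(226,301)); g,y=bar((313.5,173),(315,304))
goto([g[0],g[1],.1],90+y)
"
```

```text
tail [0.346  0.1738 0.024 ] head [0.4565 0.1563 0.024 ] len(114) 0.11184843457256238 yaw -9.016421643912148 mid [0.4053 0.1644 0.024 ] grip [0.3806 0.1683 0.024 ]
tail [0.3492 0.2358 0.024 ] head [0.4625 0.2327 0.024 ] len(114) 0.11339006649698675 yaw -1.593702370835669 mid [0.4092 0.2342 0.024 ] grip [0.3842 0.2349 0.024 ]
t 20.23 ee [0.3778 0.2352 0.1977] F [-0.7 -0.4 -1.6] op 0.0512
x [ 0.0116  0.0064 -0.9999] y [-0.9993  0.0362 -0.0114] z [0.0361 0.9993 0.0068]
q [ 0.5573  0.104  -0.2855  1.1681 -0.0007  0.5934]
world d [ 0.0064 -0.0003 -0.0977] tool d [ 0.0978 -0.0053 -0.0008]
rotvec tool deg [-0.4767  0.3893  0.6522]
```

```bash
python3 -m pendant '[{"hand":0.4,"xyz":[0.04,-0.006,0],"rotation":[0,0.4,0.6]},{"hand":0.4,"xyz":[0.04,0,0],"rotation":[0,0,0]},{"hand":0.4,"xyz":[0.04,0,0],"rotation":[0,0,0]},{"hand":0.4,"xyz":[0.025,0,0],"rotation":[0,0,0]},{"hand":0.4,"xyz":[0,0,0],"rotation":[0,0,0]}]'
python3 -c "
from h import *
goto([0.3845,0.2348,0.028],88)
crop('wrist',(160,150,480,400),'w9',2.4)"
```

```text
clock: 20.65
ee_pos: [0.3889, 0.2326, 0.0526]
tool_rot: [-0.491, 0.507, 0.488, 0.514]
force: [-1.7, 0.1, -0.5]
opening: 0.0513
t 20.65 ee [0.3889 0.2326 0.0526] F [-1.7  0.1 -0.5] op 0.0513
x [ 0.0097  0.0042 -0.9999] y [-0.9991  0.0408 -0.0095] z [0.0408 0.9992 0.0046]
q [ 0.54    0.2431 -0.5126  0.8046 -0.0014  0.5808]
world d [-0.0044  0.0022 -0.0246] tool d [0.0246 0.0047 0.0019]
rotvec tool deg [-0.3373  0.2616  0.5435]
```

View pics/w9.png

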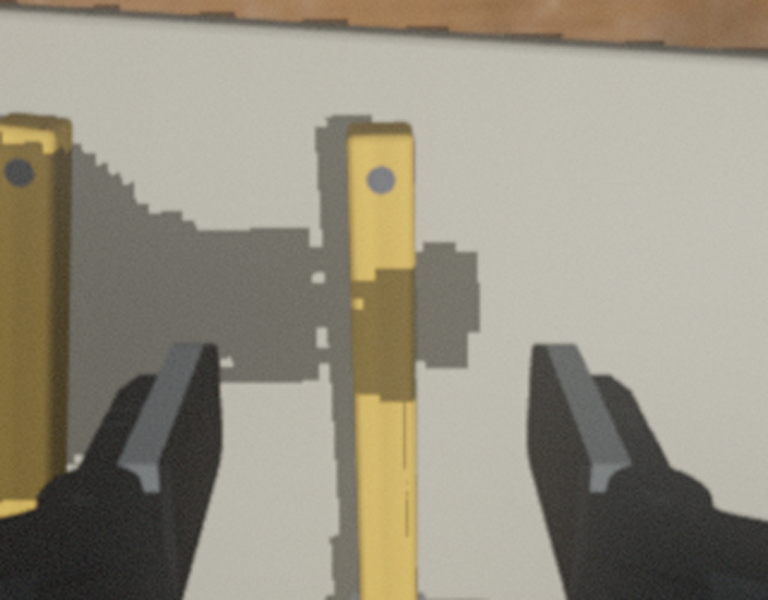

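```bash
python3 -m pendant '[{"hand":0.4,"xyz":[0.01,0.004,0.001],"rotation":[-0.2,0.2,0.5]},{"hand":0.4,"xyz":[0.01,0,0],"rotation":[0,0,0]},{"hand":0.4,"xyz":[0.003,0,0],"rotation":[0,0,0]},{"hand":0.4,"xyz":[0,0,0],"rotation":[0,0,0]}]'
python3 -c "
from h import *
goto([0.3855,0.2348,0.028],88)"
```

```text
clock: 21.03
ee_pos: [0.3888, 0.2347, 0.0353]
tool_rot: [-0.491, 0.507, 0.49, 0.513]
force: [-0.4, -1.0, -0.0]
opening: 0.0512
t 21.03 ee [0.3888 0.2347 0.0353] F [-0.4 -1.  -0. ] op 0.0512
x [ 0.0071  0.0049 -1.    ] y [-0.9992  0.0394 -0.0069] z [0.0394 0.9992 0.0051]
q [ 0.5427  0.2682 -0.5311  0.7629  0.0005  0.5821]
world d [-0.0033  0.0001 -0.0073] tool d [ 0.0073  0.0034 -0.0001]
rotvec tool deg [-0.2577  0.2929  0.3945]
```

```bash
python3 -m pendant '[{"hand":0.4,"xyz":[0.006,0.003,0],"rotation":[0,0.2,0.3]},{"hand":0.4,"xyz":[0.003,0,0],"rotation":[0,0,0]},{"hand":0.4,"xyz":[0,0,0],"rotation":[0,0,0]}]'
python3 -c "
from h import *
goto([0.3855,0.2348,0.028],88)"
```

```text
clock: 21.28
ee_pos: [0.3869, 0.2357, 0.0272]
tool_rot: [-0.49, 0.508, 0.49, 0.511]
force: [-0.4, 0.0, -0.5]
opening: 0.0514
t 21.28 ee [0.3869 0.2357 0.0272] F [-0.4  0.  -0.5] op 0.0514
x [ 0.004  0.003 -1.   ] y [-0.9992  0.0393 -0.0039] z [0.0393 0.9992 0.0031]
q [ 0.5468  0.2798 -0.5401  0.746   0.0005  0.5861]
world d [-0.0014 -0.0009  0.0008] tool d [-0.0008  0.0014 -0.001 ]
rotvec tool deg [-0.2515  0.1789  0.2221]
```

```bash
python3 -m pendant '[{"hand":0.8,"xyz":[-0.0015,0,0],"rotation":[0,0,0]},{"hand":1,"xyz":[0,0,0],"rotation":[0,0,0]},{"hand":1,"xyz":[0,0,0],"rotation":[0,0,0]},{"hand":1,"xyz":[0,0,0],"rotation":[0,0,0]},{"hand":1,"xyz":[0,0,0],"rotation":[0,0,0]}]'
python3 -m pendant '[{"hand":1,"xyz":[0,0,0],"rotation":[0,0,0]},{"hand":1,"xyz":[0,0,0],"rotation":[0,0,0]}]'
python3 -m pendant '[{"hand":1,"xyz":[-0.03,0,0],"rotation":[0,0,0]},{"hand":1,"xyz":[-0.04,0,0],"rotation":[0,0,0]},{"hand":1,"xyz":[-0.04,0,0],"rotation":[0,0,0]},{"hand":1,"xyz":[-0.04,0,-0.01],"rotation":[0,0,0]},{"hand":1,"xyz":[-0.02,0,-0.03],"rotation":[0,0,0]}]'
python3 -c "
from h import *
goto([0.43,-0.2489,0.18],84.5)
im=cams.camera('wrist');cv2.imwrite('pics/w10.png',im[:,:,::-1])"
```

```text
clock: 21.7
ee_pos: [0.3871, 0.236, 0.0296]
tool_rot: [-0.49, 0.508, 0.49, 0.512]
force: [-0.9, -1.3, -2.0]
opening: 0.0101
clock: 21.87
ee_pos: [0.3871, 0.236, 0.0297]
tool_rot: [-0.49, 0.508, 0.49, 0.512]
force: [-0.5, -0.7, -1.1]
opening: 0.0098
clock: 22.28
ee_pos: [0.3811, 0.1953, 0.2008]
tool_rot: [-0.49, 0.511, 0.492, 0.507]
force: [3.2, -0.7, -1.8]
opening: 0.0104
t 22.28 ee [0.3811 0.1953 0.2008] F [ 3.2 -0.7 -1.8] op 0.0104
x [-0.0057 -0.0019 -1.    ] y [-0.9994  0.0355  0.0056] z [ 0.0355  0.9994 -0.0021]
q [ 0.473   0.0855 -0.298   1.1931  0.0009  0.5085]
world d [ 0.0489 -0.4442 -0.0208] tool d [ 0.0214 -0.0648 -0.4422]
rotvec tool deg [ 3.4637 -0.1285 -0.3175]
```

View pics/w10.png

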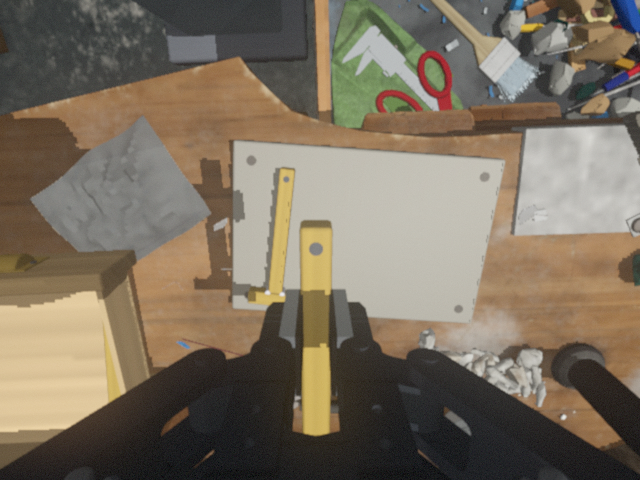

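```bash
python3 -m pendant '[{"hand":1,"xyz":[0,0.01,-0.04],"rotation":[3.5,0,0]},{"hand":1,"xyz":[0,0.01,-0.04],"rotation":[0,0,0]},{"hand":1,"xyz":[0,0,-0.041],"rotation":[0,0,0]},{"hand":1,"xyz":[0,0,-0.041],"rotation":[0,0,0]},{"hand":1,"xyz":[0,0,-0.041],"rotation":[0,0,0]}]'
python3 -m pendant '[{"hand":1,"xyz":[0,0,-0.041],"rotation":[0,0,0]},{"hand":1,"xyz":[0,-0.01,-0.041],"rotation":[0,0,0]},{"hand":1,"xyz":[0,-0.02,-0.041],"rotation":[0,0,0]},{"hand":1,"xyz":[0.01,-0.02,-0.03],"rotation":[0,0,0]},{"hand":1,"xyz":[0.01,-0.01,-0.01],"rotation":[0,0,0]}]'
python3 -c "
from h import *
goto([0.463,-0.2475,0.115],84.5)"
```

```text
clock: 22.75
ee_pos: [0.3445, -0.0054, 0.2051]
tool_rot: [-0.477, 0.522, 0.476, 0.523]
force: [1.7, -0.9, -1.7]
opening: 0.01
clock: 23.17
ee_pos: [0.385, -0.1726, 0.1866]
tool_rot: [-0.478, 0.522, 0.473, 0.525]
force: [-0.9, 1.0, -3.2]
opening: 0.0101
t 23.17 ee [ 0.385  -0.1726  0.1866] F [-0.9  1.  -3.2] op 0.0101
x [ 0.0074 -0.0033 -1.    ] y [-0.9953  0.0967 -0.0077] z [ 0.0967  0.9953 -0.0025]
q [-0.4215  0.0671 -0.355   1.1406  0.0001 -0.3246]
world d [ 0.078  -0.0749 -0.0716] tool d [ 0.0724 -0.0843 -0.0668]
rotvec tool deg [-0.0495 -0.1456  0.4423]
```

```bash
python3 -m pendant '[{"hand":1,"xyz":[0.01,-0.03,-0.03],"rotation":[0,0,0.4]},{"hand":1,"xyz":[0.02,-0.03,-0.025],"rotation":[0,0,0]},{"hand":1,"xyz":[0.02,-0.02,-0.01],"rotation":[0,0,0]},{"hand":1,"xyz":[0.01,0,0],"rotation":[0,0,0]},{"hand":1,"xyz":[0,0,0],"rotation":[0,0,0]}]'
python3 -c "
from h import *
goto([0.463,-0.2475,0.105],84.5)"
```

```text
clock: 23.58
ee_pos: [0.456, -0.248, 0.1228]
tool_rot: [-0.474, 0.526, 0.473, 0.524]
force: [-0.8, 0.7, -2.3]
opening: 0.01
t 23.58 ee [ 0.456  -0.248   0.1228] F [-0.8  0.7 -2.3] op 0.01
x [-0.0016 -0.0021 -1.    ] y [-0.9946  0.1035  0.0014] z [ 0.1035  0.9946 -0.0022]
q [-0.4966  0.3072 -0.2258  1.0382 -0.0026 -0.3929]
world d [ 0.007   0.0005 -0.0178] tool d [ 0.0178 -0.007   0.0012]
rotvec tool deg [-0.441 -0.127 -0.078]
```

```bash
python3 -m pendant '[{"hand":1,"xyz":[0.005,-0.008,0.001],"rotation":[-0.4,0,0]},{"hand":1,"xyz":[0.01,-0.001,0],"rotation":[0,0,0]},{"hand":1,"xyz":[0,0,0],"rotation":[0,0,0]}]'
python3 -c "
from h import *
goto([0.463,-0.2475,0.072],84.5)
crop('top',(380,190,460,310),'t20',5)"
```

```text
clock: 23.83
ee_pos: [0.4651, -0.2474, 0.1069]
tool_rot: [-0.475, 0.524, 0.476, 0.522]
force: [-0.2, -0.1, -2.6]
opening: 0.0098
t 23.83 ee [ 0.4651 -0.2474  0.1069] F [-0.2 -0.1 -2.6] op 0.0098
x [-0.0025 -0.0015 -1.    ] y [-0.9954  0.0959  0.0023] z [ 0.0959  0.9954 -0.0017]
q [-0.4874  0.3353 -0.2292  1.0078 -0.0025 -0.3913]
world d [-0.0021 -0.0001 -0.0349] tool d [ 0.0349  0.002  -0.0003]
rotvec tool deg [-0.0039 -0.099  -0.1342]
```

View pics/t20.png

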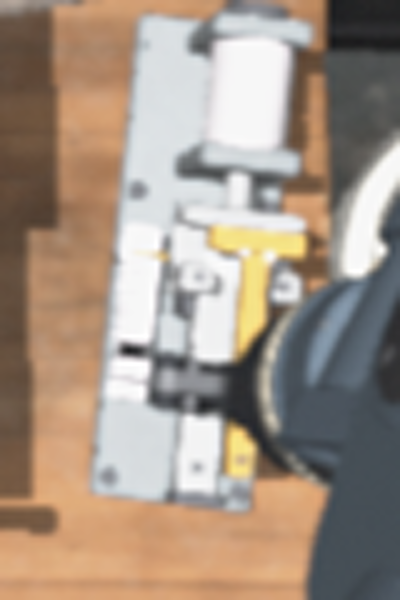

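```bash
python3 -m pendant '[{"hand":1,"xyz":[0.008,0.002,0],"rotation":[0,0,0]},{"hand":1,"xyz":[0.012,0.0005,0],"rotation":[0,0,0]},{"hand":1,"xyz":[0.008,0,0],"rotation":[0,0,0]},{"hand":1,"xyz":[0,0,0],"rotation":[0,0,0]}]'
python3 -c "
from h import *
goto([0.4625,-0.2475,0.072],84.5)"
```

```text
clock: 24.22
ee_pos: [0.4631, -0.2466, 0.0805]
tool_rot: [-0.477, 0.523, 0.474, 0.523]
force: [0.1, 0.0, -1.6]
opening: 0.0098
t 24.22 ee [ 0.4631 -0.2466  0.0805] F [ 0.1  0.  -1.6] op 0.0098
x [ 0.0021 -0.0038 -1.    ] y [-0.9955  0.0943 -0.0025] z [ 0.0943  0.9955 -0.0036]
q [-0.488   0.3498 -0.2811  0.9362 -0.0024 -0.3935]
world d [-0.0006 -0.0009 -0.0085] tool d [ 0.0085  0.0005 -0.0009]
rotvec tool deg [ 0.0889 -0.2079  0.1413]
```

```bash
python3 -m pendant '[{"hand":1,"xyz":[0.006,0.001,-0.001],"rotation":[0,-0.2,0.1]},{"hand":1,"xyz":[0.003,0,0],"rotation":[0,0,0]},{"hand":1,"xyz":[0.001,0,0],"rotation":[0,0,0]},{"hand":1,"xyz":[0,0,0],"rotation":[0,0,0]}]'
python3 pull.py [.4623,-.2476,.0704] t21
```

```text
clock: 24.55
ee_pos: [0.462, -0.2476, 0.0717]
tool_rot: [-0.477, 0.523, 0.475, 0.523]
force: [-3.6, 3.2, 7.4]
opening: 0.0102
t 24.55 ee [ 0.462  -0.2476  0.0717] F [-3.6  3.2  7.4] op 0.0102
x [ 0.0023 -0.0007 -1.    ] y [-0.9956  0.0941 -0.0023] z [ 0.0941  0.9956 -0.0004]
q [-0.4924  0.3582 -0.2934  0.9169  0.0005 -0.3981]
along -0.00031455843597194566 F -3.8722964357970002 slide by F -0.027601347435440907
```

View pics/t21.png

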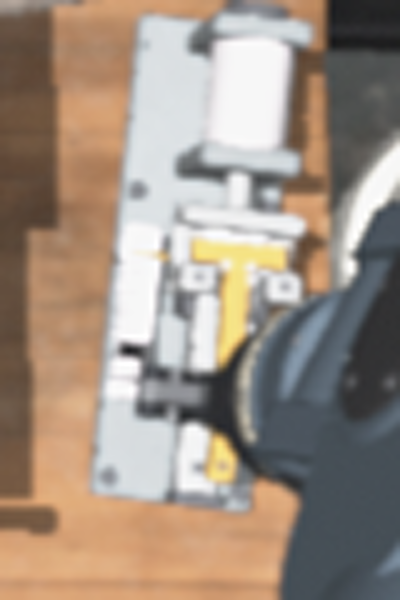

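```bash
python3 -m pendant '[{"hand":1,"xyz":[0,0.01,0.0],"rotation":[0,0,0.2]},{"hand":1,"xyz":[0,0.012,0],"rotation":[0,0,0.2]},{"hand":1,"xyz":[0.0,0.012,0],"rotation":[0,0,0.2]},{"hand":1,"xyz":[0.0005,0.01,0],"rotation":[0,0,0.2]}]'
python3 pull.py [.4623,-.2476,.0704]
```

```text
clock: 24.93
ee_pos: [0.4245, -0.2442, 0.0738]
tool_rot: [-0.477, 0.522, 0.476, 0.523]
force: [14.3, 3.3, -6.5]
opening: 0.0103
t 24.93 ee [ 0.4245 -0.2442  0.0738] F [14.3  3.3 -6.5] op 0.0103
x [ 0.0028  0.0001 -1.    ] y [-0.9958  0.0915 -0.0028] z [0.0915 0.9958 0.0004]
q [-0.5229  0.2927 -0.3818  0.8939  0.0015 -0.4312]
along -0.0379772923146831 F 13.871674452858585 slide by F 0.05305306569481175
```

```bash
python3 -m pendant '[{"hand":1,"xyz":[0.001,0.008,0.0],"rotation":[0,0,0.2]},{"hand":1,"xyz":[0.001,0.006,0],"rotation":[0,0,0.2]},{"hand":1,"xyz":[0.001,0.004,0],"rotation":[0,0,0.2]}]'
python3 pull.py [.4623,-.2476,.0704] t22
```

```text
clock: 25.18
ee_pos: [0.4114, -0.2428, 0.0733]
tool_rot: [-0.478, 0.52, 0.476, 0.524]
force: [14.3, 3.0, -4.2]
opening: 0.0101
t 25.18 ee [ 0.4114 -0.2428  0.0733] F [14.3  3.  -4.2] op 0.0101
x [ 0.0061  0.0011 -1.    ] y [-0.9959  0.0898 -0.006 ] z [0.0898 0.996  0.0016]
q [-0.5358  0.2694 -0.4159  0.8808  0.004  -0.4458]
along -0.05111344344459849 F 13.949084342623857 slide by F 0.05340492883010844
```

View pics/t22.png

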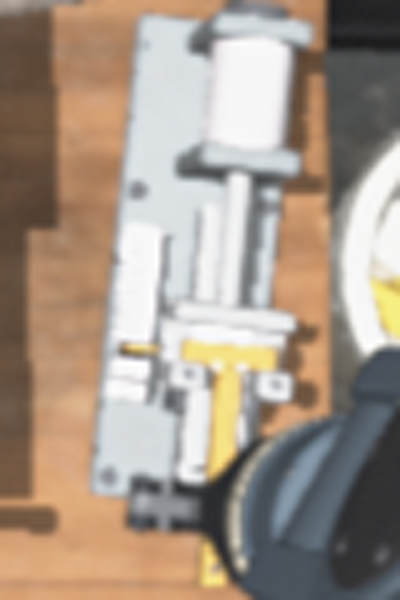

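```bash
python3 -m pendant '[{"hand":1,"xyz":[0.0005,0.004,0.0],"rotation":[0.2,0,0.2]},{"hand":1,"xyz":[0.0005,0.003,0],"rotation":[0,0,0.2]},{"hand":1,"xyz":[0.0005,0.0025,0],"rotation":[0,0,0.2]},{"hand":1,"xyz":[0.0005,0.0025,0],"rotation":[0,0,0.2]},{"hand":1,"xyz":[0.0005,0.0022,0],"rotation":[0,0,0.2]}]'
python3 pull.py [.4623,-.2476,.0704]
python3 -m pendant '[{"hand":1,"xyz":[0.0005,0.0022,0.0],"rotation":[0.2,0,0.2]},{"hand":1,"xyz":[0.0005,0.0022,0],"rotation":[0,0,0.2]},{"hand":1,"xyz":[0.0005,0.0022,0],"rotation":[0,0,0.2]},{"hand":1,"xyz":[0.0005,0.0022,0],"rotation":[0,0,0.2]},{"hand":1,"xyz":[0.0005,0.0022,0],"rotation":[0,0,0.2]}]'
python3 pull.py [.4623,-.2476,.0704] t23
```

```text
clock: 25.65
ee_pos: [0.4074, -0.2423, 0.0744]
tool_rot: [-0.479, 0.518, 0.475, 0.526]
force: [13.5, 1.7, -7.4]
opening: 0.0098
t 25.65 ee [ 0.4074 -0.2423  0.0744] F [13.5  1.7 -7.4] op 0.0098
x [ 0.0116  0.0029 -0.9999] y [-0.9959  0.0901 -0.0113] z [0.0901 0.9959 0.0039]
q [-0.5419  0.2583 -0.428   0.8762  0.0085 -0.4516]
along -0.05518800225919585 F 13.318262378842935 slide by F 0.050537556267467885
clock: 26.07
ee_pos: [0.4067, -0.2423, 0.0751]
tool_rot: [-0.48, 0.517, 0.474, 0.527]
force: [15.3, 2.1, -7.9]
opening: 0.0099
t 26.07 ee [ 0.4067 -0.2423  0.0751] F [15.3  2.1 -7.9] op 0.0099
x [ 0.0159  0.004  -0.9999] y [-0.9958  0.0905 -0.0155] z [0.0904 0.9959 0.0054]
q [-0.5448  0.254  -0.4317  0.8735  0.0117 -0.4541]
along -0.05581523861472378 F 15.018886235260053 slide by F 0.05826766470572751
```

View pics/t23.png

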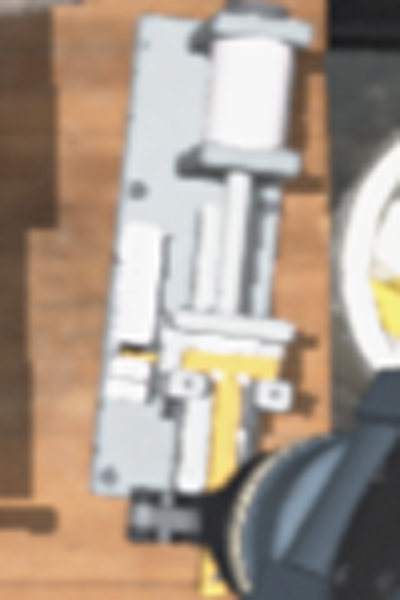

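```bash
python3 -m pendant '[{"hand":1,"xyz":[0.002,0.0005,0.0],"rotation":[0.2,0.2,0.8]},{"hand":1,"xyz":[0.002,0.0005,0],"rotation":[0,0.1,0.4]},{"hand":1,"xyz":[0.001,0.002,0],"rotation":[0,0,0.3]},{"hand":1,"xyz":[0.001,0.002,0],"rotation":[0,0,0.3]},{"hand":1,"xyz":[0.0005,0.002,0],"rotation":[0,0,0.3]}]'
python3 pull.py [.4623,-.2476,.0704]
python3 -m pendant '[{"hand":1,"xyz":[0.0005,0.003,0.0],"rotation":[0.2,0,0.3]},{"hand":1,"xyz":[0.0005,0.0024,0],"rotation":[0,0,0.3]},{"hand":1,"xyz":[0.0005,0.0024,0],"rotation":[0,0,0.3]},{"hand":1,"xyz":[0.0005,0.0024,0],"rotation":[0,0,0.3]},{"hand":1,"xyz":[0.0005,0.0024,0],"rotation":[0,0,0.3]}]'
python3 pull.py [.4623,-.2476,.0704] t24
python3 -m pendant '[{"hand":1,"xyz":[0.0005,0.0022,0.0],"rotation":[0.2,0,0.3]},{"hand":1,"xyz":[0.0005,0.0022,0],"rotation":[0,0,0.3]},{"hand":1,"xyz":[0.0005,0.0022,0],"rotation":[0,0,0.3]},{"hand":1,"xyz":[0.0005,0.0022,0],"rotation":[0,0,0.3]},{"hand":1,"xyz":[0.0005,0.0022,0],"rotation":[0,0,0.3]}]'
python3 pull.py [.4623,-.2476,.0704]
```

```text
clock: 26.53
ee_pos: [0.4116, -0.2433, 0.0735]
tool_rot: [-0.477, 0.521, 0.476, 0.523]
force: [11.8, 3.7, -1.5]
opening: 0.0098
t 26.53 ee [ 0.4116 -0.2433  0.0735] F [11.8  3.7 -1.5] op 0.0098
x [ 0.0035  0.0006 -1.    ] y [-0.9959  0.0909 -0.0035] z [0.0908 0.9959 0.0009]
q [-0.5352  0.2714 -0.4123  0.8843  0.0023 -0.4443]
along -0.050879705691669073 F 11.425781818605103 slide by F 0.04193537190275047
clock: 26.95
ee_pos: [0.4106, -0.2431, 0.0756]
tool_rot: [-0.477, 0.521, 0.477, 0.523]
force: [14.1, 2.5, -5.9]
opening: 0.01
t 26.95 ee [ 0.4106 -0.2431  0.0756] F [14.1  2.5 -5.9] op 0.01
x [ 0.002   0.0027 -1.    ] y [-0.9959  0.0905 -0.0017] z [0.0905 0.9959 0.0029]
q [-0.5366  0.2695 -0.4089  0.892   0.0034 -0.4459]
along -0.051855911944209666 F 13.827801963394764 slide by F 0.052853645288158016
clock: 27.42
ee_pos: [0.4099, -0.2429, 0.0764]
tool_rot: [-0.475, 0.522, 0.479, 0.523]
force: [14.5, 2.5, -7.5]
opening: 0.01
t 27.42 ee [ 0.4099 -0.2429  0.0764] F [14.5  2.5 -7.5] op 0.01
x [-0.0029  0.0052 -1.    ] y [-0.9959  0.0908  0.0034] z [0.0908 0.9959 0.0049]
q [-0.5368  0.2717 -0.4036  0.9006  0.003  -0.4459]
along -0.052659771256079665 F 14.23437826244994 slide by F 0.05470171937477246
```

View pics/t24.png

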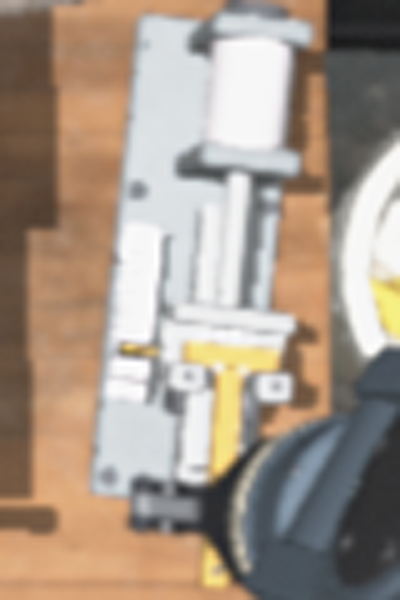

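```bash
python3 -m pendant '[{"hand":1,"xyz":[0.003,0.0022,0.0],"rotation":[0,0,0]},{"hand":1,"xyz":[0.002,0.0022,0],"rotation":[0,0,0]},{"hand":1,"xyz":[0.001,0.0022,0],"rotation":[0,0,0]},{"hand":1,"xyz":[0.001,0.0022,0],"rotation":[0,0,0]},{"hand":1,"xyz":[0.001,0.0022,0],"rotation":[0,0,0]}]'
python3 pull.py [.4623,-.2476,.0704]
python3 -m pendant '[{"hand":1,"xyz":[0.001,0.0022,0.0],"rotation":[0,0,0]},{"hand":1,"xyz":[0.001,0.0022,0],"rotation":[0,0,0]},{"hand":1,"xyz":[0.001,0.0022,0],"rotation":[0,0,0]},{"hand":1,"xyz":[0.001,0.0022,0],"rotation":[0,0,0]}]'
python3 pull.py [.4623,-.2476,.0704] t25
python3 -m pendant '[{"hand":1,"xyz":[0,-0.008,0.0],"rotation":[0,0,0]},{"hand":1,"xyz":[0,-0.01,0],"rotation":[0,0,0]},{"hand":1,"xyz":[0,-0.01,0],"rotation":[0,0,0]},{"hand":1,"xyz":[0,-0.01,0],"rotation":[0,0,0]}]'
python3 pull.py [.4623,-.2476,.0704]
```

```text
clock: 27.83
ee_pos: [0.4107, -0.2435, 0.0731]
tool_rot: [-0.482, 0.515, 0.473, 0.528]
force: [12.8, 3.3, -2.7]
opening: 0.0099
t 27.83 ee [ 0.4107 -0.2435  0.0731] F [12.8  3.3 -2.7] op 0.0099
x [ 0.0225  0.0035 -0.9997] y [-0.9959  0.0873 -0.0221] z [0.0872 0.9962 0.0054]
q [-0.5444  0.2588 -0.4311  0.8635  0.0146 -0.4569]
along -0.05173305646109795 F 12.384576538945357 slide by F 0.046293529722478896
clock: 28.17
ee_pos: [0.4108, -0.2437, 0.0726]
tool_rot: [-0.488, 0.509, 0.469, 0.532]
force: [13.5, 3.4, -4.3]
opening: 0.0102
t 28.17 ee [ 0.4108 -0.2437  0.0726] F [13.5  3.4 -4.3] op 0.0102
x [ 0.0421  0.0027 -0.9991] y [-0.9956  0.0842 -0.0417] z [0.084  0.9964 0.0062]
q [-0.5509  0.246  -0.4505  0.8398  0.0244 -0.4662]
along -0.051607570984519874 F 13.104848593812486 slide by F 0.04956749360823857
clock: 28.55
ee_pos: [0.4511, -0.2477, 0.0759]
tool_rot: [-0.489, 0.508, 0.467, 0.533]
force: [0.8, -0.1, -2.4]
opening: 0.0101
t 28.55 ee [ 0.4511 -0.2477  0.0759] F [ 0.8 -0.1 -2.4] op 0.0101
x [ 0.0479  0.0015 -0.9989] y [-0.9953  0.0849 -0.0476] z [0.0847 0.9964 0.0055]
q [-0.5167  0.3055 -0.3591  0.8652  0.025  -0.4313]
along -0.011148302016050047 F 0.7951040015738858 slide by F -0.006385890901936884
```

View pics/t25.png

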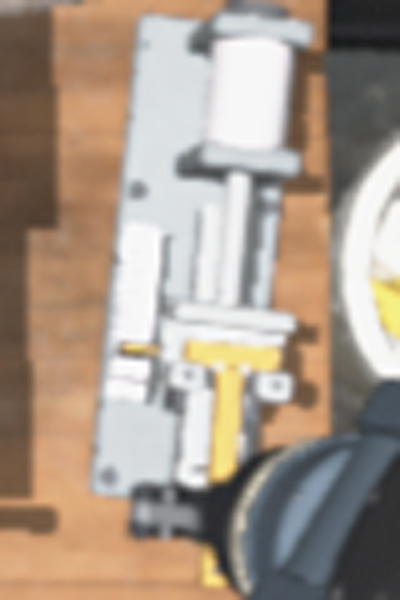

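```bash
python3 -m pendant '[{"hand":1,"xyz":[0,-0.008,0.0],"rotation":[0,0,1.2]},{"hand":1,"xyz":[0,-0.005,0],"rotation":[0.3,0.3,1.2]},{"hand":1,"xyz":[0,0,0],"rotation":[0,0,0]}]'
python3 pull.py [.4623,-.2476,.0704] t26
```

```text
clock: 28.8
ee_pos: [0.4664, -0.2492, 0.0768]
tool_rot: [-0.478, 0.521, 0.476, 0.523]
force: [-0.2, 0.7, -1.0]
opening: 0.0097
t 28.8 ee [ 0.4664 -0.2492  0.0768] F [-0.2  0.7 -1. ] op 0.0097
x [ 0.005  -0.0009 -1.    ] y [-0.9959  0.0899 -0.005 ] z [ 0.0899  0.9959 -0.0005]
q [-0.4916  0.3599 -0.2764  0.9297  0.0015 -0.4015]
along 0.004265552331279808 F -0.30130213344077794 slide by F -0.011369555152003538
```

View pics/t26.png

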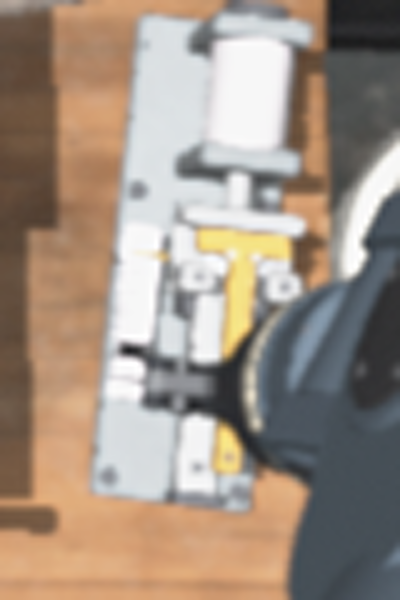

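```bash
python3 -m pendant '[{"hand":1,"xyz":[-0.02,0.003,0.0],"rotation":[0,0,0]},{"hand":1,"xyz":[-0.03,0,0],"rotation":[0,0,0]},{"hand":1,"xyz":[-0.04,0,0],"rotation":[0,0,0]},{"hand":1,"xyz":[-0.02,0.01,0.02],"rotation":[0,0,0]},{"hand":1,"xyz":[0,0.005,0.04],"rotation":[-3,0,0]}]'
python3 -m pendant '[{"hand":1,"xyz":[0,0,0.04],"rotation":[-4,0,0.0]},{"hand":1,"xyz":[0,0,0.04],"rotation":[0,0,0]},{"hand":1,"xyz":[0.01,0,0.01],"rotation":[0,0,0]},{"hand":1,"xyz":[0.0,0,0.0],"rotation":[0,0,0]}]'
python3 -c "
from h import *
goto([0.4535,-0.079,0.13],92)"
```

```text
clock: 29.27
ee_pos: [0.449, -0.1897, 0.1882]
tool_rot: [-0.489, 0.509, 0.489, 0.512]
force: [2.4, 0.7, -2.4]
opening: 0.0097
clock: 29.6
ee_pos: [0.4471, -0.0928, 0.1806]
tool_rot: [0.51, -0.488, -0.507, -0.494]
force: [-0.4, -0.5, -2.1]
opening: 0.0099
t 29.6 ee [ 0.4471 -0.0928  0.1806] F [-0.4 -0.5 -2.1] op 0.0099
x [ 0.0093  0.0034 -1.    ] y [-0.9993 -0.0351 -0.0094] z [-0.0351  0.9994  0.003 ]
q [-0.2081  0.1401 -0.2881  1.1342  0.0052 -0.2432]
world d [ 0.0064  0.0138 -0.0506] tool d [ 0.0507 -0.0064  0.0134]
rotvec tool deg [0.013  0.1742 0.5396]
```

```bash
python3 -m pendant '[{"hand":1,"xyz":[0.015,-0.006,0.013],"rotation":[0,0.2,0.5]},{"hand":1,"xyz":[0.03,0,0],"rotation":[0,0,0]},{"hand":1,"xyz":[0.01,0,0],"rotation":[0,0,0]},{"hand":1,"xyz":[0,0,0],"rotation":[0,0,0]}]'
python3 -c "
from h import *
goto([0.4535,-0.079,0.0805],92)
im=cams.camera('wrist');cv2.imwrite('pics/w11.png',im[:,:,::-1])
"
```

```text
clock: 29.93
ee_pos: [0.4527, -0.0803, 0.1255]
tool_rot: [0.51, -0.49, -0.508, -0.492]
force: [-0.8, -0.3, -2.0]
opening: 0.01
t 29.93 ee [ 0.4527 -0.0803  0.1255] F [-0.8 -0.3 -2. ] op 0.01
x [ 0.0048 -0.0009 -1.    ] y [-0.9993 -0.0365 -0.0047] z [-0.0365  0.9993 -0.0011]
q [-0.1756  0.1864 -0.3782  1.0013 -0.0001 -0.212 ]
world d [ 0.0008  0.0013 -0.045 ] tool d [ 0.045  -0.0007  0.0013]
rotvec tool deg [ 0.0893 -0.061   0.2709]
```

View pics/w11.png

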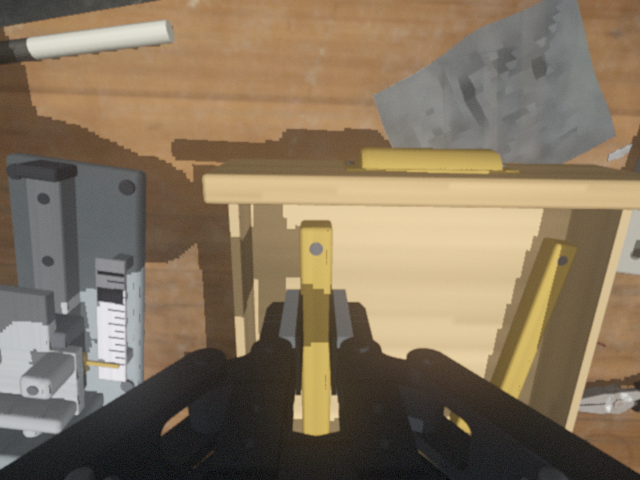

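```bash
python3 -c "
from h import *
t=atz('wrist',(560,246),.074);b=atz('wrist',(512,380),.074);d=(b-t)/np.linalg.norm(b-t);print(t,b,np.degrees(np.arctan2(d[1],d[0])),'head',t+d*.114)
print('walls',atz('wrist',(240,205),.094),atz('wrist',(628,212),.094),atz('wrist',(585,410),.094))
crop('side',(300,170,430,280),'s30',5)
"
```

```text
[0.4353 0.0387 0.074 ] [0.5142 0.03   0.074 ] -6.273904158410577 head [0.5486 0.0263 0.074 ]
walls [ 0.4152 -0.1138  0.094 ] [0.4125 0.0505 0.094 ] [0.5155 0.0578 0.094 ]
```

View pics/s30.png

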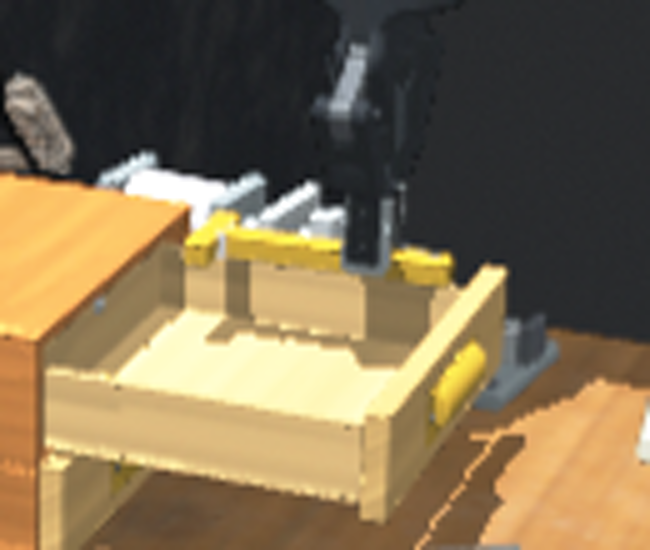

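The disturbance has shifted bar 1 inside the drawer: tail (0.435,0.039), head (0.549,0.026). That position is still fine. I lay bar 2 down.

```bash
python3 -m pendant '[{"hand":1,"xyz":[0.02,0,0.001],"rotation":[0,0,0.2]},{"hand":1,"xyz":[0.015,0,0],"rotation":[0,0,0]},{"hand":1,"xyz":[0.006,0,0],"rotation":[0,0,0]},{"hand":1,"xyz":[0.003,0,0],"rotation":[0,0,0]},{"hand":1,"xyz":[0,0,0],"rotation":[0,0,0]}]'
python3 -c "
from h import *
goto([0.4535,-0.079,0.0805],92)"
```

```text
clock: 30.45
ee_pos: [0.4563, -0.0829, 0.087]
tool_rot: [0.511, -0.49, -0.505, -0.494]
force: [-0.4, 0.5, -2.2]
opening: 0.01
t 30.45 ee [ 0.4563 -0.0829  0.087 ] F [-0.4  0.5 -2.2] op 0.01
x [ 0.0099 -0.0027 -0.9999] y [-0.9994 -0.0324 -0.0098] z [-0.0323  0.9995 -0.003 ]
q [-0.1791  0.2247 -0.4364  0.8995 -0.0009 -0.2115]
world d [-0.0028  0.0039 -0.0065] tool d [0.0065 0.0027 0.004 ]
rotvec tool deg [-0.1458 -0.1716  0.5624]
```

```bash
python3 -m pendant '[{"hand":1,"xyz":[0.005,0.002,0.003],"rotation":[0,0,0.5]},{"hand":1,"xyz":[0.002,0,0],"rotation":[0,0,0]},{"hand":1,"xyz":[0,0,0],"rotation":[0,0,0]}]'
python3 -c "
from h import *
goto([0.4535,-0.079,0.0805],92)"
```

```text
clock: 30.7
ee_pos: [0.4553, -0.0803, 0.0816]
tool_rot: [0.509, -0.492, -0.506, -0.492]
force: [0.0, -0.6, -1.6]
opening: 0.0097
t 30.7 ee [ 0.4553 -0.0803  0.0816] F [ 0.  -0.6 -1.6] op 0.0097
x [ 0.0031 -0.0034 -1.    ] y [-0.9995 -0.0316 -0.003 ] z [-0.0316  0.9995 -0.0035]
q [-0.1728  0.2329 -0.441   0.8932 -0.0028 -0.2045]
world d [-0.0018  0.0013 -0.0011] tool d [0.0011 0.0017 0.0014]
rotvec tool deg [-0.1874 -0.2018  0.1715]
```

```bash
python3 -m pendant '[{"hand":1,"xyz":[0.002,0,0],"rotation":[0,0,0]},{"hand":0.7,"xyz":[0,0,0],"rotation":[0,0,0]},{"hand":0.7,"xyz":[0,0,0],"rotation":[0,0,0]},{"hand":0.7,"xyz":[0,0,0],"rotation":[0,0,0]}]'
python3 -m pendant '[{"hand":0.7,"xyz":[-0.02,0,0],"rotation":[0,0,0]},{"hand":0.7,"xyz":[-0.04,0,0],"rotation":[0,0,0]},{"hand":0.6,"xyz":[-0.04,0.01,0],"rotation":[0,0,0]},{"hand":0.4,"xyz":[-0.02,0.02,0.03],"rotation":[3,0,0]},{"hand":0.4,"xyz":[0,0.02,0.04],"rotation":[3,0,0]}]'
python3 -m pendant '[{"hand":0.4,"xyz":[0,0,0.04],"rotation":[2,0,0]},{"hand":0.4,"xyz":[0,0,0.04],"rotation":[2,0,0]},{"hand":0.4,"xyz":[0,0,0.03],"rotation":[1,0,0]},{"hand":0.4,"xyz":[0,0,0],"rotation":[0,0,0]},{"hand":0.4,"xyz":[0,0,0],"rotation":[0,0,0]}]'
python3 -c "
from h import *
st()
im=cams.camera('wrist');cv2.imwrite('pics/w12.png',im[:,:,::-1])
goto([0.381,0.168,0.2],81)
crop('top',(180,220,420,320),'t27',3.3)"
```

```text
clock: 31.03
ee_pos: [0.4562, -0.0803, 0.0806]
tool_rot: [0.51, -0.492, -0.506, -0.492]
force: [-0.1, -0.8, 0.4]
opening: 0.0258
clock: 31.45
ee_pos: [0.4057, -0.0132, 0.2044]
tool_rot: [-0.481, 0.52, 0.478, 0.519]
force: [2.3, 1.8, 0.7]
opening: 0.0513
clock: 31.87
ee_pos: [0.4161, 0.1055, 0.2087]
tool_rot: [-0.458, 0.538, 0.452, 0.544]
force: [0.1, -0.5, 0.4]
opening: 0.0513
t 31.87 ee [0.4161 0.1055 0.2087] F [ 0.1 -0.5  0.4] op 0.0513
x [ 0.0117 -0.0008 -0.9999] y [-0.985   0.1722 -0.0117] z [0.1722 0.9851 0.0012]
q [ 0.2508  0.069  -0.296   1.1946 -0.0037  0.4239]
t 31.92 ee [0.4162 0.1051 0.2087] F [-0.2  0.4  0.2] op 0.051
x [ 0.0117 -0.0005 -0.9999] y [-0.9849  0.1729 -0.0116] z [0.1729 0.9849 0.0015]
q [ 0.2498  0.069  -0.2961  1.1945 -0.0034  0.4235]
world d [-0.0352  0.0629 -0.0087] tool d [0.0082 0.0456 0.0558]
rotvec tool deg [-0.9558  0.0802  0.6642]
```

View pics/w12.png

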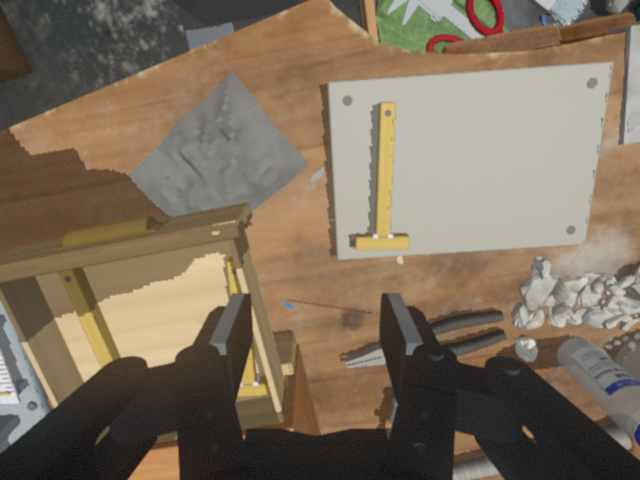

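View pics/t27.png

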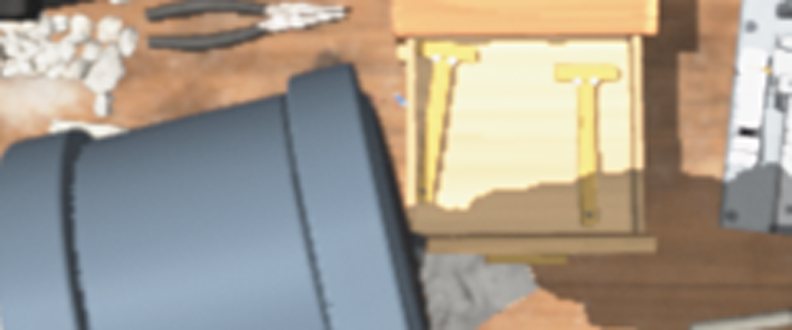

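Bars 1 and 2 lie in the drawer. Bar 3 runs (388,103)-(382,242) in the wrist picture.

```bash
python3 -c "
from bar import *
g,y=bar((388,103),(382,242))
goto([g[0],g[1],.1],90+y)
f=lambda x,y:(x/3.3+180,y/3.3+220)
for p in [(450,50),(427,200),(588,72),(589,218),(516,60)]: print(p,atz('top',f(*p),.074))
"
```

```text
tail [0.347  0.1726 0.024 ] head [0.4573 0.1544 0.024 ] len(114) 0.11180204911773595 yaw -9.377125917889547 mid [0.4062 0.1629 0.024 ] grip [0.3816 0.1669 0.024 ]
t 31.97 ee [0.4161 0.1042 0.2086] F [-0.3  0.8 -0. ] op 0.0508
x [ 0.0114 -0.0009 -0.9999] y [-0.9847  0.1739 -0.0114] z [0.1739 0.9848 0.0011]
q [ 0.248   0.0688 -0.2966  1.1945 -0.0037  0.4228]
world d [-0.0346  0.0627 -0.1086] tool d [0.1081 0.0462 0.0556]
rotvec tool deg [-0.6404  0.0611  0.6543]
(450, 50) [0.5451 0.0207 0.074 ]
(427, 200) [0.4336 0.0363 0.074 ]
(588, 72) [ 0.53   -0.0825  0.074 ]
(589, 218) [ 0.4217 -0.0836  0.074 ]
(516, 60) [ 0.5383 -0.0286  0.074 ]
```

```bash
python3 -m pendant '[{"hand":0.4,"xyz":[0.01,0.035,0.035],"rotation":[-0.6,0,0.6]},{"hand":0.4,"xyz":[0.03,0.011,0.022],"rotation":[0,0,0]},{"hand":0.4,"xyz":[0.04,0,0],"rotation":[0,0,0]},{"hand":0.4,"xyz":[0.03,0,0],"rotation":[0,0,0]},{"hand":0.4,"xyz":[0,0,0],"rotation":[0,0,0]}]'
python3 -c "
from h import *
goto([0.381,0.1672,0.05],80.7)"
```

```text
clock: 32.38
ee_pos: [0.388, 0.1579, 0.0985]
tool_rot: [-0.456, 0.539, 0.454, 0.544]
force: [-1.2, -0.2, -1.2]
opening: 0.0512
t 32.38 ee [0.388  0.1579 0.0985] F [-1.2 -0.2 -1.2] op 0.0512
x [ 0.0069  0.0023 -1.    ] y [-0.9849  0.1732 -0.0063] z [0.1732 0.9849 0.0035]
q [ 0.3868  0.1298 -0.5217  0.9121 -0.0004  0.5609]
world d [-0.007   0.0093 -0.0485] tool d [0.0485 0.0088 0.0078]
rotvec tool deg [-0.6737  0.1978  0.365 ]
```

```bash
python3 -m pendant '[{"hand":0.4,"xyz":[0.025,0.008,0.008],"rotation":[-0.6,0.2,0.3]},{"hand":0.4,"xyz":[0.02,0.001,0],"rotation":[0,0,0]},{"hand":0.4,"xyz":[0,0,0],"rotation":[0,0,0]}]'
python3 -c "
from h import *
goto([0.381,0.1672,0.028],80.7)
crop('wrist',(160,150,480,400),'w13',2.4)"
```

```text
clock: 32.63
ee_pos: [0.3818, 0.1649, 0.0547]
tool_rot: [-0.457, 0.54, 0.456, 0.54]
force: [-0.4, -0.7, -0.5]
opening: 0.0514
t 32.63 ee [0.3818 0.1649 0.0547] F [-0.4 -0.7 -0.5] op 0.0514
x [ 0.0013 -0.0007 -1.    ] y [-0.986   0.1668 -0.0014] z [ 0.1668  0.986  -0.0005]
q [ 0.4085  0.1798 -0.5892  0.8009 -0.0012  0.5761]
world d [-0.0008  0.0023 -0.0267] tool d [0.0267 0.0012 0.0022]
rotvec tool deg [-0.3037 -0.0277  0.0807]
```

View pics/w13.png

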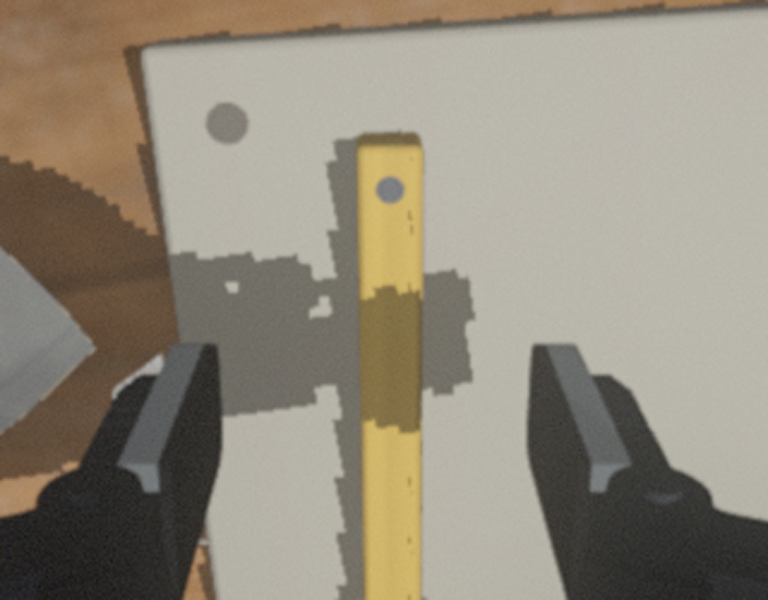

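```bash
python3 -m pendant '[{"hand":0.4,"xyz":[0.015,0,0.0025],"rotation":[-0.3,0,0]},{"hand":0.4,"xyz":[0.01,0,0],"rotation":[0,0,0]},{"hand":0.4,"xyz":[0,0,0],"rotation":[0,0,0]}]'
python3 -c "
from h import *
goto([0.381,0.1672,0.028],80.7)"
```

```text
clock: 32.93
ee_pos: [0.3868, 0.167, 0.0359]
tool_rot: [-0.458, 0.537, 0.456, 0.542]
force: [-0.6, 0.2, -0.5]
opening: 0.051
t 32.93 ee [0.3868 0.167  0.0359] F [-0.6  0.2 -0.5] op 0.051
x [ 0.0076  0.0017 -1.    ] y [-0.9863  0.1649 -0.0072] z [0.1649 0.9863 0.003 ]
q [ 0.4086  0.2092 -0.6095  0.7445 -0.0014  0.5743]
world d [-0.0058  0.0002 -0.0079] tool d [ 0.0078  0.0058 -0.0008]
rotvec tool deg [-0.1912  0.1695  0.4117]
```

```bash
python3 -m pendant '[{"hand":0.4,"xyz":[0.006,0.006,0],"rotation":[0,0.2,0.4]},{"hand":0.4,"xyz":[0.002,0.001,0],"rotation":[0,0,0]},{"hand":0.4,"xyz":[0,0,0],"rotation":[0,0,0]}]'
python3 -c "
from h import *
goto([0.381,0.1675,0.0285],80.7)"
```

```text
clock: 33.18
ee_pos: [0.3813, 0.1681, 0.0302]
tool_rot: [-0.457, 0.539, 0.456, 0.541]
force: [0.4, -0.1, -0.6]
opening: 0.0511
t 33.18 ee [0.3813 0.1681 0.0302] F [ 0.4 -0.1 -0.6] op 0.0511
x [ 0.0023  0.0004 -1.    ] y [-0.986   0.1667 -0.0022] z [0.1667 0.986  0.0008]
q [ 0.4157  0.2131 -0.6223  0.7331 -0.0006  0.5831]
world d [-0.0003 -0.0006 -0.0017] tool d [ 0.0017  0.0002 -0.0006]
rotvec tool deg [-0.296   0.043   0.1253]
```

```bash
python3 -m pendant '[{"hand":0.8,"xyz":[0.002,0,0],"rotation":[0,0,0]},{"hand":1,"xyz":[0,0,0],"rotation":[0,0,0]},{"hand":1,"xyz":[0,0,0],"rotation":[0,0,0]},{"hand":1,"xyz":[0,0,0],"rotation":[0,0,0]},{"hand":1,"xyz":[0,0,0],"rotation":[0,0,0]}]'
python3 -m pendant '[{"hand":1,"xyz":[0,0,0],"rotation":[0,0,0]},{"hand":1,"xyz":[0,0,0],"rotation":[0,0,0]}]'
python3 -m pendant '[{"hand":1,"xyz":[-0.03,0,0],"rotation":[0,0,0]},{"hand":1,"xyz":[-0.04,0,0],"rotation":[0,0,0]},{"hand":1,"xyz":[-0.04,0,0],"rotation":[0,0,0]},{"hand":1,"xyz":[-0.04,0,-0.01],"rotation":[0,0,0]},{"hand":1,"xyz":[-0.02,0.005,-0.03],"rotation":[0,0,0]}]'
python3 -c "
from h import *
goto([0.43,-0.2489,0.18],84.5)
im=cams.camera('wrist');cv2.imwrite('pics/w14.png',im[:,:,::-1])"
```

```text
clock: 33.6
ee_pos: [0.3818, 0.1684, 0.0295]
tool_rot: [-0.457, 0.539, 0.456, 0.541]
force: [0.3, -0.2, -1.4]
opening: 0.0101
clock: 33.77
ee_pos: [0.3817, 0.1684, 0.0296]
tool_rot: [-0.457, 0.539, 0.456, 0.541]
force: [0.2, -0.9, -1.3]
opening: 0.0101
clock: 34.18
ee_pos: [0.3663, 0.1298, 0.2012]
tool_rot: [-0.457, 0.542, 0.458, 0.537]
force: [1.0, -0.8, -1.5]
opening: 0.01
t 34.18 ee [0.3663 0.1298 0.2012] F [ 1.  -0.8 -1.5] op 0.01
x [-0.0069 -0.0029 -1.    ] y [-0.9866  0.1632  0.0063] z [ 0.1632  0.9866 -0.004 ]
q [ 0.3409  0.006  -0.3812  1.1911 -0.0005  0.5049]
world d [ 0.0637 -0.3787 -0.0212] tool d [ 0.0219 -0.1248 -0.3631]
rotvec tool deg [-3.8942 -0.2181 -0.3693]
```

View pics/w14.png

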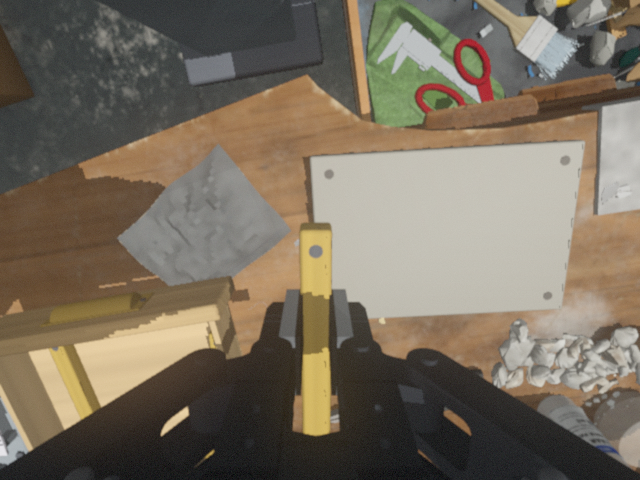

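```bash
python3 -m pendant '[{"hand":1,"xyz":[0,0,-0.04],"rotation":[-4,0,0]},{"hand":1,"xyz":[0,0,-0.04],"rotation":[0,0,0]},{"hand":1,"xyz":[0,-0.01,-0.041],"rotation":[0,0,0]},{"hand":1,"xyz":[0,-0.01,-0.041],"rotation":[0,0,0]},{"hand":1,"xyz":[0,-0.01,-0.041],"rotation":[0,0,0]}]'
python3 -m pendant '[{"hand":1,"xyz":[0,-0.02,-0.041],"rotation":[0,0,0]},{"hand":1,"xyz":[0,-0.02,-0.041],"rotation":[0,0,0]},{"hand":1,"xyz":[0,-0.02,-0.035],"rotation":[0,0,0]},{"hand":1,"xyz":[0.01,-0.02,-0.02],"rotation":[0,0,0]},{"hand":1,"xyz":[0.0,0,0],"rotation":[0,0,0]}]'
python3 -c "
from h import *
goto([0.4615,-0.2475,0.115],84.5)"
```

```text
clock: 34.65
ee_pos: [0.3715, -0.0725, 0.2068]
tool_rot: [-0.48, 0.52, 0.478, 0.52]
force: [1.9, -0.2, -0.8]
opening: 0.0102
clock: 35.07
ee_pos: [0.4357, -0.2194, 0.196]
tool_rot: [-0.479, 0.522, 0.475, 0.522]
force: [-0.4, 0.1, -2.3]
opening: 0.0099
t 35.07 ee [ 0.4357 -0.2194  0.196 ] F [-0.4  0.1 -2.3] op 0.0099
x [ 0.0025 -0.0043 -1.    ] y [-0.9959  0.0899 -0.0028] z [ 0.0899  0.9959 -0.0041]
q [-0.4647  0.199  -0.177   1.1907 -0.0027 -0.3747]
world d [ 0.0258 -0.0281 -0.081 ] tool d [ 0.0811 -0.028  -0.0254]
rotvec tool deg [ 0.3433 -0.2325  0.1638]
```

```bash
python3 -m pendant '[{"hand":1,"xyz":[0.02,-0.025,-0.025],"rotation":[0.3,-0.2,0]},{"hand":1,"xyz":[0.03,-0.002,-0.002],"rotation":[0,0,0]},{"hand":1,"xyz":[0.02,0,0],"rotation":[0,0,0]},{"hand":1,"xyz":[0.01,0,0],"rotation":[0,0,0]},{"hand":1,"xyz":[0,0,0],"rotation":[0,0,0]}]'
python3 -c "
from h import *
goto([0.4615,-0.2475,0.105],84.5)"
```

```text
clock: 35.48
ee_pos: [0.4594, -0.2501, 0.1127]
tool_rot: [-0.475, 0.524, 0.474, 0.525]
force: [-0.0, 0.7, -1.9]
opening: 0.0097
t 35.48 ee [ 0.4594 -0.2501  0.1127] F [-0.   0.7 -1.9] op 0.0097
x [ 0.0015 -0.0001 -1.    ] y [-0.995   0.0995 -0.0015] z [0.0995 0.995  0.    ]
q [-0.499   0.3212 -0.2334  1.0148  0.0006 -0.3994]
world d [ 0.0021  0.0026 -0.0077] tool d [ 0.0077 -0.0018  0.0028]
rotvec tool deg [-0.2078  0.0017  0.0837]
```

```bash
python3 -m pendant '[{"hand":1,"xyz":[0.006,-0.003,0.003],"rotation":[-0.2,0,0]},{"hand":1,"xyz":[0.002,0,0],"rotation":[0,0,0]},{"hand":1,"xyz":[0,0,0],"rotation":[0,0,0]}]'
python3 -c "
from h import *
goto([0.4615,-0.2475,0.072],84.5)
crop('top',(380,190,460,310),'t30',5)"
```

```text
clock: 35.73
ee_pos: [0.4626, -0.2466, 0.1046]
tool_rot: [-0.476, 0.523, 0.475, 0.524]
force: [0.1, 0.0, -1.0]
opening: 0.0101
t 35.73 ee [ 0.4626 -0.2466  0.1046] F [ 0.1  0.  -1. ] op 0.0101
x [ 0.0007  0.0004 -1.    ] y [-0.9954  0.0954 -0.0006] z [0.0954 0.9954 0.0004]
q [-0.4901  0.3306 -0.2421  0.9977  0.0006 -0.3945]
world d [-0.0011 -0.0009 -0.0326] tool d [ 0.0326  0.001  -0.001 ]
rotvec tool deg [0.0254 0.0241 0.0353]
```

View pics/t30.png

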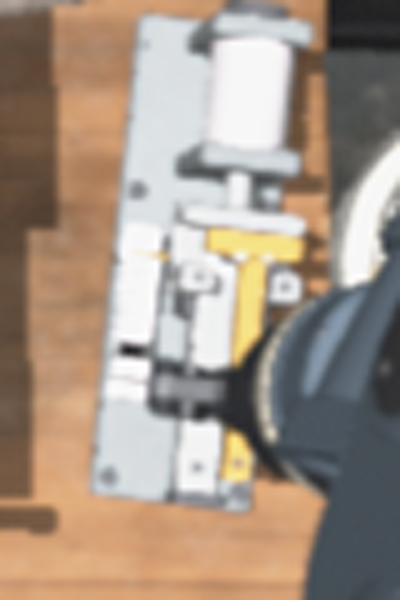

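Aligned as before, with the cross bar at (255,242) in the crop. I lower it.

```bash
python3 -c "
from rel import *
rel(255,242,.099,237,464)"
python3 -m pendant '[{"hand":1,"xyz":[0.008,0.001,-0.001],"rotation":[0,0,0]},{"hand":1,"xyz":[0.012,0.0005,0],"rotation":[0,0,0]},{"hand":1,"xyz":[0.008,0,0],"rotation":[0,0,0]},{"hand":1,"xyz":[0,0,0],"rotation":[0,0,0]}]'
python3 -c "
from h import *
goto([0.4615,-0.2475,0.072],84.5)"
```

```text
head rel seat: along 0.005793379181536643 lat 0.00036314535574343156 yaw -5.3218807532996095
clock: 36.12
ee_pos: [0.4626, -0.248, 0.0775]
tool_rot: [-0.478, 0.522, 0.474, 0.524]
force: [-1.1, 0.3, -1.4]
opening: 0.01
t 36.12 ee [ 0.4626 -0.248   0.0775] F [-1.1  0.3 -1.4] op 0.01
x [ 0.0054 -0.0022 -1.    ] y [-0.9955  0.0945 -0.0056] z [ 0.0945  0.9955 -0.0017]
q [-0.4925  0.3513 -0.2873  0.9264  0.0006 -0.3978]
world d [-0.0011  0.0005 -0.0055] tool d [0.0055 0.0012 0.0004]
rotvec tool deg [ 0.0775 -0.0966  0.3192]
```

```bash
python3 -m pendant '[{"hand":1,"xyz":[0.004,0.0015,0],"rotation":[0,0,0.3]},{"hand":1,"xyz":[0.003,0,0],"rotation":[0,0,0]},{"hand":1,"xyz":[0,0,0],"rotation":[0,0,0]}]'
python3 pull.py [.4623,-.2476,.0704] t31
```

```text
clock: 36.37
ee_pos: [0.461, -0.2481, 0.0713]
tool_rot: [-0.476, 0.524, 0.475, 0.523]
force: [-5.4, 2.5, 14.1]
opening: 0.0099
t 36.37 ee [ 0.461  -0.2481  0.0713] F [-5.4  2.5 14.1] op 0.0099
x [ 0.0002 -0.0023 -1.    ] y [-0.9955  0.0946 -0.0004] z [ 0.0946  0.9955 -0.0023]
q [-0.4927  0.3582 -0.2945  0.9168 -0.0019 -0.398 ]
along -0.0012915301092504812 F -5.570176833530133 slide by F -0.03531898560695515
```

View pics/t31.png

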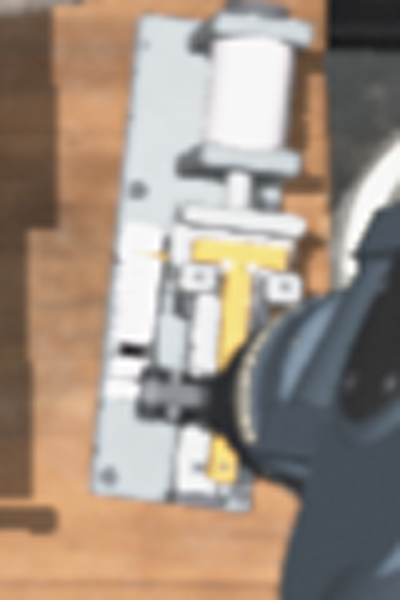

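```bash
python3 -m pendant '[{"hand":1,"xyz":[-0.0005,0.01,0.0],"rotation":[0,0,0.2]},{"hand":1,"xyz":[0,0.012,0],"rotation":[0,0,0.2]},{"hand":1,"xyz":[0.0005,0.012,0],"rotation":[0,0,0.2]},{"hand":1,"xyz":[0.0005,0.01,0],"rotation":[0,0,0.2]}]'
python3 pull.py [.4623,-.2476,.0704]
python3 -m pendant '[{"hand":1,"xyz":[0.001,0.008,0.0],"rotation":[0,0,0.2]},{"hand":1,"xyz":[0.001,0.006,0],"rotation":[0,0,0.2]},{"hand":1,"xyz":[0.001,0.004,0],"rotation":[0,0,0.2]}]'
python3 pull.py [.4623,-.2476,.0704] t32
```

```text
clock: 36.75
ee_pos: [0.4238, -0.2446, 0.0737]
tool_rot: [-0.477, 0.523, 0.476, 0.522]
force: [13.6, 3.1, -5.8]
opening: 0.0093
t 36.75 ee [ 0.4238 -0.2446  0.0737] F [13.6  3.1 -5.8] op 0.0093
x [ 0.0003 -0.0017 -1.    ] y [-0.9958  0.0919 -0.0005] z [ 0.0919  0.9958 -0.0016]
q [-0.5226  0.2933 -0.3814  0.895  -0.0013 -0.4306]
along -0.038570972173570674 F 13.216990460903292 slide by F 0.050077229367742226
clock: 37.0
ee_pos: [0.4113, -0.2434, 0.0732]
tool_rot: [-0.478, 0.521, 0.476, 0.523]
force: [14.1, 2.6, -3.7]
opening: 0.0097
t 37.0 ee [ 0.4113 -0.2434  0.0732] F [14.1  2.6 -3.7] op 0.0097
x [ 0.0036 -0.0009 -1.    ] y [-0.9959  0.0901 -0.0036] z [ 0.0901  0.9959 -0.0006]
q [-0.535   0.2706 -0.4142  0.8824  0.0011 -0.4448]
along -0.0512064456142013 F 13.810190476682472 slide by F 0.05277359307582942
```

View pics/t32.png

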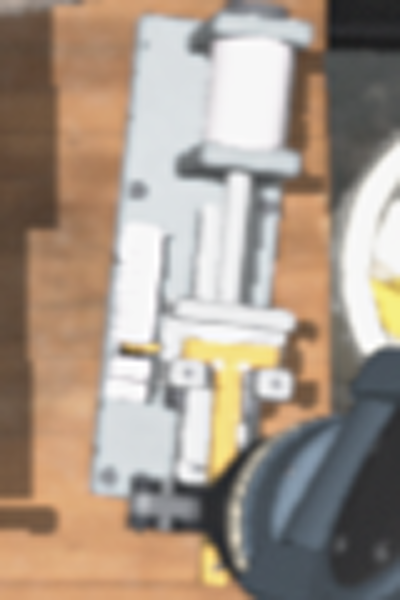

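Pointer at row 349, in the band. I pull slightly more and hold.

```bash
python3 -m pendant '[{"hand":1,"xyz":[0.0008,0.004,0.0],"rotation":[0.2,0,0.2]},{"hand":1,"xyz":[0.0008,0.003,0],"rotation":[0,0,0.2]},{"hand":1,"xyz":[0.0008,0.0025,0],"rotation":[0,0,0.2]},{"hand":1,"xyz":[0.0008,0.0022,0],"rotation":[0,0,0.2]},{"hand":1,"xyz":[0.0008,0.0022,0],"rotation":[0,0,0.2]}]'
python3 pull.py [.4623,-.2476,.0704]
python3 -m pendant '[{"hand":1,"xyz":[0.0008,0.0022,0.0],"rotation":[0.2,0,0.3]},{"hand":1,"xyz":[0.0008,0.0022,0],"rotation":[0,0,0.3]},{"hand":1,"xyz":[0.0008,0.0022,0],"rotation":[0,0,0.3]},{"hand":1,"xyz":[0.0008,0.0022,0],"rotation":[0,0,0.3]},{"hand":1,"xyz":[0.0008,0.0022,0],"rotation":[0,0,0.3]}]'
python3 pull.py [.4623,-.2476,.0704] t33
```

```text
clock: 37.47
ee_pos: [0.4085, -0.243, 0.0733]
tool_rot: [-0.479, 0.519, 0.475, 0.525]
force: [13.0, 2.2, -5.3]
opening: 0.0096
t 37.47 ee [ 0.4085 -0.243   0.0733] F [13.   2.2 -5.3] op 0.0096
x [ 0.0093  0.0005 -1.    ] y [-0.9959  0.0901 -0.0093] z [0.0901 0.9959 0.0014]
q [-0.54    0.2625 -0.4254  0.8752  0.0053 -0.4498]
along -0.05397910287235345 F 12.690043087000891 slide by F 0.047682014031822234
clock: 37.88
ee_pos: [0.4088, -0.2431, 0.0731]
tool_rot: [-0.478, 0.52, 0.476, 0.524]
force: [13.2, 2.6, -4.8]
opening: 0.0099
t 37.88 ee [ 0.4088 -0.2431  0.0731] F [13.2  2.6 -4.8] op 0.0099
x [ 0.0052  0.0023 -1.    ] y [-0.9959  0.0901 -0.005 ] z [0.0901 0.9959 0.0028]
q [-0.5395  0.2668 -0.4199  0.8809  0.0047 -0.4493]
along -0.05372245790677112 F 12.884601600823549 slide by F 0.04856637091283431
```

View pics/t33.png

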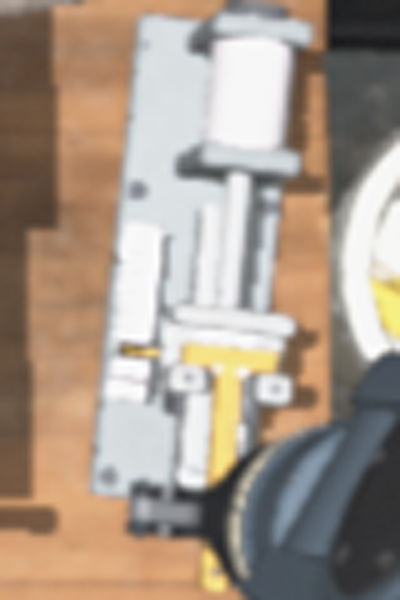

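```bash
python3 -m pendant '[{"hand":1,"xyz":[0.0008,0.0023,0.0],"rotation":[0.2,0,0.25]},{"hand":1,"xyz":[0.0008,0.0023,0],"rotation":[0,0,0.25]},{"hand":1,"xyz":[0.0008,0.0023,0],"rotation":[0,0,0.25]},{"hand":1,"xyz":[0.0008,0.0023,0],"rotation":[0,0,0.25]},{"hand":1,"xyz":[0.0008,0.0023,0],"rotation":[0,0,0.25]}]'
python3 pull.py [.4623,-.2476,.0704]|grep along
python3 -m pendant '[{"hand":1,"xyz":[0.0008,0.0023,0.0],"rotation":[0.2,0,0.25]},{"hand":1,"xyz":[0.0008,0.0023,0],"rotation":[0,0,0.25]},{"hand":1,"xyz":[0.0008,0.0023,0],"rotation":[0,0,0.25]},{"hand":1,"xyz":[0.0008,0.0023,0],"rotation":[0,0,0.25]},{"hand":1,"xyz":[0.0008,0.0023,0],"rotation":[0,0,0.25]}]'
python3 pull.py [.4623,-.2476,.0704]|grep along
python3 -m pendant '[{"hand":1,"xyz":[0.0008,0.0022,0.0],"rotation":[0.2,0,0.25]},{"hand":1,"xyz":[0.0008,0.0022,0],"rotation":[0,0,0.25]},{"hand":1,"xyz":[0.0008,0.0022,0],"rotation":[0,0,0.25]},{"hand":1,"xyz":[0.0008,0.0022,0],"rotation":[0,0,0.25]},{"hand":1,"xyz":[0.0008,0.0022,0],"rotation":[0,0,0.25]}]'
python3 pull.py [.4623,-.2476,.0704] t34
```

```text
clock: 38.35
ee_pos: [0.4088, -0.2431, 0.0731]
tool_rot: [-0.477, 0.52, 0.477, 0.524]
force: [13.2, 2.8, -5.2]
opening: 0.01
along -0.05366870663290928 F 12.893812802393079 slide by F 0.048608240010877636
clock: 38.77
ee_pos: [0.4088, -0.2432, 0.0731]
tool_rot: [-0.477, 0.519, 0.477, 0.525]
force: [12.8, 1.8, -5.3]
opening: 0.0095
along -0.05368476620455732 F 12.614293574663948 slide by F 0.047337698066654305
clock: 39.18
ee_pos: [0.4091, -0.2432, 0.073]
tool_rot: [-0.477, 0.519, 0.477, 0.525]
force: [12.4, 2.1, -5.7]
opening: 0.0099
t 39.18 ee [ 0.4091 -0.2432  0.073 ] F [12.4  2.1 -5.7] op 0.0099
x [ 0.0068  0.0067 -1.    ] y [-0.996   0.0895 -0.0061] z [0.0894 0.996  0.0073]
q [-0.5422  0.2684 -0.4181  0.882   0.0093 -0.4526]
along -0.0533375947814373 F 12.195182185720164 slide by F 0.04543264629872802
```

View pics/t34.png

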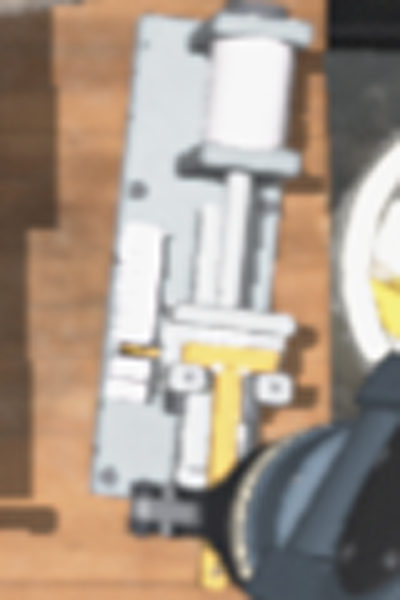

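Bar 3 was held in the band for over 2 s. I release the gauge.

```bash
python3 -m pendant '[{"hand":1,"xyz":[0,-0.008,0.0],"rotation":[0,0.3,0.3]},{"hand":1,"xyz":[0,-0.01,0],"rotation":[0,0,0]},{"hand":1,"xyz":[0,-0.01,0],"rotation":[0,0,0]},{"hand":1,"xyz":[0,-0.01,0],"rotation":[0,0,0]},{"hand":1,"xyz":[0,-0.009,0],"rotation":[0,0,0]}]'
python3 pull.py [.4623,-.2476,.0704]|grep along
python3 -m pendant '[{"hand":1,"xyz":[0,-0.003,0.0],"rotation":[0,0,0]},{"hand":1,"xyz":[0,0,0],"rotation":[0,0,0]}]'
python3 pull.py [.4623,-.2476,.0704] t35
```

```text
clock: 39.65
ee_pos: [0.4602, -0.2483, 0.0752]
tool_rot: [-0.479, 0.52, 0.475, 0.524]
force: [0.2, -1.0, -3.0]
opening: 0.01
along -0.002025855597666559 F 0.26393763074480964 slide by F -0.008800283496614502
clock: 39.82
ee_pos: [0.465, -0.2488, 0.0753]
tool_rot: [-0.479, 0.52, 0.475, 0.524]
force: [0.2, -0.5, -2.2]
opening: 0.0101
t 39.82 ee [ 0.465  -0.2488  0.0753] F [ 0.2 -0.5 -2.2] op 0.0101
x [ 0.0084  0.     -1.    ] y [-0.996   0.0889 -0.0084] z [0.0889 0.996  0.0007]
q [-0.4936  0.3565 -0.2856  0.9212  0.004  -0.4046]
along 0.002798305574032921 F 0.27899504342063475 slide by F -0.008731840711724389
```

View pics/t35.png

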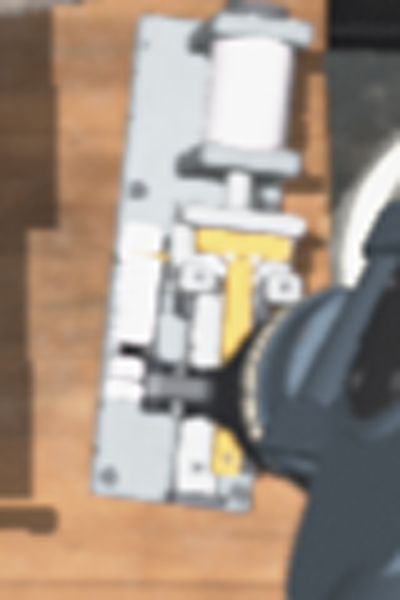

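```bash
python3 -m pendant '[{"hand":1,"xyz":[-0.02,0.003,0.0],"rotation":[0,0,0.3]},{"hand":1,"xyz":[-0.03,0,0],"rotation":[0,0,0]},{"hand":1,"xyz":[-0.04,0,0],"rotation":[0,0,0]},{"hand":1,"xyz":[-0.02,0.01,0.02],"rotation":[0,0,0]},{"hand":1,"xyz":[0,0.005,0.04],"rotation":[-3,0,0]}]'
python3 -m pendant '[{"hand":1,"xyz":[0,0,0.04],"rotation":[-4,0,0.0]},{"hand":1,"xyz":[0,0,0.04],"rotation":[0,0,0]},{"hand":1,"xyz":[0,0,0.04],"rotation":[0,0,0]},{"hand":1,"xyz":[0.01,0,0.0],"rotation":[0,0,0]},{"hand":1,"xyz":[0.0,0,0.0],"rotation":[0,0,0]}]'
python3 -c "
from h import *
goto([0.457,-0.034,0.13],92)"
```

```text
clock: 40.28
ee_pos: [0.4474, -0.1895, 0.1875]
tool_rot: [-0.487, 0.511, 0.491, 0.51]
force: [1.6, 0.2, -2.2]
opening: 0.01
clock: 40.7
ee_pos: [0.4436, -0.0607, 0.1804]
tool_rot: [-0.508, 0.49, 0.509, 0.492]
force: [0.0, -1.1, -1.8]
opening: 0.0103
t 40.7 ee [ 0.4436 -0.0607  0.1804] F [ 0.  -1.1 -1.8] op 0.0103
x [ 0.0011  0.0027 -1.    ] y [-0.9994 -0.0348 -0.0012] z [-0.0348  0.9994  0.0027]
q [-0.1378  0.1291 -0.3014  1.1396  0.0028 -0.1726]
world d [ 0.0134  0.0267 -0.0504] tool d [ 0.0505 -0.0142  0.026 ]
rotvec tool deg [-0.005   0.1526  0.0683]
```

```bash
python3 -m pendant '[{"hand":1,"xyz":[0.01,-0.013,0.025],"rotation":[0,0.1,0.1]},{"hand":1,"xyz":[0.03,0,0.001],"rotation":[0,0,0]},{"hand":1,"xyz":[0.012,0,0],"rotation":[0,0,0]},{"hand":1,"xyz":[0,0,0],"rotation":[0,0,0]}]'
python3 -c "
from h import *
goto([0.457,-0.034,0.0805],92)
im=cams.camera('wrist');cv2.imwrite('pics/w15.png',im[:,:,::-1])
"
```

```text
clock: 41.03
ee_pos: [0.4558, -0.0346, 0.1287]
tool_rot: [0.509, -0.491, -0.508, -0.492]
force: [-0.8, -0.4, -2.4]
opening: 0.0099
t 41.03 ee [ 0.4558 -0.0346  0.1287] F [-0.8 -0.4 -2.4] op 0.0099
x [ 0.002   0.0001 -1.    ] y [-0.9994 -0.0338 -0.002 ] z [-0.0338  0.9994  0.0001]
q [-0.0759  0.1812 -0.3758  1.0118  0.0003 -0.1097]
world d [ 0.0012  0.0006 -0.0482] tool d [ 0.0482 -0.0011  0.0005]
rotvec tool deg [-0.0609  0.0035  0.1125]
```

View pics/w15.png

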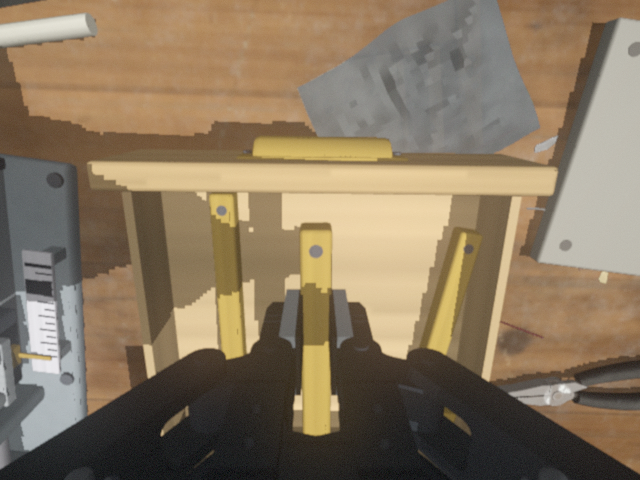

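```bash
python3 -m pendant '[{"hand":1,"xyz":[0.02,0,0.001],"rotation":[0,0,0.1]},{"hand":1,"xyz":[0.015,0,0],"rotation":[0,0,0]},{"hand":1,"xyz":[0.009,0,0.001],"rotation":[0,0,0.2]},{"hand":1,"xyz":[0,0,0],"rotation":[0,0,0]}]'
python3 -c "
from h import *
goto([0.457,-0.034,0.08],92)"
```

```text
clock: 41.42
ee_pos: [0.4577, -0.0359, 0.0885]
tool_rot: [0.508, -0.493, -0.507, -0.493]
force: [-1.3, 2.0, 3.6]
opening: 0.01
t 41.42 ee [ 0.4577 -0.0359  0.0885] F [-1.3  2.   3.6] op 0.01
x [ 0.0013 -0.0009 -1.    ] y [-0.9996 -0.0291 -0.0012] z [-0.029   0.9996 -0.0009]
q [-0.0778  0.2218 -0.4358  0.9118 -0.0008 -0.1069]
world d [-0.0007  0.0019 -0.0085] tool d [0.0085 0.0007 0.002 ]
rotvec tool deg [-0.3353 -0.054   0.0713]
```

```bash
python3 -m pendant '[{"hand":1,"xyz":[-0.008,0,0],"rotation":[0,0,0]},{"hand":1,"xyz":[0,0,0.004],"rotation":[0,0,0]},{"hand":1,"xyz":[0,0,0],"rotation":[0,0,0]}]'
python3 -c "
from h import *
goto([0.457,-0.034,0.08],92)
crop('side',(300,170,430,280),'s40',6)
crop('top',(290,210,400,310),'t40',6)"
```

```text
clock: 41.67
ee_pos: [0.4584, -0.0328, 0.0998]
tool_rot: [0.508, -0.493, -0.506, -0.494]
force: [-0.3, -0.1, -1.8]
opening: 0.0099
t 41.67 ee [ 0.4584 -0.0328  0.0998] F [-0.3 -0.1 -1.8] op 0.0099
x [ 0.0028 -0.0011 -1.    ] y [-0.9996 -0.0269 -0.0027] z [-0.0269  0.9996 -0.0012]
q [-0.0708  0.2104 -0.4187  0.9389 -0.0009 -0.0978]
world d [-0.0014 -0.0012 -0.0198] tool d [ 0.0198  0.0015 -0.0011]
rotvec tool deg [-0.4559 -0.068   0.1557]
```

View pics/s40.png

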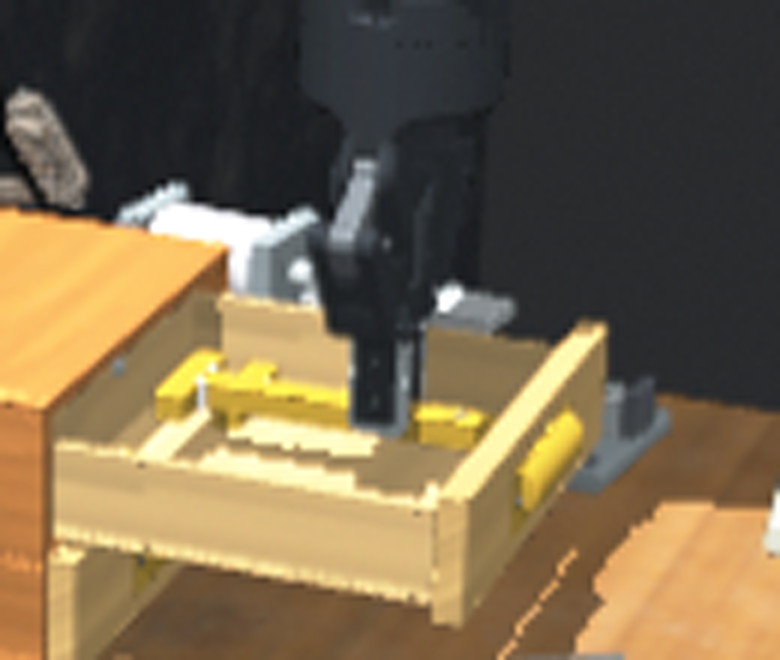

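View pics/t40.png

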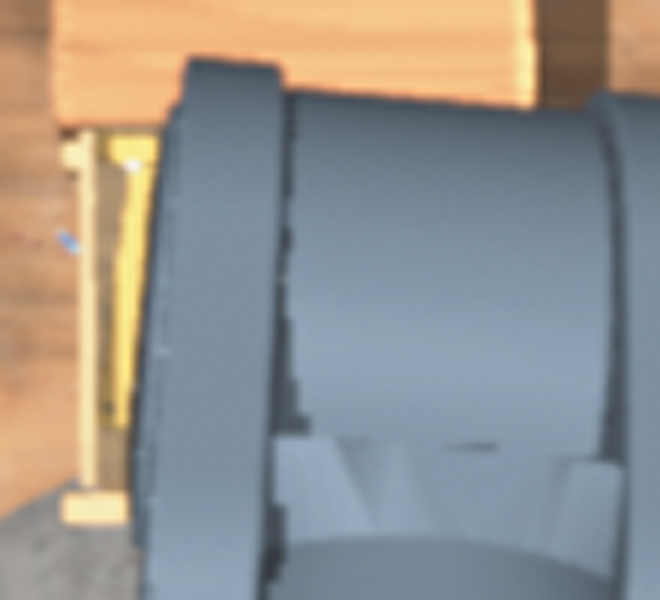

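```bash
python3 -m pendant '[{"hand":1,"xyz":[0.008,0,0.001],"rotation":[0,0,0.1]},{"hand":1,"xyz":[0.005,0,0.001],"rotation":[0,0,0]},{"hand":1,"xyz":[0,0,0],"rotation":[0,0,0]}]'
python3 -c "
from h import *
goto([0.457,-0.0315,0.08],92)"
```

```text
clock: 42.02
ee_pos: [0.4589, -0.0308, 0.0861]
tool_rot: [0.508, -0.493, -0.506, -0.493]
force: [-0.0, 0.8, -2.4]
opening: 0.0098
t 42.02 ee [ 0.4589 -0.0308  0.0861] F [-0.   0.8 -2.4] op 0.0098
x [ 0.0026 -0.0015 -1.    ] y [-0.9996 -0.0276 -0.0026] z [-0.0276  0.9996 -0.0016]
q [-0.0661  0.2247 -0.439   0.9045 -0.0013 -0.0937]
world d [-0.0019 -0.0007 -0.0061] tool d [ 0.0061  0.002  -0.0006]
rotvec tool deg [-0.4177 -0.0918  0.1458]
```

Below the height of the earlier contact and no force this time. I keep lowering.

```bash
python3 -m pendant '[{"hand":1,"xyz":[0.005,0.001,0],"rotation":[0,0,0.1]},{"hand":1,"xyz":[0.002,0,0],"rotation":[0,0,0]},{"hand":1,"xyz":[0,0,0],"rotation":[0,0,0]}]'
python3 -c "
from h import *
goto([0.457,-0.0315,0.08],92)"
```

```text
clock: 42.27
ee_pos: [0.4592, -0.0307, 0.0792]
tool_rot: [0.508, -0.493, -0.506, -0.493]
force: [0.0, 0.5, 7.9]
opening: 0.0101
t 42.27 ee [ 0.4592 -0.0307  0.0792] F [0.  0.5 7.9] op 0.0101
x [ 0.0034 -0.0016 -1.    ] y [-0.9996 -0.0279 -0.0034] z [-0.0279  0.9996 -0.0017]
q [-0.0659  0.2316 -0.4496  0.8861 -0.0014 -0.0938]
world d [-0.0022 -0.0008  0.0008] tool d [-0.0008  0.0022 -0.0007]
rotvec tool deg [-0.4008 -0.0972  0.1939]
```

On the floor. I release it, retreat and look.

```bash
python3 -m pendant '[{"hand":0.7,"xyz":[-0.0005,0,0],"rotation":[0,0,0]},{"hand":0.7,"xyz":[0,0,0],"rotation":[0,0,0]},{"hand":0.7,"xyz":[0,0,0],"rotation":[0,0,0]}]'
python3 -m pendant '[{"hand":0.7,"xyz":[-0.02,0,0],"rotation":[0,0,0]},{"hand":0.7,"xyz":[-0.04,0,0],"rotation":[0,0,0]},{"hand":0.7,"xyz":[-0.04,0.02,0],"rotation":[0,0,0]},{"hand":0.7,"xyz":[-0.01,0.04,0],"rotation":[0,0,0]},{"hand":0.7,"xyz":[0,0.04,0],"rotation":[0,0,0]}]'
python3 -m pendant '[{"hand":1,"xyz":[0,0.02,0],"rotation":[0,0,0]},{"hand":1,"xyz":[0,0,0],"rotation":[0,0,0]},{"hand":1,"xyz":[0,0,0],"rotation":[0,0,0]}]'
python3 -c "
from h import *
st()
im=cams.camera('wrist');cv2.imwrite('pics/w16.png',im[:,:,::-1])
crop('top',(290,140,450,310),'t41',4)
for q in ['drawer_pull','drawer_floor']: 
  for c in ['top','side','wrist']: print(q,c,[(np.array(d['location']),round(d['p'],2)) for d in models.pinpoint(q,c)[:1]])
goto([0.33,-0.035,0.09],90)"
```

```text
clock: 42.52
ee_pos: [0.4592, -0.0307, 0.0794]
tool_rot: [0.508, -0.492, -0.506, -0.493]
force: [-0.5, 0.4, -0.2]
opening: 0.0256
clock: 42.93
ee_pos: [0.3604, -0.0333, 0.1897]
tool_rot: [0.507, -0.493, -0.507, -0.492]
force: [0.5, -1.0, 0.9]
opening: 0.0256
clock: 43.18
ee_pos: [0.3343, -0.0339, 0.1909]
tool_rot: [0.508, -0.493, -0.506, -0.493]
force: [0.6, 0.1, -0.2]
opening: 0.0001
t 43.18 ee [ 0.3343 -0.0339  0.1909] F [ 0.6  0.1 -0.2] op 0.0001
x [ 0.0011 -0.0019 -1.    ] y [-0.9996 -0.0282 -0.0011] z [-0.0282  0.9996 -0.002 ]
q [-0.0995 -0.1066 -0.5133  1.1629 -0.0018 -0.1277]
drawer_pull top [(array([ 0.3887, -0.0372,  0.0813]), 0.74)]
drawer_pull side [(array([ 0.3872, -0.0376,  0.0781]), 0.57)]
drawer_pull wrist [(array([ 0.5375, -0.256 ,  0.0031]), 0.18)]
drawer_floor top [(array([ 0.4897, -0.0356,  0.0617]), 0.8)]
drawer_floor side [(array([ 0.4838, -0.0339,  0.0646]), 0.72)]
drawer_floor wrist []
t 43.58 ee [ 0.3351 -0.0338  0.1903] F [-0.2 -0.1 -0.1] op 0.0001
x [-0.0009 -0.0017 -1.    ] y [-0.9996 -0.0287  0.0009] z [-0.0287  0.9996 -0.0017]
q [-0.0991 -0.1029 -0.5115  1.1629 -0.0018 -0.1278]
world d [-0.0051 -0.0012 -0.1003] tool d [ 0.1003  0.005  -0.0008]
rotvec tool deg [ 1.6438 -0.0966 -0.0508]
```

View pics/t41.png

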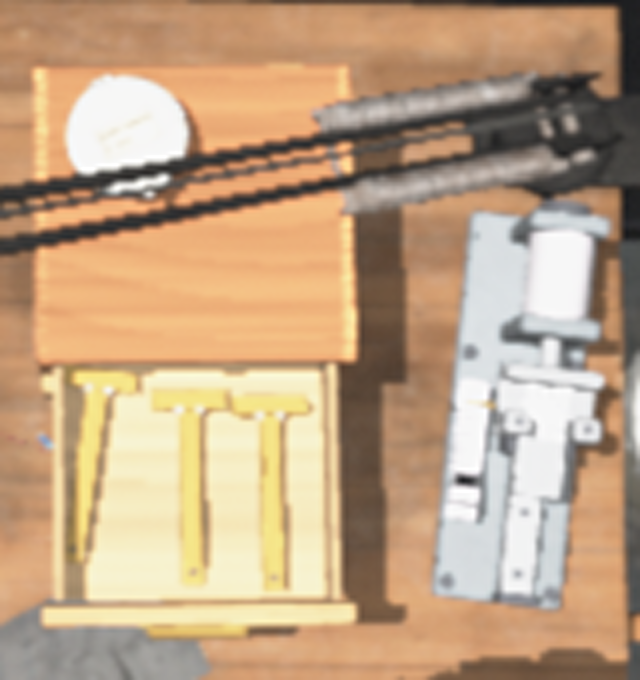

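View pics/w16.png

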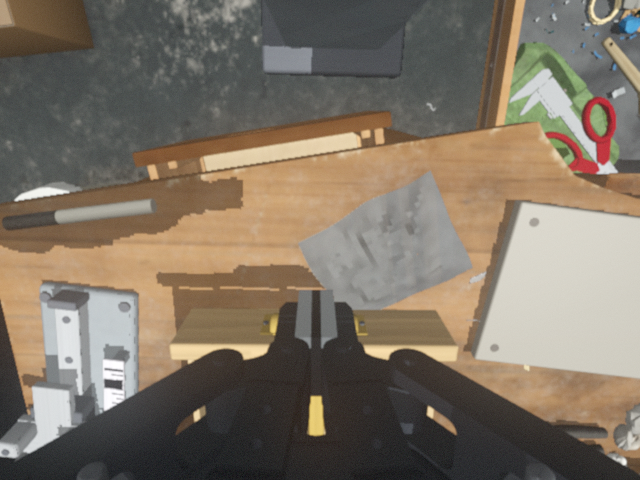

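All three bars lie flat in the drawer and the gauge is at rest. Before pushing I check the clearance to the lamp arm.

```bash
python3 -c "
from h import *
f=lambda x,y:(x/4+290,y/4+140)
for z in (.15,.2,.25): print('lower strand',z,atz('top',f(200,207),z))
print('chest front edge top',atz('top',f(45,358),.113),atz('top',f(350,358),.113))
print('front edge',atz('top',f(45,615),.104),atz('top',f(355,612),.104),'pull',atz('top',f(198,632),.085))
# strand by side: points
crop('side',(200,100,420,260),'s42',3.5)
"
```

```text
lower strand 0.15 [ 0.6395 -0.0318  0.15  ]
lower strand 0.2 [ 0.6297 -0.0285  0.2   ]
lower strand 0.25 [ 0.6199 -0.0252  0.25  ]
chest front edge top [0.5544 0.0573 0.113 ] [ 0.5569 -0.1243  0.113 ]
front edge [0.4027 0.0551 0.104 ] [ 0.4065 -0.1286  0.104 ] pull [ 0.3928 -0.0367  0.085 ]
```

View pics/s42.png

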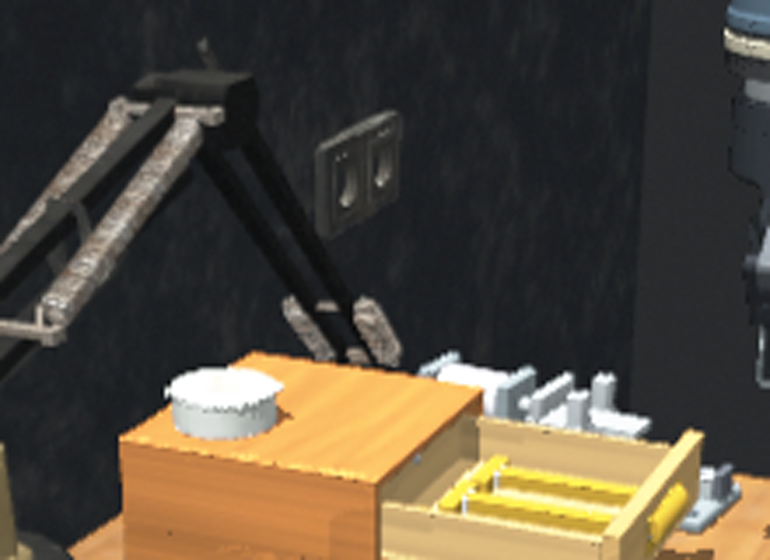

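```bash
python3 -m pendant '[{"hand":1,"xyz":[0.035,0.006,-0.002],"rotation":[0,0,0]},{"hand":1,"xyz":[0.04,0,0],"rotation":[0,0,0]},{"hand":1,"xyz":[0.028,0,0],"rotation":[0,0,0]},{"hand":1,"xyz":[0,0,0],"rotation":[0,0,0]}]'
python3 -c "
from h import *
goto([0.36,-0.036,0.084],91.5)"
```

```text
clock: 43.97
ee_pos: [0.3315, -0.0365, 0.0855]
tool_rot: [0.509, -0.492, -0.506, -0.493]
force: [-1.9, -0.6, -0.3]
opening: -0.0001
t 43.97 ee [ 0.3315 -0.0365  0.0855] F [-1.9 -0.6 -0.3] op -0.0001
x [ 0.0044 -0.0023 -1.    ] y [-0.9996 -0.029  -0.0043] z [-0.029   0.9996 -0.0024]
q [-0.1079 -0.0244 -0.7247  0.8659 -0.0018 -0.1369]
world d [ 0.0285  0.0005 -0.0015] tool d [ 0.0016 -0.0285 -0.0004]
rotvec tool deg [ 0.1613 -0.137   0.2474]
```

```bash
python3 -m pendant '[{"hand":1,"xyz":[0.001,-0.02,0],"rotation":[0,0,0.2]},{"hand":1,"xyz":[0,-0.015,0],"rotation":[0,0,0]},{"hand":1,"xyz":[0,-0.012,0],"rotation":[0,0,0]},{"hand":1,"xyz":[0,-0.012,0],"rotation":[0,0,0]},{"hand":1,"xyz":[0,-0.012,0],"rotation":[0,0,0]}]'
python3 -m pendant '[{"hand":1,"xyz":[0,-0.012,0],"rotation":[0,0,0]},{"hand":1,"xyz":[0,-0.012,0],"rotation":[0,0,0]},{"hand":1,"xyz":[0,-0.012,0],"rotation":[0,0,0]},{"hand":1,"xyz":[0,-0.012,0],"rotation":[0,0,0]},{"hand":1,"xyz":[0,-0.012,0],"rotation":[0,0,0]}]'
python3 -c "
from h import *
st()
crop('side',(230,120,430,280),'s43',3.5)
crop('top',(290,140,450,310),'t43',4)
"
```

```text
clock: 44.38
ee_pos: [0.4025, -0.0341, 0.0875]
tool_rot: [-0.506, 0.495, 0.508, 0.491]
force: [0.0, 0.3, -0.8]
opening: 0.0003
clock: 44.8
ee_pos: [0.4665, -0.0322, 0.0933]
tool_rot: [-0.506, 0.495, 0.509, 0.49]
force: [-1.7, -0.0, -1.0]
opening: -0.0002
t 44.8 ee [ 0.4665 -0.0322  0.0933] F [-1.7 -0.  -1. ] op -0.0002
x [-0.0074 -0.002  -1.    ] y [-0.9996 -0.0289  0.0074] z [-0.0289  0.9996 -0.0018]
q [-0.0672  0.2401 -0.3983  0.9396 -0.0025 -0.0962]
```

View pics/s43.png

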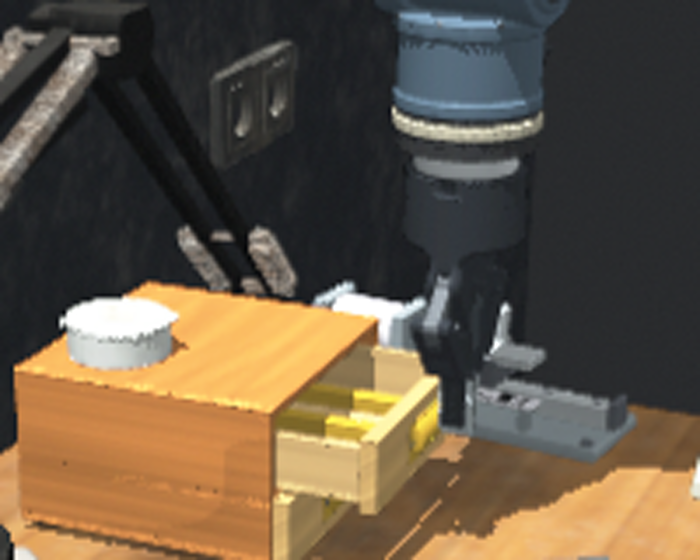

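```bash
python3 -m pendant '[{"hand":1,"xyz":[0.006,-0.006,0],"rotation":[0,0,-0.4]},{"hand":1,"xyz":[0.003,-0.008,0],"rotation":[0,0,0]},{"hand":1,"xyz":[0.001,-0.009,0],"rotation":[0,0,0]},{"hand":1,"xyz":[0.001,-0.009,0],"rotation":[0,0,0]}]'
python3 -c "
from h import *
st()"
```

```text
clock: 45.23
ee_pos: [0.4997, -0.0313, 0.0834]
tool_rot: [0.508, -0.493, -0.506, -0.493]
force: [-1.5, 0.4, 0.7]
opening: -0.0003
t 45.23 ee [ 0.4997 -0.0313  0.0834] F [-1.5  0.4  0.7] op -0.0003
x [ 0.0014 -0.002  -1.    ] y [-0.9996 -0.029  -0.0013] z [-0.0289  0.9996 -0.002 ]
q [-0.0614  0.3044 -0.3383  0.9266 -0.0019 -0.0904]
```

```bash
python3 -m pendant '[{"hand":1,"xyz":[0,-0.01,0],"rotation":[0,0,0]},{"hand":1,"xyz":[0,-0.01,0],"rotation":[0,0,0]},{"hand":1,"xyz":[0,-0.01,0],"rotation":[0,0,0]}]'
python3 -c "
from h import *
st()"
python3 -m pendant '[{"hand":1,"xyz":[0,-0.01,0],"rotation":[0,0,0]},{"hand":1,"xyz":[0,-0.01,0],"rotation":[0,0,0]}]'
python3 -c "
from h import *
st()
crop('side',(230,120,430,280),'s44',3.5)
crop('top',(290,140,450,310),'t44',4)
"
```

```text
clock: 45.48
ee_pos: [0.5249, -0.0306, 0.0816]
tool_rot: [-0.504, 0.497, 0.51, 0.489]
force: [-88.3, -3.2, 47.2]
opening: -0.0001
t 45.48 ee [ 0.5249 -0.0306  0.0816] F [-88.3  -3.2  47.2] op -0.0001
x [-0.013  -0.0027 -0.9999] y [-0.9995 -0.0285  0.0131] z [-0.0285  0.9996 -0.0023]
q [-0.0562  0.3643 -0.2567  0.9626 -0.0034 -0.0847]
clock: 45.65
ee_pos: [0.5244, -0.0299, 0.0764]
tool_rot: [-0.493, 0.507, 0.52, 0.478]
force: [-71.0, -5.3, 41.7]
opening: 0.0003
t 45.65 ee [ 0.5244 -0.0299  0.0764] F [-71.   -5.3  41.7] op 0.0003
x [-0.0554 -0.0029 -0.9985] y [-0.9981 -0.0277  0.0555] z [-0.0278  0.9996 -0.0014]
q [-0.0536  0.4032 -0.2143  1.0085 -0.0059 -0.0812]
```

View pics/s44.png

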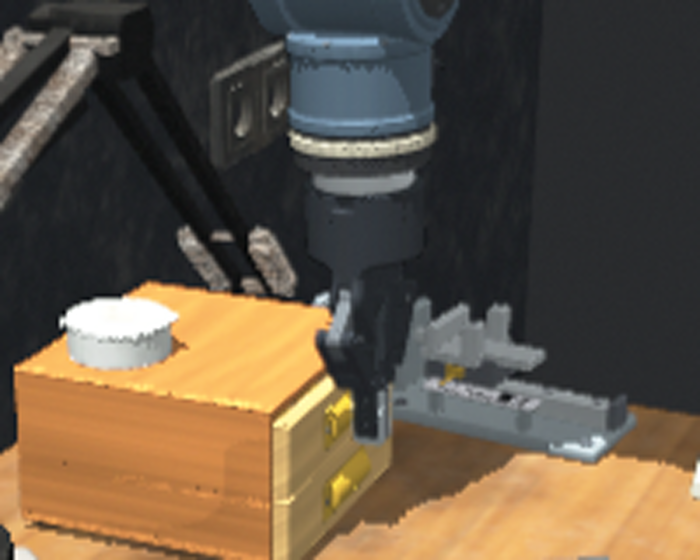

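The drawer is home against its stop. I ease off, retreat and check.

```bash
python3 -m pendant '[{"hand":1,"xyz":[0,0.01,0],"rotation":[0,0,0]},{"hand":1,"xyz":[0,0.03,0],"rotation":[0,0,0]},{"hand":1,"xyz":[0,0.04,0],"rotation":[0,0,-1.5]},{"hand":1,"xyz":[-0.02,0.04,0],"rotation":[0,0,-1.5]},{"hand":1,"xyz":[-0.03,0.04,0],"rotation":[0,0,0]}]'
python3 -m pendant '[{"hand":1,"xyz":[-0.04,0.03,0],"rotation":[0,0,0]},{"hand":1,"xyz":[-0.03,0,0],"rotation":[0,0,0]},{"hand":1,"xyz":[0,0,0],"rotation":[0,0,0]},{"hand":1,"xyz":[0,0,0],"rotation":[0,0,0]}]'
python3 -c "
from h import *
st()
crop('side',(230,120,430,280),'s45',3.5)
crop('top',(290,140,450,310),'t45',4)
for q in ['drawer_pull','drawer_floor','tin','tbar1_mid','tbar2_mid','tbar3_mid']: 
  for c in ['top','side']: print(q,c,[(np.array(d['location']),round(d['p'],2)) for d in models.pinpoint(q,c)[:1]])
"
```

```text
clock: 46.17
ee_pos: [0.3696, -0.0337, 0.1199]
tool_rot: [-0.502, 0.498, 0.512, 0.488]
force: [0.3, -0.3, 1.7]
opening: 0.0002
clock: 46.5
ee_pos: [0.3417, -0.0344, 0.1899]
tool_rot: [-0.503, 0.497, 0.51, 0.489]
force: [0.3, -0.3, -0.4]
opening: -0.0
t 46.5 ee [ 0.3417 -0.0344  0.1899] F [ 0.3 -0.3 -0.4] op -0.0
x [-0.0149 -0.0009 -0.9999] y [-0.9995 -0.0276  0.0149] z [-0.0277  0.9996 -0.0005]
q [-0.0983 -0.0756 -0.4885  1.1726 -0.0023 -0.1259]
drawer_pull top [(array([ 0.5346, -0.0317,  0.0834]), 0.92)]
drawer_pull side [(array([ 0.5309, -0.0313,  0.075 ]), 0.63)]
drawer_floor top [(array([ 0.5322, -0.0338,  0.0827]), 0.68)]
drawer_floor side [(array([ 0.5348, -0.2539,  0.001 ]), 0.46)]
tin top [(array([0.6861, 0.0122, 0.1142]), 0.96)]
tin side [(array([0.6872, 0.0144, 0.1102]), 0.82)]
tbar1_mid top []
tbar1_mid side []
tbar2_mid top [(array([ 0.5328, -0.037 ,  0.0857]), 0.55)]
tbar2_mid side []
tbar3_mid top []
tbar3_mid side []
```

View pics/s45.png

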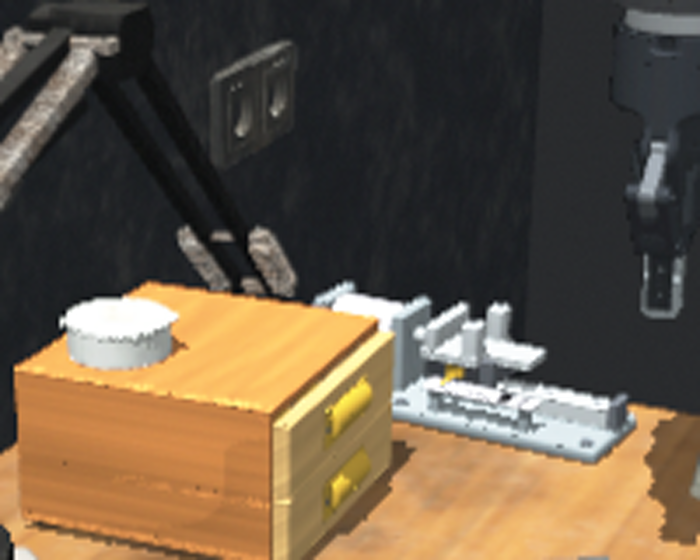

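View pics/t45.png

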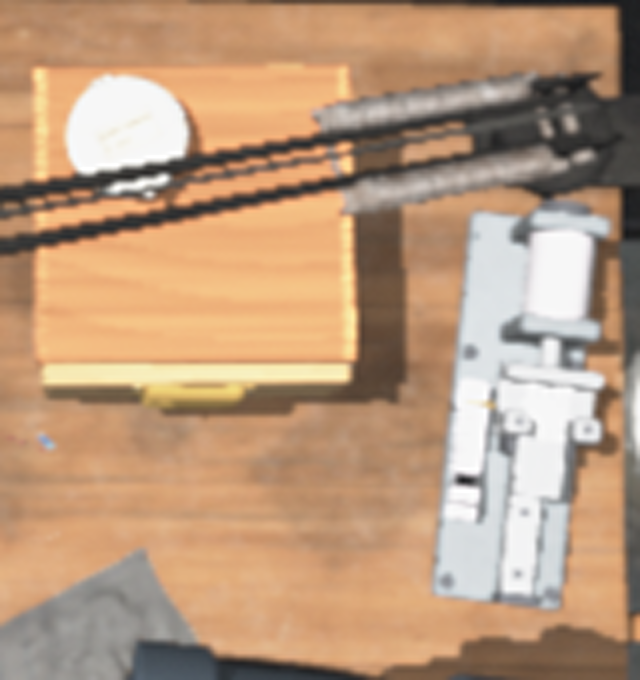

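```bash
python3 -c "
from cell import job; print(job.job_done())"
```

```text
the job is handed in; nothing more can be done
None
```

I tested all three T-bars in the gauge from left to right, laid them in the upper drawer and pushed it home. The job was handed in at about 46.5 s of the allowed 210 s.

**Pull tests:** Each bar was held for about two seconds or more with the pointer seen in the dark band. The highest pull I saw was about 54–55 mm from the camera. The force reading spiked once to an equivalent of 58 mm, so the gauge stayed short of the 65 mm line.

**Last checks:**
- **Bars:** All three lay flat on the drawer floor in the top picture before I closed it.
- **Drawer:** The upper front is flush with the lower one, and the pull stands at x ≈ 0.533, against about 0.532 expected when home.
- **Gauge:** The pointer is back at rest.
- **Tin:** It moved at most about 3 mm, which is within the measuring error.
- **Robot:** The hand is clear of everything and the force reading is near zero.

**What went less cleanly:**
- Bar 1 was knocked a few centimetres aside inside the drawer, but stayed in it.
- Bar 3 touched a neighbouring bar on the way down, so I lifted it, shifted it and set it down again.
- The fingers met the drawer's stop at 88 N wrist force, below the 120 N limit but harder than needed. It should not count against the 40 N limit for the arm and gripper body, as only the fingers pressed.
- With the drawer shut, the bars could not be seen again, so their final rest was not confirmed by camera.

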